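# Comb the steel rods into rows and shut them in with the keeper boards

## Task

The tray has two bays with loose, degreased steel rods lying skewed in them. Use the hand rake to comb the rods in both bays against the rear fence, so that in each bay they lie side by side in a straight row behind the keeper slots; finger marks make the rods rust, so never touch a rod with the gripper. Then lay the rake back on the bench beside the tray, standing on its tines, and fit a keeper board upright and fully down into the slots of each bay and shoot the slide bolt on the middle cheek fully forward over both boards (draw it back first if it covers the slots), so that nothing can roll or lift out when the tray is carried; do not push the other things on the bench about.

Things in the scene. Friction and masses are not known exactly. Their poses are not given: they have to be found in the camera images.
- rod_tray: Fixed plywood tray 284 (y) x 230 mm (x); origin under its middle; x to the rear fence, y to the left bay. Dark floor 8 mm above the origin. Bays 118 mm wide at y = +69 (left) and -69 mm (right), floor from x = -110 (front lip 7 mm high, 8 thick) to +100 mm (fence). Fence and cheeks stand 34 mm over the floor; cheeks along x: 14 mm thick at y = +-135, 20 mm at y = 0.
- slot_left (a point): On the floor in mid left bay, on the keeper slot line (tray x = +49 mm): place of the middle of a keeper's lower edge. Here each cheek is cut through down to the floor by a slot 12.2 mm wide, its mouth chamfered 45 degrees in the top 6 mm (24 mm wide at the top). Rods must lie behind it, in the 46 mm before the fence.
- slot_right (a point): The same point in the right bay (tray y = -69 mm).
- rod_1: Plain round bright steel rod, 14 mm diameter, 100 mm long, about 0.12 kg, lying in the left bay (may be absent: 2 or 3 rods in each bay). Origin at its centre; y is its long axis. It can roll.
- rod_2: Plain round bright steel rod, 14 mm diameter, 100 mm long, about 0.12 kg, lying in the left bay (may be absent: 2 or 3 rods in each bay). Origin at its centre; y is its long axis. It can roll.
- rod_3: Plain round bright steel rod, 14 mm diameter, 100 mm long, about 0.12 kg, lying in the left bay (may be absent: 2 or 3 rods in each bay). Origin at its centre; y is its long axis. It can roll.
- rod_4: Plain round bright steel rod, 14 mm diameter, 100 mm long, about 0.12 kg, lying in the right bay (may be absent: 2 or 3 rods in each bay). Origin at its centre; y is its long axis. It can roll.
- rod_5: Plain round bright steel rod, 14 mm diameter, 100 mm long, about 0.12 kg, lying in the right bay (may be absent: 2 or 3 rods in each bay). Origin at its centre; y is its long axis. It can roll.
- rod_6: Plain round bright steel rod, 14 mm diameter, 100 mm long, about 0.12 kg, lying in the right bay (may be absent: 2 or 3 rods in each bay). Origin at its centre; y is its long axis. It can roll.
- rake: Hand rake, 0.16 kg. Origin at tine tip level in the middle of the tine row; x ahead, away from the handle, z up. Five steel tines 50 mm long, 6 thick (x), 8 wide, 21 apart along y (row 92 wide); head bar 14 x 94 mm above. Wooden handle 16 mm wide slopes from z = 64 mm at the head to the bench at x = -190. It rests level on tines and handle end; hold it level to work too.
- rake_grip (a point): Middle of the rake's handle 45 mm behind the tines and 55 mm above the tine tips, close to its centre of mass: grip across the handle's 16 mm width (along the rake's y) from above.
- bolt (a joint): Steel slide bolt on top of the middle cheek (tray y = 0), m: 0 = drawn back, nose at tray x = +25 mm, slots free; 0.040 = shot forward (towards the fence), nose at x = +65 mm, over the inner ends of both keepers and so barring them. Stiff by 1.5 N, stays where left. Starts anywhere; flat bar 16 mm wide, its underside 1.5 mm above the cheek.
- bolt_knob (a point): Middle of the bolt's black upright knob (16 mm diameter, 24 mm high, its top 80 mm above the bench), at tray x = -18 mm + bolt value, y = 0. Pinch it from above or push it along the tray's x.
- keeper_rack: Fixed dark wooden rack, base 160 x 116 x 10 mm, origin under it on the bench. Holds the keepers at x = -35 and +35 mm, long side along its y, leaning with their tops towards its -x by about 0.38 rad (22 degrees) between slanted fins (40 mm high on the -x side, 20 on the other) at y = +-45 mm.
- keeper_1: Yellow keeper board 1, 10 mm thick (x), 134 mm long (y), 33 mm high, 0.09 kg, with a grip tab 46 mm wide in the middle that reaches up to 72 mm. Origin at the middle of its lower edge face; z up along the board. Either keeper fits either bay and either way round; each end goes 8 mm into the cheek slots.
- keeper_2: Yellow keeper board 2, 10 mm thick (x), 134 mm long (y), 33 mm high, 0.09 kg, with a grip tab 46 mm wide in the middle that reaches up to 72 mm. Origin at the middle of its lower edge face; z up along the board. Either keeper fits either bay and either way round; each end goes 8 mm into the cheek slots.
- keeper_1_tab (a point): Middle of keeper 1's grip tab, 56 mm above its lower edge; pinch the 10 mm thickness (along x) here.
- keeper_2_tab (a point): Middle of keeper 2's grip tab, 56 mm above its lower edge; pinch the 10 mm thickness (along x) here.
- screw_box_1: Bystander: small yellow and blue cardboard box, 55 x 85 x 45 mm, front left of the bench; leave alone.
- pencil: Bystander: green pencil, 117 mm, near the front edge; leave alone.
- tape_measure: Bystander: yellow tape measure, 65 x 81 x 33 mm, right of the tray, before the tool box; leave alone.
- screw_jar_1: Bystander: glass jar of screws with a red lid, 90 mm high, right of the tray by the big carton; leave alone.
- screwdriver_2: Bystander: screwdriver with blue handle, 221 mm long, at the right by the big white carton (fixed, 0.215 m high, its near side face at about world y = -0.39); leave alone.

How it is judged:
By the outcome, as a careful person would: the job done as asked, in the order asked, and still so for the second after the job is handed in, with the robot touching nothing.
Of rod_1, rod_2, rod_3 only 2 to 3 are there at a start; the rules pass over those that are not, and their reading is None.
Of rod_4, rod_5, rod_6 only 2 to 3 are there at a start; the rules pass over those that are not, and their reading is None.
At some moment in a run one of rod_1, rod_2, rod_3, rod_4, rod_5, rod_6 may be knocked a few centimetres aside while the robot is not near it.
It also fails if it takes over 210 s, if anything falls off the work surface, if the arm or the gripper's body presses on something with over 40 N, if the wrist force passes 120 N, or if a joint passes its speed limit or range.

## Robot

A 6-joint arm with a two-finger parallel gripper is mounted at the origin on a cart in front of the work surface, level with it; the furniture and walls round the work are solid. World frame = base frame: x ahead of the robot, y to its left, z up, the work surface at z = 0. Lengths are in m, angles in degrees, forces in N, time in s.
With the tool pointing down it reaches from about 0.25 to 0.775 m from the base axis. Payload 8.9 kg.
Tool frame: the origin (TCP) lies midway between the tips of the shut fingers; the grasp point (between the pads) lies 19 mm behind it; z points along the fingers, y is the line along which they close (so a half turn about z gives the same grasp; the last joint's range is limited). The gripper opens to 85 mm and grips with 20 to 120 N. Pads are 22 mm wide; open, the fingers measure 114 mm over their backs; the gripper's body (76 mm by 85 mm) begins 54 mm behind the grasp point. The pads swing forward as they close: fully open they stand 13 mm farther back than shut.
Start: joints at [-73.871, 16.656, -8.789, 64.555, 0, 82.019], TCP at [0.214, -0.479, 0.2] pointing down, gripper open.
Joint ranges: [-144.48, 144.48], [-52.06, 99.96], [-74.48, 78.29], [-112.23, 115.85], [-86.99, 84.42], [-180, 180]. Speed limits (degrees/s): [127.2, 127.2, 159.86, 180, 180, 180].

## Interface

Orientations are given as [roll, pitch, yaw] about the fixed x, y, z axes, in that order (R = Rz(yaw) Ry(pitch) Rx(roll)).
In Python, from station import * gives the robot as it stands.
- The arm moves only by the tool drive_tool, never from a script. Its argument "rows" is a list of rows, each an object of numbers: "wx", "wy", "wz": the turn, a rotation vector about the tool's x, y, z as a fraction of full scale; "x", "y", "z": the shift along the tool's x, y, z as a fraction of full scale; "jaw": the gripper command: -1 is fully open, 1 is shut, values between are in proportion. In form: [{"wx": .., "wy": .., "wz": .., "x": .., "y": .., "z": .., "jaw": ..}, ...]. A call has 1 to 12 rows; each row shifts and turns the commanded pose from where the row before left it, along the tool's axes as they then stand; what a row does not reach is not made up. Full scale, the value 1, is 0.02 m for a shift and 0.08 rad for a turn. A row lasts 1/8 s, in which the tool goes at most 62.5 mm and 10.7 degrees, less where a joint would pass 70% of its speed; a pose out of reach is approached as far as the arm can. A call with a number of a shift or a turn outside -1 to 1 is refused whole. A call with a gripper value outside its range is refused whole. The fingers move at their own pace and stop on an object; the grip force is fixed at half the most. Time passes only in rows, so rows that do not move let the fingers close. It gives the time, the measured TCP pose, the force, the opening and the grip force at its end, in the units of the state.
- observe(): the state, without advancing time (a new reading comes with each control period).
- grab_frame(name): name is "scene" or "top" or "wrist"; returns a dict with "image" (420x560x3 uint8, blue, green, red), "camera_matrix" (3x3 intrinsics, pixels), "R" (3x3) and "t" (3): a world point X has camera coordinates R X + t. Camera axes: x right, y down, z forward; pixel columns grow to the right and rows downward; lengths in m; the calibration is good to about 2 mm. A picture is of the moment at which its call begins. There is no depth.
- job_done(): hands the job in; it is judged then, once.
Trained networks look in a picture, given as the dict that the camera call returned (one of the last four; its "shot" number tells which), for a name from the list of things; names that differ only in an ending like _2 or _b are one class to them, and where a whole thing is asked for, a point or a joint stands for the part that bears it (a point fixed in the world has none). Each returns a list of dicts, best first, with "conf" (0 to 1); they miss things now and then, are a little off and sometimes report something else, mostly with a low value. They report only what shows in the picture. A call takes as long as a camera call.
- regions_of(picture, label): "region" (420x560 bool, what is visible of it).
- spot_point(picture, label): "xyz" ([x, y, z] in m, in the coordinates of the camera as it stood for that picture, good to about 4 mm: a listed point, or the origin of a listed thing).
The state is a dict: "time": time; "q": joint angles; "joint_vel": joint speeds; "joint_torque": joint torques, N m; "eef_pos": TCP position; "orientation": TCP orientation; "force": force on the tool from outside, world axes, zero at the start; "moment": the same for the moment, N m; "finger_gap": finger opening in m; "grip_force": force on a finger pad.
Only numpy, scipy, OpenCV 4.12 (cv2) and the standard library are available. Lean on these libraries where they do the work, as an engineer would, in place of code of your own. Each camera call takes 0.05 s, during which the arm holds its last target. There are 200 camera calls.

## Working session

There is one attempt and no reset: what is moved stays moved. The work goes in short steps, Python scripts to look and compute and a tool call to move; the robot and the scene stay as the last step left them, time stands still between calls to the robot, and variables do not carry over. Pictures are saved under pics/ and viewed, at most 14 in all, crops included, and the job is handed in when it is done.

Besides the shell and the picture viewer there is one more tool, called after "Emit:" in YAML: its name, and indented under it one key for each argument. drive_tool: Moves the arm, as the interface text tells. Shift numbers are shares of 0.02 m and turn numbers shares of 0.08 rad, none past 1 either way. Its arguments: {"type":"object","properties":{"rows":{"type":"array","items":{"type":"object","properties":{"wx":{"type":"number","minimum":-1,"maximum":1},"wy":{"type":"number","minimum":-1,"maximum":1},"wz":{"type":"number","minimum":-1,"maximum":1},"x":{"type":"number","minimum":-1,"maximum":1},"y":{"type":"number","minimum":-1,"maximum":1},"z":{"type":"number","minimum":-1,"maximum":1},"jaw":{"type":"number"}}}}},"required":["rows"]}

```bash
ls; mkdir -p pics; cat > h.py <<'E'
from station import *
import numpy as np, cv2
from scipy.spatial.transform import Rotation as Ro
def world(p,c): return p["R"].T@(np.array(c)-p["t"])
def proj(p,X):
    c=p["R"]@np.array(X)+p["t"]; u=p["camera_matrix"]@c; return u[:2]/u[2]
def ray(p,u,v,z):
    d=p["R"].T@np.linalg.inv(p["camera_matrix"])@np.array([u,v,1.]); o=-p["R"].T@p["t"]
    return o+d*(z-o[2])/d[2]
def spots(p,names):
    for n in names:
        for r in spot_point(p,n)[:4]:
            if r["conf"]>.2: print(n,round(r["conf"],2),np.round(world(p,r["xyz"]),3))
def delta(pos,rpy=None):
    s=observe(); R=Ro.from_euler('xyz',s["orientation"],degrees=True)
    d=R.inv().apply(np.array(pos)-s["eef_pos"])/.02
    w=None if rpy is None else (R.inv()*Ro.from_euler('xyz',rpy,degrees=True)).as_rotvec()/.08
    print("shift units",np.round(d,2),"turn units",None if w is None else np.round(w,2))
E
python3 - <<'E'
from h import *
s=observe();print(s)
for n in("scene","top"):
    p=grab_frame(n);cv2.imwrite(f"pics/{n}0.png",p["image"]);print(n,np.round(-p["R"].T@p["t"],3))
    spots(p,["rod_tray","slot_left","slot_right","rod_1","rake","rake_grip","bolt_knob","keeper_rack","keeper_1","keeper_1_tab"])
E
```

```text
pics
{'time': 0.0, 'q': array([-7.38731586e+01,  1.66890389e+01, -8.83027214e+00,  6.45532266e+01,
       -7.02308035e-04,  8.20181040e+01]), 'joint_vel': array([-0.02568109,  0.01690541,  0.09494785, -0.06902271, -0.03222513,
        0.0616106 ]), 'joint_torque': array([-2.45604431e-03, -5.37153268e+01,  3.31364000e+01,  1.63489458e-02,
       -2.82639739e-04, -5.06014857e-06]), 'eef_pos': array([ 0.2143124 , -0.47876264,  0.1996365 ]), 'orientation': array([-1.79928068e+02, -9.37708639e-03,  2.41087319e+01]), 'force': array([-0.53249943,  0.17479645,  0.87297334]), 'moment': array([-0.0438198 , -0.02147095, -0.01008264]), 'grip_force': 0.0, 'finger_gap': 0.08544222944154695}
scene [ 0.015 -0.821  0.907]
slot_right 0.63 [ 0.598 -0.035  0.004]
rake_grip 0.71 [ 0.485 -0.24   0.054]
top [ 0.397 -0.007  1.189]
rod_tray 0.86 [0.556 0.038 0.002]
rod_tray 0.21 [0.534 0.29  0.067]
slot_left 0.86 [0.619 0.1   0.005]
slot_right 0.91 [ 0.603 -0.034  0.011]
rod_1 0.71 [ 0.557 -0.026  0.012]
rod_1 0.7 [0.629 0.102 0.015]
rod_1 0.61 [ 0.613 -0.041  0.015]
rod_1 0.56 [0.582 0.109 0.012]
rake 0.71 [ 0.533 -0.233  0.001]
rake 0.59 [ 0.489 -0.235  0.055]
rake 0.58 [ 0.35  -0.159  0.001]
rake_grip 0.63 [ 0.49  -0.234  0.058]
rake_grip 0.28 [0.555 0.289 0.013]
bolt_knob 0.74 [0.552 0.04  0.071]
keeper_rack 0.85 [ 0.588  0.297 -0.001]
keeper_1 0.91 [0.557 0.292 0.013]
keeper_1 0.64 [ 0.686 -0.346  0.005]
keeper_1_tab 0.72 [0.531 0.289 0.069]
keeper_1_tab 0.34 [ 0.35  -0.161  0.001]
```

```bash
python3 -c "
import cv2
a=cv2.imread('pics/top0.png');cv2.imwrite('pics/top0b.png',cv2.resize(a,(800,600),interpolation=cv2.INTER_CUBIC))"
```

```text
(no output)
```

View pics/top0b.png

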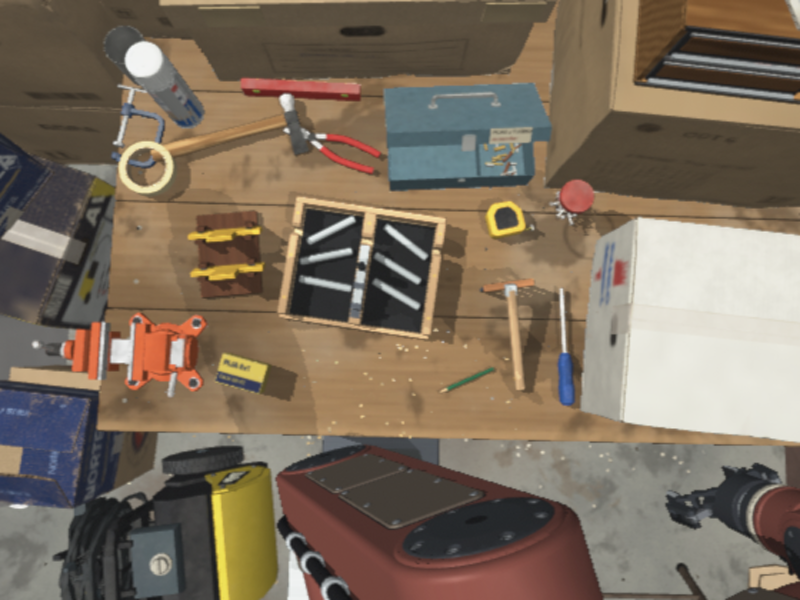

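View pics/scene0.png

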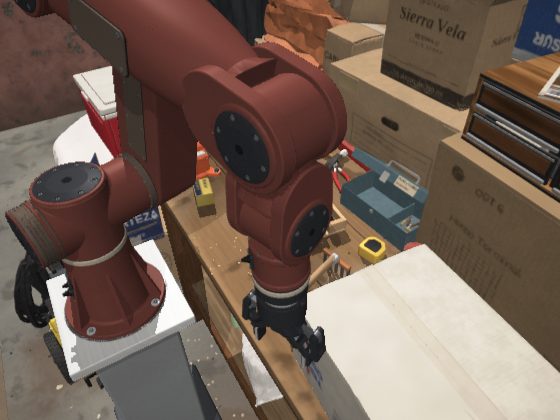

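The top view shows three skewed rods in each bay. The bolt knob is at about (360,268), the keepers lean in the rack at (227,235/270), and the rake is at (515,335).

Emit:
drive_tool:
  rows:
    - {"x": 0.41,"y": -0.91,"z": -0.2,"jaw": -1}
    - {"x": 0.41,"y": -0.91,"z": -0.2,"jaw": -1}
    - {"x": 0.41,"y": -0.91,"z": -0.2,"jaw": -1}
    - {"x": 0.41,"y": -0.91,"z": -0.2,"jaw": -1}
    - {"x": 0.41,"y": -0.91,"z": -0.2,"jaw": -1}
    - {"x": 0.41,"y": -0.91,"z": -0.2,"jaw": -1}
    - {"x": 0.41,"y": -0.91,"z": -0.2,"jaw": -1}
    - {"x": 0.41,"y": -0.91,"z": -0.2,"jaw": -1}
    - {"x": 0.41,"y": -0.91,"z": -0.2,"jaw": -1}
    - {"x": 0.41,"y": -0.91,"z": -0.2,"jaw": -1}
    - {"x": 0.41,"y": -0.91,"z": -0.2,"jaw": -1}
    - {"x": 0.41,"y": -0.91,"z": -0.2,"jaw": -1}

```text
$.rows[0]: bad value
```

Emit:
drive_tool:
  rows:
    - {"wz": -1,"jaw": -1}
    - {"wz": -1,"jaw": -1}
    - {"wz": -1,"jaw": -1}
    - {"wz": -1,"jaw": -1}
    - {"wz": -1,"jaw": -1}
    - {"wz": -1,"jaw": -1}
    - {"wz": -1,"jaw": -1}
    - {"wz": -1,"jaw": -1}
    - {"wz": -1,"jaw": -1}
    - {"wz": -1,"jaw": -1}
    - {"wz": -1,"jaw": -1}
    - {"wz": -1,"jaw": -1}

```text
$.rows[0]: bad value
```

Emit:
drive_tool:
  rows:
    - {"wz": -1,"jaw": -1}
    - {"wz": -1,"jaw": -1}
    - {"wz": -1,"jaw": -1}
    - {"wz": -1,"jaw": -1}
    - {"wz": -1,"jaw": -1}
    - {"wz": -1,"jaw": -1}
    - {"wz": -1,"jaw": -1}
    - {"wz": -1,"jaw": -1}
    - {"wz": -1,"jaw": -1}
    - {"wz": -1,"jaw": -1}
    - {"wz": -1,"jaw": -1}
    - {"wz": -1,"jaw": -1}

```text
$.rows[0]: bad value
```

Emit:
drive_tool:
  rows:
    - {"wz": -1,"jaw": -1}
    - {"wz": -1,"jaw": -1}
    - {"wz": -1,"jaw": -1}
    - {"wz": -1,"jaw": -1}
    - {"wz": -1,"jaw": -1}
    - {"wz": -1,"jaw": -1}
    - {"wz": -1,"jaw": -1}
    - {"wz": -1,"jaw": -1}
    - {"wz": -1,"jaw": -1}
    - {"wz": -1,"jaw": -1}
    - {"wz": -1,"jaw": -1}

```text
$.rows[0]: bad value
```

```bash
python3 - <<'E'
from h import *
p=grab_frame("top")
# tray outline at rim height
r=regions_of(p,"rod_tray")[0]["region"].astype(np.uint8)
c=max(cv2.findContours(r,cv2.RETR_EXTERNAL,cv2.CHAIN_APPROX_NONE)[0],key=len)[:,0]
w=np.array([ray(p,u,v,.042)[:2] for u,v in c],np.float32)
print("tray",cv2.minAreaRect(w))
r=regions_of(p,"rake")
for q in r[:2]:
    c=max(cv2.findContours(q["region"].astype(np.uint8),cv2.RETR_EXTERNAL,cv2.CHAIN_APPROX_NONE)[0],key=len)
    print("rake px",q["conf"],cv2.boundingRect(c),cv2.fitLine(c,2,0,.01,.01).ravel())
spots(p,["rod_tray","slot_left","slot_right","rake","rake_grip","bolt_knob"])
s=observe();print(s["eef_pos"],s["orientation"],s["q"])
delta([.488,-.236,.2],[180,0,184])
E
```

```text
tray ((0.5565875768661499, 0.03911811113357544), (0.2852086126804352, 0.2312236875295639), 83.04390716552734)
rake px 0.81 (337, 195, 38, 77) [1.1520529e-01 9.9334168e-01 3.5899521e+02 2.2519139e+02]
rake px 0.41 (151, 247, 40, 29) [9.8369724e-01 1.7983250e-01 1.7027618e+02 2.6091428e+02]
rod_tray 0.57 [0.557 0.036 0.002]
slot_left 0.85 [0.62  0.101 0.006]
slot_right 0.45 [0.551 0.041 0.069]
rake 0.43 [0.618 0.104 0.008]
rake_grip 0.93 [ 0.488 -0.236  0.058]
rake_grip 0.36 [ 0.612 -0.04   0.015]
bolt_knob 0.6 [0.553 0.039 0.07 ]
[ 0.21446334 -0.47918795  0.20019124] [-1.79998773e+02  1.76221978e-03  2.41114067e+01] [-7.38693694e+01  1.66563606e+01 -8.79063344e+00  6.45539769e+01
 -1.91557372e-03  8.20192239e+01]
shift units [ 1.745e+01 -5.510e+00  1.000e-02] turn units [ -0.    -0.   -34.88]
```

Emit:
drive_tool:
  rows:
    - {"wx": 0,"wy": 0,"wz": 0,"x": 0.41,"y": -0.91,"z": -0.2,"jaw": -1}
    - {"wx": 0,"wy": 0,"wz": 0,"x": 0.41,"y": -0.91,"z": -0.2,"jaw": -1}
    - {"wx": 0,"wy": 0,"wz": 0,"x": 0.41,"y": -0.91,"z": -0.2,"jaw": -1}
    - {"wx": 0,"wy": 0,"wz": 0,"x": 0.41,"y": -0.91,"z": -0.2,"jaw": -1}
    - {"wx": 0,"wy": 0,"wz": 0,"x": 0.41,"y": -0.91,"z": -0.2,"jaw": -1}
    - {"wx": 0,"wy": 0,"wz": 0,"x": 0.41,"y": -0.91,"z": -0.2,"jaw": -1}
    - {"wx": 0,"wy": 0,"wz": 0,"x": 0.41,"y": -0.91,"z": -0.2,"jaw": -1}
    - {"wx": 0,"wy": 0,"wz": 0,"x": 0.41,"y": -0.91,"z": -0.2,"jaw": -1}
    - {"wx": 0,"wy": 0,"wz": 0,"x": 0.41,"y": -0.91,"z": -0.2,"jaw": -1}
    - {"wx": 0,"wy": 0,"wz": 0,"x": 0.41,"y": -0.91,"z": -0.2,"jaw": -1}
    - {"wx": 0,"wy": 0,"wz": 0,"x": 0.41,"y": -0.91,"z": -0.2,"jaw": -1}
    - {"wx": 0,"wy": 0,"wz": 0,"x": 0.41,"y": -0.91,"z": -0.2,"jaw": -1}

```text
time: 3.05
eef_pos: [0.215, -0.2383, 0.2485]
orientation: [180.0, -0.0, 24.1]
force: [0.6, 0.3, 1.0]
finger_gap: 0.0857
grip_force: 0.0
```

Emit:
drive_tool:
  rows:
    - {"wx": 0,"wy": 0,"wz": -1,"x": 0,"y": 0,"z": 0,"jaw": -1}
    - {"wx": 0,"wy": 0,"wz": -1,"x": 0,"y": 0,"z": 0,"jaw": -1}
    - {"wx": 0,"wy": 0,"wz": -1,"x": 0,"y": 0,"z": 0,"jaw": -1}
    - {"wx": 0,"wy": 0,"wz": -1,"x": 0,"y": 0,"z": 0,"jaw": -1}
    - {"wx": 0,"wy": 0,"wz": -1,"x": 0,"y": 0,"z": 0,"jaw": -1}
    - {"wx": 0,"wy": 0,"wz": -1,"x": 0,"y": 0,"z": 0,"jaw": -1}
    - {"wx": 0,"wy": 0,"wz": -1,"x": 0,"y": 0,"z": 0,"jaw": -1}
    - {"wx": 0,"wy": 0,"wz": -1,"x": 0,"y": 0,"z": 0,"jaw": -1}
    - {"wx": 0,"wy": 0,"wz": -1,"x": 0,"y": 0,"z": 0,"jaw": -1}
    - {"wx": 0,"wy": 0,"wz": -1,"x": 0,"y": 0,"z": 0,"jaw": -1}
    - {"wx": 0,"wy": 0,"wz": -1,"x": 0,"y": 0,"z": 0,"jaw": -1}
    - {"wx": 0,"wy": 0,"wz": -1,"x": 0,"y": 0,"z": 0,"jaw": -1}

```text
time: 4.55
eef_pos: [0.2151, -0.239, 0.2483]
orientation: [-180.0, -0.0, 79.3]
force: [0.3, 0.6, 0.2]
finger_gap: 0.0852
grip_force: 0.0
```

Emit:
drive_tool:
  rows:
    - {"wx": 0,"wy": 0,"wz": -1,"x": 0,"y": 0,"z": 0,"jaw": -1}
    - {"wx": 0,"wy": 0,"wz": -1,"x": 0,"y": 0,"z": 0,"jaw": -1}
    - {"wx": 0,"wy": 0,"wz": -1,"x": 0,"y": 0,"z": 0,"jaw": -1}
    - {"wx": 0,"wy": 0,"wz": -1,"x": 0,"y": 0,"z": 0,"jaw": -1}
    - {"wx": 0,"wy": 0,"wz": -1,"x": 0,"y": 0,"z": 0,"jaw": -1}
    - {"wx": 0,"wy": 0,"wz": -1,"x": 0,"y": 0,"z": 0,"jaw": -1}
    - {"wx": 0,"wy": 0,"wz": -1,"x": 0,"y": 0,"z": 0,"jaw": -1}
    - {"wx": 0,"wy": 0,"wz": -1,"x": 0,"y": 0,"z": 0,"jaw": -1}
    - {"wx": 0,"wy": 0,"wz": -1,"x": 0,"y": 0,"z": 0,"jaw": -1}
    - {"wx": 0,"wy": 0,"wz": -1,"x": 0,"y": 0,"z": 0,"jaw": -1}
    - {"wx": 0,"wy": 0,"wz": -1,"x": 0,"y": 0,"z": 0,"jaw": -1}
    - {"wx": 0,"wy": 0,"wz": -1,"x": 0,"y": 0,"z": 0,"jaw": -1}

```text
time: 6.05
eef_pos: [0.2151, -0.239, 0.2483]
orientation: [180.0, -0.0, 134.3]
force: [0.1, 0.1, -0.1]
finger_gap: 0.0854
grip_force: 0.0
```

Emit:
drive_tool:
  rows:
    - {"wx": 0,"wy": 0,"wz": -1,"x": 0,"y": 0,"z": 0,"jaw": -1}
    - {"wx": 0,"wy": 0,"wz": -1,"x": 0,"y": 0,"z": 0,"jaw": -1}
    - {"wx": 0,"wy": 0,"wz": -1,"x": 0,"y": 0,"z": 0,"jaw": -1}
    - {"wx": 0,"wy": 0,"wz": -1,"x": 0,"y": 0,"z": 0,"jaw": -1}
    - {"wx": 0,"wy": 0,"wz": -1,"x": 0,"y": 0,"z": 0,"jaw": -1}
    - {"wx": 0,"wy": 0,"wz": -1,"x": 0,"y": 0,"z": 0,"jaw": -1}
    - {"wx": 0,"wy": 0,"wz": -1,"x": 0,"y": 0,"z": 0,"jaw": -1}
    - {"wx": 0,"wy": 0,"wz": -1,"x": 0,"y": 0,"z": 0,"jaw": -1}
    - {"wx": 0,"wy": 0,"wz": -1,"x": 0,"y": 0,"z": 0,"jaw": -1}
    - {"wx": 0,"wy": 0,"wz": -1,"x": 0,"y": 0,"z": 0,"jaw": -1}
    - {"wx": 0,"wy": 0,"wz": -1,"x": 0,"y": 0,"z": 0,"jaw": -1}

```text
time: 7.42
eef_pos: [0.2151, -0.239, 0.2484]
orientation: [180.0, -0.0, -175.3]
force: [-0.1, -0.0, 0.4]
finger_gap: 0.0852
grip_force: 0.0
```

Emit:
drive_tool:
  rows:
    - {"wx": 0,"wy": 0,"wz": 0,"x": -1,"y": 0,"z": 0.2,"jaw": -1}
    - {"wx": 0,"wy": 0,"wz": 0,"x": -1,"y": 0,"z": 0.2,"jaw": -1}
    - {"wx": 0,"wy": 0,"wz": 0,"x": -1,"y": 0,"z": 0.2,"jaw": -1}
    - {"wx": 0,"wy": 0,"wz": 0,"x": -1,"y": 0,"z": 0.2,"jaw": -1}
    - {"wx": 0,"wy": 0,"wz": 0,"x": -1,"y": 0,"z": 0.2,"jaw": -1}
    - {"wx": 0,"wy": 0,"wz": 0,"x": -1,"y": 0,"z": 0.2,"jaw": -1}
    - {"wx": 0,"wy": 0,"wz": 0,"x": -1,"y": 0,"z": 0.2,"jaw": -1}
    - {"wx": 0,"wy": 0,"wz": 0,"x": -1,"y": 0,"z": 0.2,"jaw": -1}
    - {"wx": 0,"wy": 0,"wz": 0,"x": -1,"y": 0,"z": 0.2,"jaw": -1}
    - {"wx": 0,"wy": 0,"wz": 0,"x": -1,"y": 0,"z": 0.2,"jaw": -1}
    - {"wx": 0,"wy": 0,"wz": 0,"x": -1,"y": 0,"z": 0.2,"jaw": -1}
    - {"wx": 0,"wy": 0,"wz": 0,"x": -1,"y": 0,"z": 0.2,"jaw": -1}

```text
time: 8.93
eef_pos: [0.4556, -0.2206, 0.1998]
orientation: [180.0, -0.0, -175.5]
force: [-0.1, 0.7, 0.7]
finger_gap: 0.0852
grip_force: 0.0
```

```bash
python3 - <<'E'
from h import *
p=grab_frame("wrist");cv2.imwrite("pics/w1.png",p["image"])
print(np.round(-p["R"].T@p["t"],3))
spots(p,["rake","rake_grip"])
s=observe();print(s["eef_pos"],s["orientation"],s["q"])
r=regions_of(p,"rake")
q=r[0]["region"];v,u=np.nonzero(q);c=np.stack([u,v],1).astype(np.float32)
print(r[0]["conf"],cv2.minAreaRect(c),u.min(),u.max(),v.min(),v.max())
E
```

```text
[ 0.389 -0.226  0.375]
rake 0.95 [ 0.535 -0.232  0.001]
rake_grip 0.75 [ 0.482 -0.24   0.055]
[ 0.45490114 -0.22041787  0.19967517] [ 1.79971387e+02 -4.48468132e-02 -1.75406732e+02] [-3.41399050e+01  1.46020594e+01 -1.16807111e+01  6.37701160e+01
 -5.74036064e-03 -3.87331592e+01]
0.74 ((250.73233032226562, 164.5205841064453), (205.62332153320312, 90.96205139160156), 85.60128784179688) 213 303 62 270
```

View pics/w1.png

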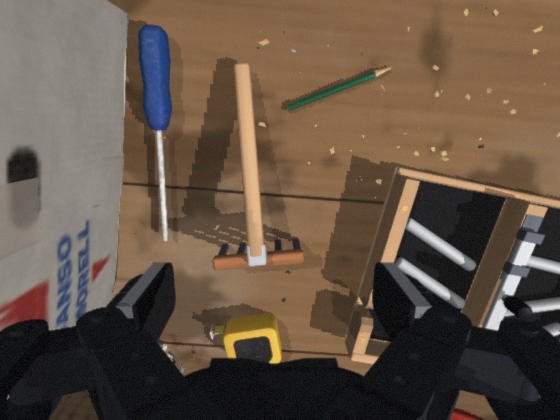

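The rake is seen clearly: head bar from (213,263) to (303,255), handle up to (243,65). The tape measure is just beyond the head, and the screwdriver lies to the left.

```bash
python3 - <<'E'
from h import *
p=grab_frame("wrist")
a=ray(p,214,263,.06);b=ray(p,303,254,.06);e=ray(p,243,68,.008)
print(a,b,e,"len",np.linalg.norm(a-b)); d=b-a; print("yaw from bar",np.degrees(np.arctan2(-d[0],d[1])))
m=(a+b)/2; d=m-e; print("mid",m,"yaw handle",np.degrees(np.arctan2(d[1],d[0])),np.linalg.norm(d[:2]))
print(proj(p,ray(p,230,330,.033)),"tape near",ray(p,252,316,.033))
E
```

```text
[ 0.53259021 -0.2753384   0.06      ] [ 0.51542472 -0.18528382  0.06      ] [ 0.33768505 -0.26106715  0.008     ] len 0.09167595592869451
yaw from bar 10.791808894353538
mid [ 0.52400747 -0.23031111  0.06      ] yaw handle 9.373229259903402 0.188843793844761
[230. 330.] tape near [ 0.60841768 -0.23312631  0.033     ]
```

Emit:
drive_tool:
  rows:
    - {"wx": 0,"wy": 0,"wz": 0,"x": -0.72,"y": -0.48,"z": 0,"jaw": -1}
    - {"wx": 0,"wy": 0,"wz": 0,"x": -0.72,"y": -0.48,"z": 0.2,"jaw": -1}
    - {"wx": 0,"wy": 0,"wz": -0.54,"x": 0,"y": 0,"z": 1,"jaw": -1}
    - {"wx": 0,"wy": 0,"wz": -0.54,"x": 0,"y": 0,"z": 1,"jaw": -1}
    - {"wx": 0,"wy": 0,"wz": 0,"x": 0,"y": 0,"z": 1,"jaw": -1}
    - {"wx": 0,"wy": 0,"wz": 0,"x": 0,"y": 0,"z": 1,"jaw": -1}
    - {"wx": 0,"wy": 0,"wz": 0,"x": 0,"y": 0,"z": 1,"jaw": -1}
    - {"wx": 0,"wy": 0,"wz": 0,"x": 0,"y": 0,"z": 1,"jaw": -1}
    - {"wx": 0,"wy": 0,"wz": 0,"x": 0,"y": 0,"z": 1,"jaw": -1}
    - {"wx": 0,"wy": 0,"wz": 0,"x": 0,"y": 0,"z": 0.6,"jaw": -1}
    - {"wx": 0,"wy": 0,"wz": 0,"x": 0,"y": 0,"z": 0.4,"jaw": -1}
    - {"wx": 0,"wy": 0,"wz": 0,"x": 0,"y": 0,"z": 0,"jaw": -1}

```text
time: 10.68
eef_pos: [0.4843, -0.2375, 0.0361]
orientation: [180.0, -0.0, -170.5]
force: [0.1, 0.9, 0.2]
finger_gap: 0.0854
grip_force: 0.0
```

```bash
python3 - <<'E'
from h import *
p=grab_frame("wrist");cv2.imwrite("pics/w2.png",p["image"])
s=observe();print(s["eef_pos"],s["orientation"],s["force"])
spots(p,["rake_grip"])
E
```

```text
[ 0.48463123 -0.23768071  0.03651592] [-1.79988552e+02  1.00146310e-02 -1.70517708e+02] [ 0.77379132 -0.20793009  0.98427458]
rake_grip 0.61 [ 0.48  -0.242  0.057]
rake_grip 0.23 [ 0.534 -0.231  0.004]
```

View pics/w2.png

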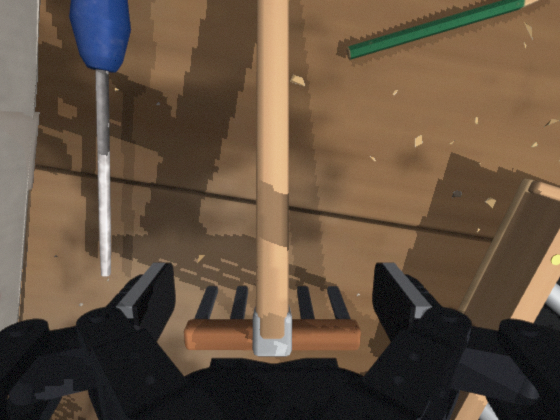

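The handle lies midway between the fingers and square to them (column 273, bar row 333). I'll close on it.

Emit:
drive_tool:
  rows:
    - {"wx": 0,"wy": 0,"wz": 0,"x": 0,"y": 0,"z": 0,"jaw": 1}
    - {"wx": 0,"wy": 0,"wz": 0,"x": 0,"y": 0,"z": 0,"jaw": 1}
    - {"wx": 0,"wy": 0,"wz": 0,"x": 0,"y": 0,"z": 0,"jaw": 1}
    - {"wx": 0,"wy": 0,"wz": 0,"x": 0,"y": 0,"z": 0,"jaw": 1}
    - {"wx": 0,"wy": 0,"wz": 0,"x": 0,"y": 0,"z": 0,"jaw": 1}
    - {"wx": 0,"wy": 0,"wz": 0,"x": 0,"y": 0,"z": 0,"jaw": 1}
    - {"wx": 0,"wy": 0,"wz": 0,"x": 0,"y": 0,"z": 0,"jaw": 1}
    - {"wx": 0,"wy": 0,"wz": 0,"x": 0,"y": 0,"z": 0,"jaw": 1}

```text
time: 11.78
eef_pos: [0.4845, -0.2375, 0.0362]
orientation: [180.0, -0.0, -170.5]
force: [0.3, -0.3, 0.7]
finger_gap: -0.0001
grip_force: 0.1
```

```bash
python3 - <<'E'
from h import *
p=grab_frame("wrist");cv2.imwrite("pics/w3.png",p["image"])
s=observe();print(s["eef_pos"],s["orientation"],s["force"],s["finger_gap"],s["grip_force"])
R=Ro.from_euler('xyz',s["orientation"],degrees=True)
for uv,z in(((187,335),.062),((358,333),.062),((273,345),.06),((273,320),.06)):
    w=ray(p,*uv,z);print(uv,w,"tool frame mm",np.round(1000*R.inv().apply(w-s["eef_pos"]),1))
E
```

```text
[ 0.48452382 -0.23752867  0.03620637] [ 1.79999156e+02 -6.76758521e-04 -1.70511827e+02] [-0.45741778 -0.58453656  0.17515454] -0.00044261087742119876 0.09281386504881084
(187, 335) [ 0.53162956 -0.2750706   0.062     ] tool frame mm [-40.3 -44.8 -25.8]
(358, 333) [ 0.51584124 -0.18798454  0.062     ] tool frame mm [-39.1  43.7 -25.8]
(273, 345) [ 0.53171603 -0.22989424  0.06      ] tool frame mm [-47.8  -0.2 -23.8]
(273, 320) [ 0.51685359 -0.23237934  0.06      ] tool frame mm [-32.7  -0.3 -23.8]
```

View pics/w3.png

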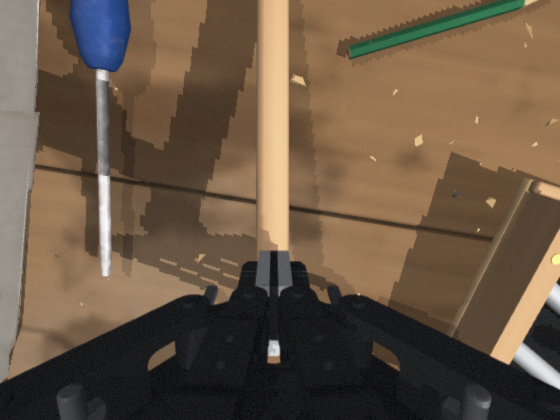

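```bash
python3 - <<'E'
from h import *
p=grab_frame("wrist")
s=observe();print(s["eef_pos"],s["finger_gap"],s["grip_force"])
e=s["eef_pos"];print("tcp px",proj(p,e),"grasp px",proj(p,e+[0,0,.019]), "body", proj(p,e+[0,0,.073]))
print("cam",-p["R"].T@p["t"]-e)
q=grab_frame("scene");x,y=proj(q,e).astype(int);print(x,y)
x0=max(0,x-100);y0=max(0,y-75)
cv2.imwrite("pics/s2.png",cv2.resize(q["image"][y0:y0+150,x0:x0+200],None,fx=4,fy=4,interpolation=cv2.INTER_CUBIC))
E
```

```text
[ 0.48453816 -0.23752253  0.03621108] -7.392490430585238e-06 0.08891857462003827
tcp px [273.49933453 244.23958681] grasp px [273.5157778  257.67230513] body [273.59098977 319.11390309]
cam [-0.0655996  -0.01107289  0.17467681]
323 270
```

View pics/s2.png

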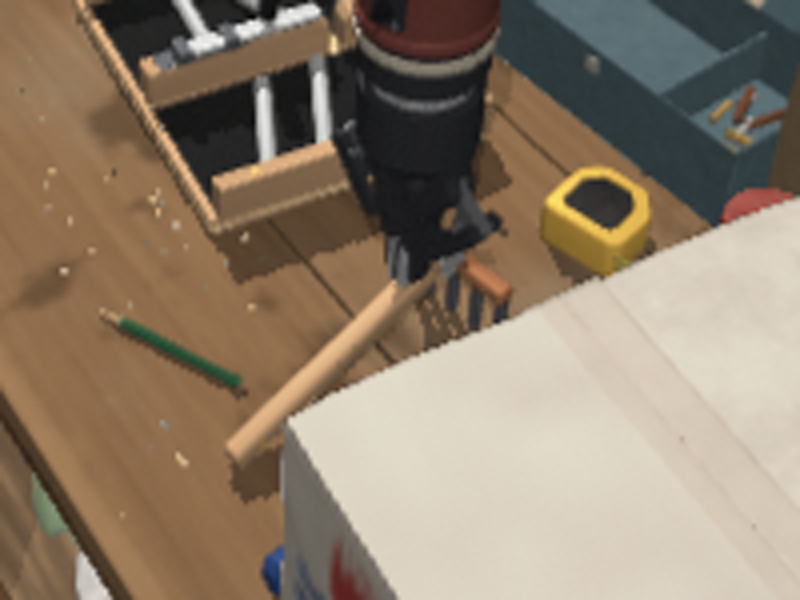

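Emit:
drive_tool:
  rows:
    - {"wx": 0,"wy": 0,"wz": 0,"x": 0,"y": 0,"z": -0.25,"jaw": 1}
    - {"wx": 0,"wy": 0,"wz": 0,"x": 0,"y": 0,"z": -0.25,"jaw": 1}
    - {"wx": 0,"wy": 0,"wz": 0,"x": 0,"y": 0,"z": -0.25,"jaw": 1}
    - {"wx": 0,"wy": 0,"wz": 0,"x": 0,"y": 0,"z": -0.25,"jaw": 1}
    - {"wx": 0,"wy": 0,"wz": 0,"x": 0,"y": 0,"z": 0,"jaw": 1}

```text
time: 12.55
eef_pos: [0.4849, -0.2377, 0.0567]
orientation: [-180.0, 0.0, -170.5]
force: [0.1, -0.1, -1.0]
finger_gap: 0.0
grip_force: 0.0
```

```bash
python3 - <<'E'
from h import *
p=grab_frame("wrist");cv2.imwrite("pics/w4.png",p["image"])
s=observe();print(s["eef_pos"],s["finger_gap"],s["grip_force"],s["force"])
E
```

```text
[ 0.48466251 -0.23762112  0.05641376] -0.00028045595737454123 0.0 [-0.96126865 -0.44577102 -1.62802238]
```

View pics/w4.png

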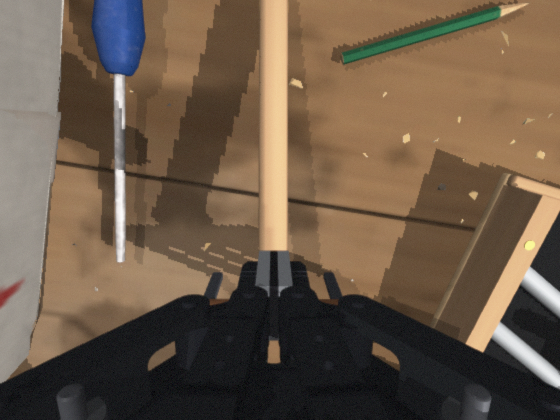

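The fingers shut without holding the handle. I'll check its height by projecting the rake model into the scene view.

```bash
python3 - <<'E'
from h import *
q=grab_frame("scene");im=q["image"].copy()
o=np.array([.527,-.2305,0]);R=Ro.from_euler('z',9.5,degrees=True)
def P(x,y,z):return proj(q,o+R.apply([x,y,z]))
big=cv2.resize(im,None,fx=4,fy=4,interpolation=cv2.INTER_CUBIC)
for x,y,z,c in [(0,-47,57,(0,255,0)),(0,47,57,(0,255,0)),(0,0,57,(0,255,0)),(-45,0,55,(0,0,255)),(-45,8,55,(0,0,255)),(-45,-8,55,(0,0,255)),(-100,0,35,(255,0,255)),(-190,0,0,(255,0,0)),(0,-46,0,(255,255,0)),(-45,0,30,(0,255,255))]:
    a=P(x/1e3,y/1e3,z/1e3)*4;cv2.circle(big,tuple(a.astype(int)),4,c,-1)
x,y=(proj(q,o)*4).astype(int)
cv2.imwrite("pics/s3.png",big[y-350:y+250,x-450:x+350])
E
```

```text
(no output)
```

View pics/s3.png

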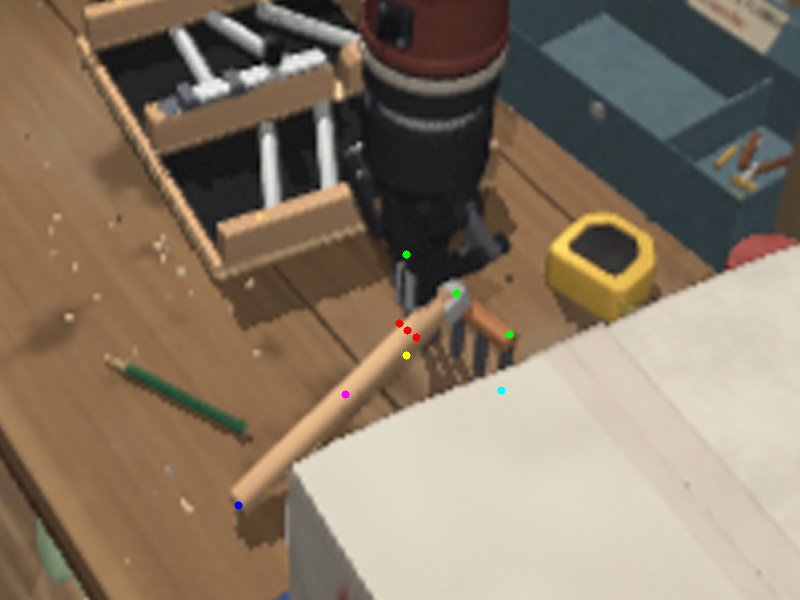

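Emit:
drive_tool:
  rows:
    - {"wx": 0,"wy": 0,"wz": 0,"x": 0,"y": 0,"z": -0.5,"jaw": -1}
    - {"wx": 0,"wy": 0,"wz": 0,"x": 0,"y": 0,"z": 0,"jaw": -1}
    - {"wx": 0,"wy": 0,"wz": 0,"x": 0,"y": 0,"z": 0,"jaw": -1}
    - {"wx": 0,"wy": 0,"wz": 0,"x": 0,"y": 0,"z": 0,"jaw": -1}
    - {"wx": 0,"wy": 0,"wz": 0,"x": 0.1,"y": 0,"z": 0,"jaw": -1}
    - {"wx": 0,"wy": 0,"wz": 0,"x": 0.1,"y": 0,"z": 0.6,"jaw": -1}
    - {"wx": 0,"wy": 0,"wz": 0,"x": 0,"y": 0,"z": 0.6,"jaw": -1}
    - {"wx": 0,"wy": 0,"wz": 0,"x": 0,"y": 0,"z": 0.6,"jaw": -1}
    - {"wx": 0,"wy": 0,"wz": 0,"x": 0,"y": 0,"z": 0.4,"jaw": -1}

```text
time: 13.78
eef_pos: [0.4801, -0.2378, 0.021]
orientation: [179.9, -0.1, -170.5]
force: [-0.2, -0.0, -0.7]
finger_gap: 0.0851
grip_force: 0.0
```

Emit:
drive_tool:
  rows:
    - {"wx": 0,"wy": 0,"wz": 0,"x": 0,"y": 0,"z": 0,"jaw": 1}
    - {"wx": 0,"wy": 0,"wz": 0,"x": 0,"y": 0,"z": 0,"jaw": 1}
    - {"wx": 0,"wy": 0,"wz": 0,"x": 0,"y": 0,"z": 0,"jaw": 1}
    - {"wx": 0,"wy": 0,"wz": 0,"x": 0,"y": 0,"z": 0,"jaw": 1}
    - {"wx": 0,"wy": 0,"wz": 0,"x": 0,"y": 0,"z": 0,"jaw": 1}
    - {"wx": 0,"wy": 0,"wz": 0,"x": 0,"y": 0,"z": 0,"jaw": 1}

```text
time: 14.52
eef_pos: [0.4809, -0.2385, 0.0226]
orientation: [-180.0, 0.0, -170.5]
force: [-0.8, -0.8, 7.0]
finger_gap: 0.0139
grip_force: 59.8
```

Gripped at 60 N. Next I'll measure the rods in tray coordinates and work out the way to the right bay.

```bash
cat >> h.py <<'E'
TC=np.array([.5566,.0391,0]);TR=Ro.from_euler('z',-6.96,degrees=True)
def tw(x,y,z=0): return TC+TR.apply([x/1e3,y/1e3,z/1e3])   # tray mm -> world
def tt(X): return TR.inv().apply(np.array(X)-TC)*1e3
def rods(p):
    z=.015
    for r in regions_of(p,"rod_1")[:8]:
        v,u=np.nonzero(r["region"])
        if r["conf"]<.2 or len(u)<20: continue
        w=np.array([tt(ray(p,a,b,z))[:2] for a,b in zip(u,v)],np.float32)
        (cx,cy),(a,b),_=cv2.minAreaRect(w);m=w.mean(0);d=np.linalg.svd(w-m,full_matrices=False)[2][0];t=(w-m)@d
        print("rod %.2f"%r["conf"],np.round([cx,cy]),"len %.0f"%max(a,b),"ends",np.round(m+d*t.min()),np.round(m+d*t.max()))
def mv(x,y,z,yaw):  # TCP so that rake origin sits at tray (x,y), tip height z mm above bench
    a=np.radians(yaw);o=tw(x,y,0);delta([o[0]-.047*np.cos(a),o[1]-.047*np.sin(a),z/1e3+.0226],[180,0,yaw+180])
E
python3 - <<'E'
from h import *
p=grab_frame("top");rods(p)
mv(-90,-69,75,-6.96)
q=grab_frame("wrist");s=observe();cv2.imwrite("pics/w5.png",q["image"])
E
```

```text
rod 0.65 [-38. -71.] len 95 ends [-20. -27.] [ -56. -115.]
rod 0.61 [ 64. -73.] len 94 ends [ 88. -33.] [  41. -115.]
rod 0.51 [-38.  67.] len 98 ends [-36. 116.] [-41.  18.]
rod 0.51 [65. 71.] len 97 ends [93. 32.] [ 37. 111.]
rod 0.49 [ 12. -65.] len 97 ends [ 30. -20.] [  -7. -110.]
shift units [ 1.52 11.69 -3.76] turn units [-0.01  0.01  3.59]
```

Emit:
drive_tool:
  rows:
    - {"wx": 0,"wy": 0,"wz": 0,"x": 0,"y": 0,"z": -0.4,"jaw": 1}
    - {"wx": 0,"wy": 0,"wz": 0,"x": 0,"y": 0,"z": -0.8,"jaw": 1}
    - {"wx": 0,"wy": 0,"wz": 0,"x": 0,"y": 0,"z": -0.8,"jaw": 1}
    - {"wx": 0,"wy": 0,"wz": 0.6,"x": 0,"y": 0,"z": -0.8,"jaw": 1}
    - {"wx": 0,"wy": 0,"wz": 0.6,"x": 0,"y": 0,"z": -0.8,"jaw": 1}
    - {"wx": 0,"wy": 0,"wz": 0.6,"x": 0,"y": 0,"z": -0.16,"jaw": 1}
    - {"wx": 0,"wy": 0,"wz": 0.6,"x": 0,"y": 0,"z": 0,"jaw": 1}
    - {"wx": 0,"wy": 0,"wz": 0.6,"x": 0,"y": 0,"z": 0,"jaw": 1}
    - {"wx": 0,"wy": 0,"wz": 0.59,"x": 0,"y": 0,"z": 0,"jaw": 1}
    - {"wx": 0,"wy": 0,"wz": 0,"x": 0,"y": 0,"z": 0,"jaw": 1}

```text
time: 15.92
eef_pos: [0.4804, -0.238, 0.0975]
orientation: [180.0, -0.0, 173.1]
force: [-0.1, -0.4, -1.4]
finger_gap: 0.0141
grip_force: 58.9
```

```bash
python3 - <<'E'
from h import *
mv(-90,-69,75,-6.96)
q=grab_frame("wrist");s=observe();cv2.imwrite("pics/w5.png",q["image"])
print(s["finger_gap"],s["grip_force"],s["force"],s["moment"],s["eef_pos"],s["orientation"])
E
```

```text
shift units [ 4.75 10.76 -0.  ] turn units [ 0. -0.  0.]
0.014323998040060095 58.9358925819397 [ 0.16319668 -0.14133198 -1.73587712] [-0.00956192 -0.00944187  0.00271579] [ 0.48045965 -0.23806439  0.0974699 ] [ 1.79989205e+02 -1.29406632e-02  1.73092153e+02]
```

View pics/w5.png

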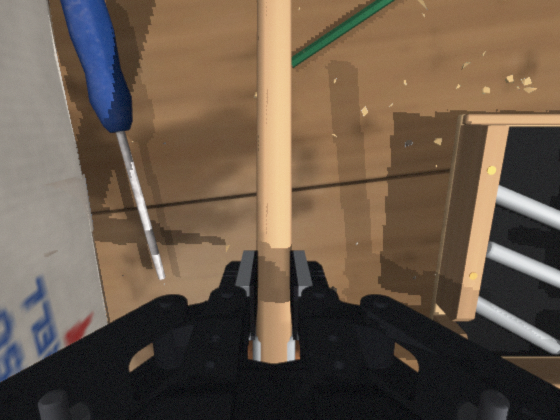

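Emit:
drive_tool:
  rows:
    - {"wx": 0,"wy": 0,"wz": 0,"x": 0.4,"y": 0.9,"z": 0,"jaw": 1}
    - {"wx": 0,"wy": 0,"wz": 0,"x": 0.4,"y": 0.9,"z": 0,"jaw": 1}
    - {"wx": 0,"wy": 0,"wz": 0,"x": 0.4,"y": 0.9,"z": 0,"jaw": 1}
    - {"wx": 0,"wy": 0,"wz": 0,"x": 0.4,"y": 0.9,"z": 0,"jaw": 1}
    - {"wx": 0,"wy": 0,"wz": 0,"x": 0.4,"y": 0.9,"z": 0,"jaw": 1}
    - {"wx": 0,"wy": 0,"wz": 0,"x": 0.4,"y": 0.9,"z": 0,"jaw": 1}
    - {"wx": 0,"wy": 0,"wz": 0,"x": 0.4,"y": 0.9,"z": 0,"jaw": 1}
    - {"wx": 0,"wy": 0,"wz": 0,"x": 0.4,"y": 0.9,"z": 0,"jaw": 1}
    - {"wx": 0,"wy": 0,"wz": 0,"x": 0.4,"y": 0.9,"z": 0,"jaw": 1}
    - {"wx": 0,"wy": 0,"wz": 0,"x": 0.4,"y": 0.9,"z": 0,"jaw": 1}
    - {"wx": 0,"wy": 0,"wz": 0,"x": 0.4,"y": 0.9,"z": 0,"jaw": 1}
    - {"wx": 0,"wy": 0,"wz": 0,"x": 0.35,"y": 0.86,"z": 0,"jaw": 1}

```text
time: 17.48
eef_pos: [0.4119, -0.0118, 0.0974]
orientation: [180.0, 0.0, 173.0]
force: [1.1, -0.2, -1.3]
finger_gap: 0.0141
grip_force: 59.0
```

```bash
python3 - <<'E'
from h import *
mv(-90,-69,75,-6.96)
t=grab_frame("top");rods(t);a=cv2.resize(t["image"][120:255,180:330],None,fx=4,fy=4,interpolation=cv2.INTER_CUBIC)
cv2.imwrite("pics/t2.png",a)
E
```

```text
shift units [-0.02 -0.05 -0.01] turn units [0. 0. 0.]
rod 0.74 [ 11. -66.] len 99 ends [ 30. -20.] [  -8. -112.]
rod 0.69 [66. 72.] len 100 ends [96. 31.] [ 36. 111.]
rod 0.67 [ 63. -74.] len 101 ends [ 88. -30.] [  39. -118.]
rod 0.57 [-38.  71.] len 84 ends [-36. 113.] [-40.  29.]
rod 0.57 [15. 72.] len 98 ends [ -3. 118.] [31. 26.]
```

View pics/t2.png

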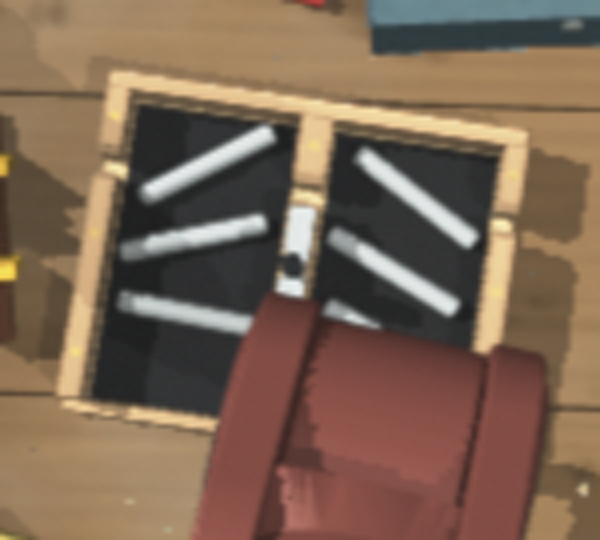

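Emit:
drive_tool:
  rows:
    - {"wx": 0,"wy": 0,"wz": 0,"x": 0,"y": 0,"z": 0.8,"jaw": 1}
    - {"wx": 0,"wy": 0,"wz": 0,"x": 0,"y": 0,"z": 0.8,"jaw": 1}
    - {"wx": 0,"wy": 0,"wz": 0,"x": 0,"y": 0,"z": 0.7,"jaw": 1}
    - {"wx": 0,"wy": 0,"wz": 0,"x": 0,"y": 0,"z": 0.5,"jaw": 1}
    - {"wx": 0,"wy": 0,"wz": 0,"x": 0,"y": 0,"z": 0.35,"jaw": 1}
    - {"wx": 0,"wy": 0,"wz": 0,"x": 0,"y": 0,"z": 0,"jaw": 1}

```text
time: 18.32
eef_pos: [0.4122, -0.0131, 0.0341]
orientation: [180.0, -0.0, 173.0]
force: [0.1, -0.0, -1.9]
finger_gap: 0.0144
grip_force: 59.0
```

```bash
python3 - <<'E'
from h import *
mv(-90,-69,12,-6.96)
t=grab_frame("wrist");cv2.imwrite("pics/w6.png",t["image"]);s=observe();print(s["force"],s["moment"])
E
```

```text
shift units [-0.    0.01 -0.02] turn units [ 0.   -0.01 -0.  ]
[ 0.07626463  0.20670754 -1.85867835] [ 0.00544561 -0.04128376 -0.01664774]
```

View pics/w6.png

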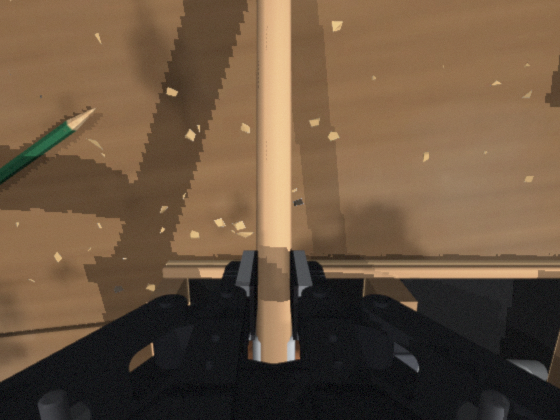

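The lip is level in the view and the rake sits centred between the cheeks (190 and 362, handle at 273). Now I'll comb.

Emit:
drive_tool:
  rows:
    - {"wx": 0,"wy": 0,"wz": 0,"x": -0.25,"y": 0,"z": 0,"jaw": 1}
    - {"wx": 0,"wy": 0,"wz": 0,"x": -0.25,"y": 0,"z": 0,"jaw": 1}
    - {"wx": 0,"wy": 0,"wz": 0,"x": -0.25,"y": 0,"z": 0,"jaw": 1}
    - {"wx": 0,"wy": 0,"wz": 0,"x": -0.25,"y": 0,"z": 0,"jaw": 1}
    - {"wx": 0,"wy": 0,"wz": 0,"x": -0.25,"y": 0,"z": 0,"jaw": 1}
    - {"wx": 0,"wy": 0,"wz": 0,"x": -0.25,"y": 0,"z": 0,"jaw": 1}
    - {"wx": 0,"wy": 0,"wz": 0,"x": -0.25,"y": 0,"z": 0,"jaw": 1}
    - {"wx": 0,"wy": 0,"wz": 0,"x": -0.25,"y": 0,"z": 0,"jaw": 1}
    - {"wx": 0,"wy": 0,"wz": 0,"x": -0.25,"y": 0,"z": 0,"jaw": 1}
    - {"wx": 0,"wy": 0,"wz": 0,"x": -0.25,"y": 0,"z": 0,"jaw": 1}
    - {"wx": 0,"wy": 0,"wz": 0,"x": -0.25,"y": 0,"z": 0,"jaw": 1}
    - {"wx": 0,"wy": 0,"wz": 0,"x": -0.25,"y": 0,"z": 0,"jaw": 1}

```text
time: 19.88
eef_pos: [0.4721, -0.0204, 0.0344]
orientation: [-180.0, -0.0, 173.0]
force: [-1.0, -0.8, -1.7]
finger_gap: 0.0141
grip_force: 59.0
```

Emit:
drive_tool:
  rows:
    - {"wx": 0,"wy": 0,"wz": 0,"x": -0.25,"y": 0,"z": 0,"jaw": 1}
    - {"wx": 0,"wy": 0,"wz": 0,"x": -0.25,"y": 0,"z": 0,"jaw": 1}
    - {"wx": 0,"wy": 0,"wz": 0,"x": -0.25,"y": 0,"z": 0,"jaw": 1}
    - {"wx": 0,"wy": 0,"wz": 0,"x": -0.25,"y": 0,"z": 0,"jaw": 1}
    - {"wx": 0,"wy": 0,"wz": 0,"x": -0.25,"y": 0,"z": 0,"jaw": 1}
    - {"wx": 0,"wy": 0,"wz": 0,"x": -0.25,"y": 0,"z": 0,"jaw": 1}
    - {"wx": 0,"wy": 0,"wz": 0,"x": -0.25,"y": 0,"z": 0,"jaw": 1}
    - {"wx": 0,"wy": 0,"wz": 0,"x": -0.25,"y": 0,"z": 0,"jaw": 1}
    - {"wx": 0,"wy": 0,"wz": 0,"x": -0.25,"y": 0,"z": 0,"jaw": 1}
    - {"wx": 0,"wy": 0,"wz": 0,"x": -0.25,"y": 0,"z": 0,"jaw": 1}

```text
time: 21.12
eef_pos: [0.5218, -0.0265, 0.0343]
orientation: [-180.0, -0.0, 173.0]
force: [-1.6, 0.3, -0.8]
finger_gap: 0.0141
grip_force: 59.1
```

```bash
python3 - <<'E'
from h import *
mv(55,-69,12,-6.96)
t=grab_frame("top");rods(t)
a=cv2.resize(t["image"][120:255,180:330],None,fx=4,fy=4,interpolation=cv2.INTER_CUBIC)
cv2.imwrite("pics/t3.png",a)
s=observe();print(s["force"],s["moment"],s["finger_gap"])
E
```

```text
shift units [-1.73  0.01 -0.01] turn units [-0. -0. -0.]
rod 0.68 [65. 71.] len 97 ends [94. 33.] [ 37. 111.]
rod 0.64 [12. 76.] len 96 ends [ -5. 121.] [30. 31.]
[ 0.73151677 -0.06287005 -1.0734345 ] [ 0.04059176 -0.0200906   0.03032197] 0.01384355361447904
```

Emit:
drive_tool:
  rows:
    - {"wx": 0,"wy": 0,"wz": 0,"x": -0.2,"y": 0,"z": 0,"jaw": 1}
    - {"wx": 0,"wy": 0,"wz": 0,"x": -0.2,"y": 0,"z": 0,"jaw": 1}
    - {"wx": 0,"wy": 0,"wz": 0,"x": -0.2,"y": 0,"z": 0,"jaw": 1}
    - {"wx": 0,"wy": 0,"wz": 0,"x": -0.2,"y": 0,"z": 0,"jaw": 1}
    - {"wx": 0,"wy": 0,"wz": 0,"x": -0.2,"y": 0,"z": 0,"jaw": 1}
    - {"wx": 0,"wy": 0,"wz": 0,"x": -0.2,"y": 0,"z": 0,"jaw": 1}
    - {"wx": 0,"wy": 0,"wz": 0,"x": -0.15,"y": 0,"z": 0,"jaw": 1}

```text
time: 22.1
eef_pos: [0.5487, -0.0297, 0.0344]
orientation: [180.0, 0.0, 173.0]
force: [-2.1, -0.1, -1.2]
finger_gap: 0.014
grip_force: 59.0
```

Emit:
drive_tool:
  rows:
    - {"wx": 0,"wy": 0,"wz": 0,"x": -0.1,"y": 0,"z": 0,"jaw": 1}
    - {"wx": 0,"wy": 0,"wz": 0,"x": 0,"y": 0,"z": 0,"jaw": 1}

```text
time: 22.35
eef_pos: [0.5507, -0.03, 0.0344]
orientation: [180.0, 0.0, 173.0]
force: [-0.7, 0.6, -1.9]
finger_gap: 0.014
grip_force: 59.0
```

```bash
python3 - <<'E'
from h import *
mv(55,-69,12,-6.96)
t=grab_frame("top")
a=cv2.resize(t["image"][120:255,180:330],None,fx=4,fy=4,interpolation=cv2.INTER_CUBIC)
cv2.imwrite("pics/t3.png",a)
w=grab_frame("scene");x,y=proj(w,tw(70,-69,10)).astype(int);cv2.imwrite("pics/s4.png",cv2.resize(w["image"][y-60:y+60,x-80:x+80],None,fx=4,fy=4,interpolation=cv2.INTER_CUBIC))
s=observe();print(s["force"],s["moment"],s["finger_gap"])
E
```

```text
shift units [-0.28  0.01 -0.01] turn units [ 0.    0.01 -0.  ]
[-1.72156896  0.16719925 -2.06295543] [ 0.02583025  0.159525   -0.03762855] 0.014548188265636136
```

Emit:
drive_tool:
  rows:
    - {"wx": 0,"wy": 0,"wz": 0,"x": -0.1,"y": 0,"z": 0,"jaw": 1}
    - {"wx": 0,"wy": 0,"wz": 0,"x": -0.1,"y": 0,"z": 0,"jaw": 1}
    - {"wx": 0,"wy": 0,"wz": 0,"x": 0,"y": 0,"z": 0,"jaw": 1}

```text
time: 22.82
eef_pos: [0.5546, -0.0304, 0.0344]
orientation: [-180.0, 0.0, 173.0]
force: [-0.5, -0.2, -1.8]
finger_gap: 0.0141
grip_force: 58.9
```

Emit:
drive_tool:
  rows:
    - {"wx": 0,"wy": 0,"wz": 0,"x": -0.1,"y": 0,"z": 0,"jaw": 1}
    - {"wx": 0,"wy": 0,"wz": 0,"x": 0,"y": 0,"z": 0,"jaw": 1}

```text
time: 23.08
eef_pos: [0.5566, -0.0307, 0.0344]
orientation: [-180.0, 0.0, 173.0]
force: [-1.5, 0.6, -2.7]
finger_gap: 0.0138
grip_force: 58.9
```

```bash
python3 - <<'E'
from h import *
mv(55,-69,12,-6.96)
t=grab_frame("top")
a=t["image"][120:255,180:330]
w=grab_frame("scene");x,y=proj(w,tw(70,-69,10)).astype(int);b=w["image"][y-70:y+65,x-80:x+70]
cv2.imwrite("pics/s4.png",cv2.resize(np.hstack([a,b]),(800,360),interpolation=cv2.INTER_CUBIC))
s=observe();print(s["force"],s["moment"],s["finger_gap"])
E
```

```text
shift units [ 0.02  0.01 -0.01] turn units [-0.  0. -0.]
[-1.10017163 -0.72333217 -1.50884236] [ 0.03433935  0.21892939 -0.01311406] 0.013876243479880585
```

View pics/s4.png

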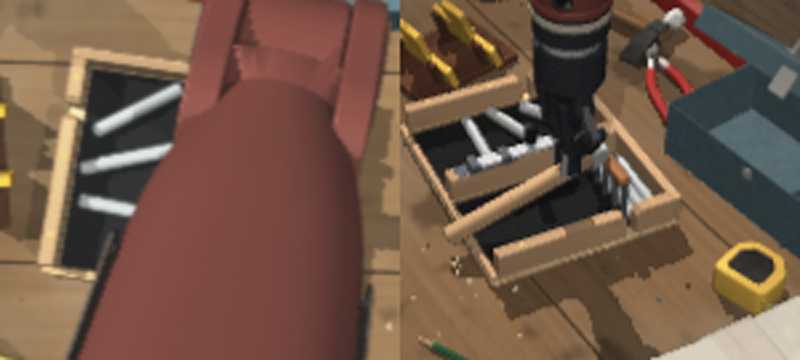

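The scene half of the picture shows the rods nearly parallel by the fence (630,185). There is no firm contact yet, so I'll push a few mm further.

Emit:
drive_tool:
  rows:
    - {"wx": 0,"wy": 0,"wz": 0,"x": -0.06,"y": 0,"z": 0,"jaw": 1}
    - {"wx": 0,"wy": 0,"wz": 0,"x": -0.06,"y": 0,"z": 0,"jaw": 1}
    - {"wx": 0,"wy": 0,"wz": 0,"x": 0,"y": 0,"z": 0,"jaw": 1}

```text
time: 23.55
eef_pos: [0.5576, -0.0308, 0.0342]
orientation: [-180.0, -0.1, 173.0]
force: [-5.1, 0.4, 0.4]
finger_gap: 0.0142
grip_force: 59.3
```

Emit:
drive_tool:
  rows:
    - {"wx": 0,"wy": 0,"wz": 0,"x": -0.06,"y": 0,"z": 0,"jaw": 1}
    - {"wx": 0,"wy": 0,"wz": 0,"x": 0,"y": 0,"z": 0,"jaw": 1}

```text
time: 23.8
eef_pos: [0.5579, -0.0308, 0.034]
orientation: [-180.0, -0.2, 173.0]
force: [-7.4, -0.1, 2.3]
finger_gap: 0.014
grip_force: 59.5
```

```bash
python3 - <<'E'
from h import *
w=grab_frame("scene");x,y=proj(w,tw(80,-69,10)).astype(int);b=w["image"][y-40:y+40,x-50:x+50]
cv2.imwrite("pics/s5.png",cv2.resize(b,(750,600),interpolation=cv2.INTER_CUBIC))
for n in range(5):
  s=observe();print(s["force"],s["moment"],s["finger_gap"]); 
E
```

```text
[-8.17439628  1.12691607  3.22895376] [ 0.12499034  1.8459012  -0.02099568] 0.014105021415963936
[-8.17439628  1.12691607  3.22895376] [ 0.12499034  1.8459012  -0.02099568] 0.014105021415963936
[-8.17439628  1.12691607  3.22895376] [ 0.12499034  1.8459012  -0.02099568] 0.014105021415963936
[-8.17439628  1.12691607  3.22895376] [ 0.12499034  1.8459012  -0.02099568] 0.014105021415963936
[-8.17439628  1.12691607  3.22895376] [ 0.12499034  1.8459012  -0.02099568] 0.014105021415963936
```

View pics/s5.png

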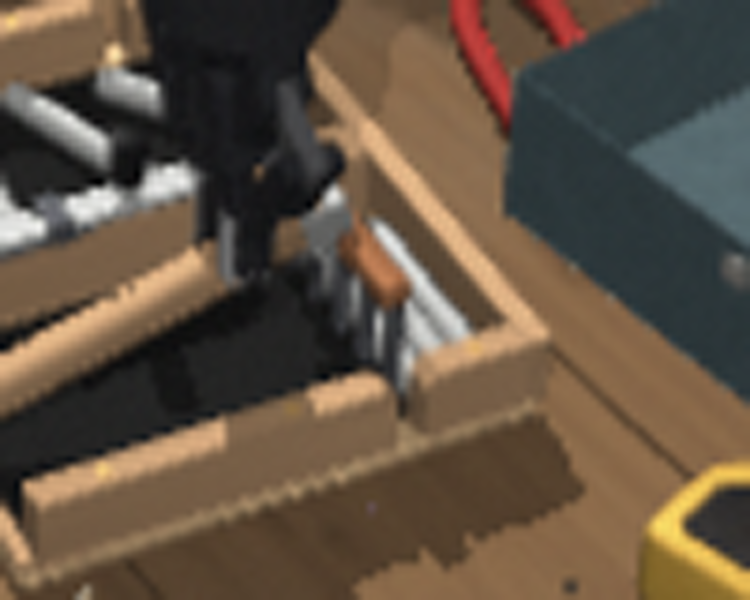

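Emit:
drive_tool:
  rows:
    - {"wx": 0,"wy": 0,"wz": 0,"x": 0.2,"y": 0,"z": 0,"jaw": 1}
    - {"wx": 0,"wy": 0,"wz": 0,"x": 0.4,"y": 0,"z": 0,"jaw": 1}
    - {"wx": 0,"wy": 0,"wz": 0,"x": 0.4,"y": 0,"z": 0,"jaw": 1}
    - {"wx": 0,"wy": 0,"wz": 0,"x": 0,"y": 0,"z": -0.8,"jaw": 1}
    - {"wx": 0,"wy": 0,"wz": 0,"x": 0,"y": 0,"z": -0.8,"jaw": 1}
    - {"wx": 0,"wy": 0,"wz": 0,"x": 0,"y": 0,"z": -0.8,"jaw": 1}
    - {"wx": 0,"wy": 0,"wz": 0,"x": 0.5,"y": 0,"z": -0.75,"jaw": 1}
    - {"wx": 0,"wy": 0,"wz": 0,"x": 0.8,"y": 0,"z": 0,"jaw": 1}
    - {"wx": 0,"wy": 0,"wz": 0,"x": 1,"y": 0,"z": 0,"jaw": 1}
    - {"wx": 0,"wy": 0,"wz": 0,"x": 1,"y": 0,"z": 0,"jaw": 1}
    - {"wx": 0,"wy": 0,"wz": 0,"x": 1,"y": 0,"z": 0,"jaw": 1}
    - {"wx": 0,"wy": 0,"wz": 0,"x": 1,"y": 0,"z": 0,"jaw": 1}

```text
time: 25.35
eef_pos: [0.4338, -0.0157, 0.0981]
orientation: [-180.0, 0.0, 173.0]
force: [0.3, 0.2, -1.6]
finger_gap: 0.0139
grip_force: 59.0
```

Emit:
drive_tool:
  rows:
    - {"wx": 0,"wy": 0,"wz": 0,"x": 0.9,"y": 0,"z": 0,"jaw": 1}
    - {"wx": 0,"wy": 0,"wz": 0,"x": 0,"y": 0.9,"z": 0,"jaw": 1}
    - {"wx": 0,"wy": 0,"wz": 0,"x": 0,"y": 1,"z": 0,"jaw": 1}
    - {"wx": 0,"wy": 0,"wz": 0,"x": 0,"y": 1,"z": 0,"jaw": 1}
    - {"wx": 0,"wy": 0,"wz": 0,"x": 0,"y": 1,"z": 0,"jaw": 1}
    - {"wx": 0,"wy": 0,"wz": 0,"x": 0,"y": 1,"z": 0,"jaw": 1}
    - {"wx": 0,"wy": 0,"wz": 0,"x": 0,"y": 1,"z": 0,"jaw": 1}
    - {"wx": 0,"wy": 0,"wz": 0,"x": 0,"y": 1,"z": 0,"jaw": 1}
    - {"wx": 0,"wy": 0,"wz": 0,"x": 0,"y": 0,"z": 0,"jaw": 1}

```text
time: 26.48
eef_pos: [0.4335, 0.1242, 0.0981]
orientation: [180.0, 0.0, 173.1]
force: [0.4, -0.4, -1.0]
finger_gap: 0.0144
grip_force: 59.1
```

```bash
python3 - <<'E'
from h import *
mv(-90,69,75,-6.96)
t=grab_frame("top");rods(t);spots(t,["bolt_knob"])
cv2.imwrite("pics/t4.png",t["image"])
E
```

```text
shift units [ 0.23 -0.03  0.02] turn units [0.   0.01 0.02]
rod 0.63 [ 83. -74.] len 95 ends [ 83. -26.] [  82. -121.]
rod 0.61 [-39.  52.] len 72 ends [-37.  88.] [-41.  15.]
rod 0.60 [ 69. -78.] len 100 ends [ 69. -28.] [  68. -129.]
rod 0.52 [ 97. -78.] len 98 ends [ 97. -29.] [  97. -127.]
rod 0.50 [16. 71.] len 95 ends [ -1. 116.] [31. 26.]
rod 0.48 [65. 72.] len 95 ends [93. 33.] [ 37. 111.]
bolt_knob 0.65 [0.552 0.041 0.065]
```

Emit:
drive_tool:
  rows:
    - {"wx": 0,"wy": 0,"wz": 0,"x": -0.1,"y": 0,"z": 0.8,"jaw": 1}
    - {"wx": 0,"wy": 0,"wz": 0,"x": -0.1,"y": 0,"z": 0.8,"jaw": 1}
    - {"wx": 0,"wy": 0,"wz": 0,"x": 0,"y": 0,"z": 0.7,"jaw": 1}
    - {"wx": 0,"wy": 0,"wz": 0,"x": 0,"y": 0,"z": 0.5,"jaw": 1}
    - {"wx": 0,"wy": 0,"wz": 0,"x": 0,"y": 0,"z": 0.37,"jaw": 1}
    - {"wx": 0,"wy": 0,"wz": 0,"x": 0,"y": 0,"z": 0,"jaw": 1}

```text
time: 27.38
eef_pos: [0.4373, 0.1228, 0.0336]
orientation: [-180.0, -0.0, 173.0]
force: [-0.3, 0.3, -1.1]
finger_gap: 0.014
grip_force: 59.0
```

```bash
python3 - <<'E'
from h import *
mv(-90,69,12,-6.96)
t=grab_frame("wrist");cv2.imwrite("pics/w7.png",t["image"]);s=observe();print(s["force"],s["moment"])
mv(55,69,12,-6.96)
# cheeks in the row of view just behind the lip: sample colours
im=t["image"][285:295].mean(0); g=im.sum(1); print([ (c,int(g[c])) for c in range(100,460,8)])
E
```

```text
shift units [ 0.42  0.02 -0.05] turn units [-0.   -0.01 -0.  ]
[-0.13608395 -0.16102586 -1.35071383] [ 0.0309272  -0.04716587 -0.00195255]
shift units [-6.81  0.01 -0.03] turn units [ 0. -0. -0.]
[(100, 81), (108, 83), (116, 76), (124, 81), (132, 90), (140, 412), (148, 414), (156, 413), (164, 418), (172, 147), (180, 146), (188, 305), (196, 59), (204, 50), (212, 67), (220, 73), (228, 75), (236, 80), (244, 185), (252, 85), (260, 261), (268, 281), (276, 294), (284, 300), (292, 52), (300, 395), (308, 113), (316, 76), (324, 71), (332, 70), (340, 62), (348, 54), (356, 61), (364, 317), (372, 142), (380, 144), (388, 354), (396, 358), (404, 357), (412, 224), (420, 204), (428, 172), (436, 204), (444, 237), (452, 274)]
```

Emit:
drive_tool:
  rows:
    - {"wx": 0,"wy": 0,"wz": 0,"x": -0.25,"y": 0,"z": 0,"jaw": 1}
    - {"wx": 0,"wy": 0,"wz": 0,"x": -0.25,"y": 0,"z": 0,"jaw": 1}
    - {"wx": 0,"wy": 0,"wz": 0,"x": -0.25,"y": 0,"z": 0,"jaw": 1}
    - {"wx": 0,"wy": 0,"wz": 0,"x": -0.25,"y": 0,"z": 0,"jaw": 1}
    - {"wx": 0,"wy": 0,"wz": 0,"x": -0.25,"y": 0,"z": 0,"jaw": 1}
    - {"wx": 0,"wy": 0,"wz": 0,"x": -0.25,"y": 0,"z": 0,"jaw": 1}
    - {"wx": 0,"wy": 0,"wz": 0,"x": -0.25,"y": 0,"z": 0,"jaw": 1}
    - {"wx": 0,"wy": 0,"wz": 0,"x": -0.25,"y": 0,"z": 0,"jaw": 1}
    - {"wx": 0,"wy": 0,"wz": 0,"x": -0.25,"y": 0,"z": 0,"jaw": 1}
    - {"wx": 0,"wy": 0,"wz": 0,"x": -0.25,"y": 0,"z": 0,"jaw": 1}
    - {"wx": 0,"wy": 0,"wz": 0,"x": -0.25,"y": 0,"z": 0,"jaw": 1}
    - {"wx": 0,"wy": 0,"wz": 0,"x": -0.25,"y": 0,"z": 0,"jaw": 1}

```text
time: 28.92
eef_pos: [0.4973, 0.1156, 0.0339]
orientation: [180.0, -0.0, 173.0]
force: [-0.7, 0.0, -0.5]
finger_gap: 0.014
grip_force: 59.2
```

Emit:
drive_tool:
  rows:
    - {"wx": 0,"wy": 0,"wz": 0,"x": -0.25,"y": 0,"z": 0,"jaw": 1}
    - {"wx": 0,"wy": 0,"wz": 0,"x": -0.25,"y": 0,"z": 0,"jaw": 1}
    - {"wx": 0,"wy": 0,"wz": 0,"x": -0.25,"y": 0,"z": 0,"jaw": 1}
    - {"wx": 0,"wy": 0,"wz": 0,"x": -0.25,"y": 0,"z": 0,"jaw": 1}
    - {"wx": 0,"wy": 0,"wz": 0,"x": -0.25,"y": 0,"z": 0,"jaw": 1}
    - {"wx": 0,"wy": 0,"wz": 0,"x": -0.25,"y": 0,"z": 0,"jaw": 1}
    - {"wx": 0,"wy": 0,"wz": 0,"x": -0.25,"y": 0,"z": 0,"jaw": 1}
    - {"wx": 0,"wy": 0,"wz": 0,"x": -0.25,"y": 0,"z": 0,"jaw": 1}
    - {"wx": 0,"wy": 0,"wz": 0,"x": -0.2,"y": 0,"z": 0,"jaw": 1}
    - {"wx": 0,"wy": 0,"wz": 0,"x": -0.2,"y": 0,"z": 0,"jaw": 1}
    - {"wx": 0,"wy": 0,"wz": 0,"x": -0.2,"y": 0,"z": 0,"jaw": 1}
    - {"wx": 0,"wy": 0,"wz": 0,"x": -0.2,"y": 0,"z": 0,"jaw": 1}

```text
time: 30.42
eef_pos: [0.553, 0.1088, 0.034]
orientation: [-180.0, -0.0, 173.0]
force: [-0.6, -0.0, -2.3]
finger_gap: 0.0141
grip_force: 59.1
```

Emit:
drive_tool:
  rows:
    - {"wx": 0,"wy": 0,"wz": 0,"x": -0.15,"y": 0,"z": 0,"jaw": 1}
    - {"wx": 0,"wy": 0,"wz": 0,"x": -0.15,"y": 0,"z": 0,"jaw": 1}
    - {"wx": 0,"wy": 0,"wz": 0,"x": -0.15,"y": 0,"z": 0,"jaw": 1}
    - {"wx": 0,"wy": 0,"wz": 0,"x": -0.15,"y": 0,"z": 0,"jaw": 1}
    - {"wx": 0,"wy": 0,"wz": 0,"x": -0.1,"y": 0,"z": 0,"jaw": 1}
    - {"wx": 0,"wy": 0,"wz": 0,"x": -0.1,"y": 0,"z": 0,"jaw": 1}
    - {"wx": 0,"wy": 0,"wz": 0,"x": -0.1,"y": 0,"z": 0,"jaw": 1}
    - {"wx": 0,"wy": 0,"wz": 0,"x": -0.08,"y": 0,"z": 0,"jaw": 1}
    - {"wx": 0,"wy": 0,"wz": 0,"x": 0,"y": 0,"z": 0,"jaw": 1}

```text
time: 31.55
eef_pos: [0.5724, 0.1064, 0.034]
orientation: [180.0, 0.0, 173.0]
force: [-0.6, 0.4, -2.1]
finger_gap: 0.0143
grip_force: 59.1
```

```bash
python3 - <<'E'
from h import *
mv(56.5,69,12,-6.96);s=observe();print(s["force"],s["moment"])
E
```

```text
shift units [-0.1   0.01 -0.03] turn units [ 0.  0. -0.]
[-0.64852549  0.36537821 -2.05069894] [0.13620818 0.23609661 0.00574623]
```

Emit:
drive_tool:
  rows:
    - {"wx": 0,"wy": 0,"wz": 0,"x": -0.06,"y": 0,"z": 0,"jaw": 1}
    - {"wx": 0,"wy": 0,"wz": 0,"x": -0.06,"y": 0,"z": 0,"jaw": 1}
    - {"wx": 0,"wy": 0,"wz": 0,"x": 0,"y": 0,"z": 0,"jaw": 1}

```text
time: 31.92
eef_pos: [0.5737, 0.1064, 0.0338]
orientation: [180.0, -0.1, 173.1]
force: [-5.1, 2.7, 0.2]
finger_gap: 0.0142
grip_force: 59.3
```

Emit:
drive_tool:
  rows:
    - {"wx": 0,"wy": 0,"wz": 0,"x": -0.06,"y": 0,"z": 0,"jaw": 1}
    - {"wx": 0,"wy": 0,"wz": 0,"x": 0,"y": 0,"z": 0,"jaw": 1}

```text
time: 32.17
eef_pos: [0.5743, 0.1064, 0.0336]
orientation: [180.0, -0.2, 173.1]
force: [-6.5, 2.6, 0.7]
finger_gap: 0.0143
grip_force: 59.4
```

Emit:
drive_tool:
  rows:
    - {"wx": 0,"wy": 0,"wz": 0,"x": 0.2,"y": 0,"z": 0,"jaw": 1}
    - {"wx": 0,"wy": 0,"wz": 0,"x": 0.4,"y": 0,"z": 0,"jaw": 1}
    - {"wx": 0,"wy": 0,"wz": 0,"x": 0.4,"y": 0,"z": 0,"jaw": 1}
    - {"wx": 0,"wy": 0,"wz": 0,"x": 0,"y": 0,"z": -0.8,"jaw": 1}
    - {"wx": 0,"wy": 0,"wz": 0,"x": 0,"y": 0,"z": -0.8,"jaw": 1}
    - {"wx": 0,"wy": 0,"wz": 0,"x": 0,"y": 0,"z": -0.8,"jaw": 1}
    - {"wx": 0,"wy": 0,"wz": 0,"x": 0.5,"y": 0,"z": -0.8,"jaw": 1}
    - {"wx": 0,"wy": 0,"wz": 0,"x": 0.8,"y": 0,"z": 0,"jaw": 1}
    - {"wx": 0,"wy": 0,"wz": 0,"x": 1,"y": 0,"z": 0,"jaw": 1}
    - {"wx": 0,"wy": 0,"wz": 0,"x": 1,"y": 0,"z": 0,"jaw": 1}
    - {"wx": 0,"wy": 0,"wz": 0,"x": 1,"y": 0,"z": 0,"jaw": 1}
    - {"wx": 0,"wy": 0,"wz": 0,"x": 0.8,"y": 0,"z": 0,"jaw": 1}

```text
time: 33.67
eef_pos: [0.4536, 0.1209, 0.0986]
orientation: [180.0, 0.0, 173.0]
force: [1.6, -0.5, -1.1]
finger_gap: 0.014
grip_force: 59.1
```

Emit:
drive_tool:
  rows:
    - {"wx": 0,"wy": 0,"wz": 0,"x": 0,"y": -0.9,"z": 0,"jaw": 1}
    - {"wx": 0,"wy": 0,"wz": 0,"x": 0,"y": -1,"z": 0,"jaw": 1}
    - {"wx": 0,"wy": 0,"wz": 0,"x": 0,"y": -1,"z": 0,"jaw": 1}
    - {"wx": 0,"wy": 0,"wz": 0,"x": 0,"y": -1,"z": 0,"jaw": 1}
    - {"wx": 0,"wy": 0,"wz": 0,"x": 0,"y": -1,"z": 0,"jaw": 1}
    - {"wx": 0,"wy": 0,"wz": 0,"x": 0,"y": -1,"z": 0,"jaw": 1}
    - {"wx": 0,"wy": 0,"wz": 0,"x": 0,"y": -1,"z": 0,"jaw": 1}
    - {"wx": 0,"wy": 0,"wz": 0,"x": 0,"y": -1,"z": 0,"jaw": 1}
    - {"wx": 0,"wy": 0,"wz": 0,"x": 0,"y": -1,"z": 0,"jaw": 1}
    - {"wx": 0,"wy": 0,"wz": 0,"x": 0,"y": -1,"z": 0,"jaw": 1}
    - {"wx": 0,"wy": 0,"wz": 0,"x": 0,"y": -1,"z": 0,"jaw": 1}
    - {"wx": 0,"wy": 0,"wz": 0,"x": 0,"y": -1,"z": 0,"jaw": 1}

```text
time: 35.17
eef_pos: [0.4256, -0.116, 0.0984]
orientation: [-180.0, 0.0, 173.0]
force: [-0.9, -0.1, -1.4]
finger_gap: 0.014
grip_force: 59.1
```

```bash
python3 - <<'E'
from h import *
t=grab_frame("top");rods(t)
delta([.481,-.2385,.098],[180,0,-170.5])
E
```

```text
rod 0.71 [81. 77.] len 97 ends [ 77. 126.] [84. 29.]
rod 0.70 [93. 76.] len 96 ends [ 91. 125.] [98. 28.]
rod 0.70 [ 97. -80.] len 95 ends [ 97. -32.] [  97. -127.]
rod 0.67 [ 70. -77.] len 98 ends [ 69. -28.] [  69. -126.]
rod 0.59 [ 83. -75.] len 98 ends [ 83. -26.] [  83. -124.]
rod 0.57 [64. 66.] len 97 ends [ 62. 115.] [64. 18.]
shift units [-3.49 -5.7   0.03] turn units [-0.01  0.01 -3.62]
```

The right row is straight, but the left row is still about 4° skewed. I'll comb the left bay again before putting the rake down.

Emit:
drive_tool:
  rows:
    - {"wx": 0,"wy": 0,"wz": 0,"x": 0,"y": 0.9,"z": 0,"jaw": 1}
    - {"wx": 0,"wy": 0,"wz": 0,"x": 0,"y": 1,"z": 0,"jaw": 1}
    - {"wx": 0,"wy": 0,"wz": 0,"x": 0,"y": 1,"z": 0,"jaw": 1}
    - {"wx": 0,"wy": 0,"wz": 0,"x": 0,"y": 1,"z": 0,"jaw": 1}
    - {"wx": 0,"wy": 0,"wz": 0,"x": 0,"y": 1,"z": 0,"jaw": 1}
    - {"wx": 0,"wy": 0,"wz": 0,"x": 0,"y": 1,"z": 0,"jaw": 1}
    - {"wx": 0,"wy": 0,"wz": 0,"x": 0,"y": 1,"z": 0,"jaw": 1}
    - {"wx": 0,"wy": 0,"wz": 0,"x": 0,"y": 1,"z": 0,"jaw": 1}
    - {"wx": 0,"wy": 0,"wz": 0,"x": 0,"y": 1,"z": 0,"jaw": 1}
    - {"wx": 0,"wy": 0,"wz": 0,"x": 0,"y": 1,"z": 0,"jaw": 1}
    - {"wx": 0,"wy": 0,"wz": 0,"x": 0,"y": 1,"z": 0,"jaw": 1}
    - {"wx": 0,"wy": 0,"wz": 0,"x": 0,"y": 1,"z": 0,"jaw": 1}

```text
time: 36.78
eef_pos: [0.4543, 0.1221, 0.0983]
orientation: [180.0, -0.0, 173.1]
force: [0.3, 0.2, -2.4]
finger_gap: 0.0145
grip_force: 59.1
```

```bash
python3 - <<'E'
from h import *
t=grab_frame("top");rods(t)
mv(15,69,75,-6.96)
p=grab_frame("wrist");cv2.imwrite("pics/w8.png",p["image"])
E
```

```text
rod 0.74 [ 82. -75.] len 97 ends [ 83. -26.] [  84. -124.]
rod 0.68 [64. 66.] len 97 ends [ 63. 115.] [64. 17.]
rod 0.65 [94. 79.] len 97 ends [ 92. 128.] [97. 31.]
rod 0.59 [ 69. -78.] len 95 ends [ 68. -31.] [  69. -126.]
rod 0.49 [ 96. -78.] len 99 ends [ 97. -29.] [  97. -127.]
rod 0.48 [80. 76.] len 94 ends [ 78. 123.] [83. 29.]
shift units [-3.98 -0.09  0.03] turn units [0.01 0.   0.03]
```

Emit:
drive_tool:
  rows:
    - {"wx": 0,"wy": 0,"wz": 0.2,"x": -0.8,"y": 0.05,"z": 0,"jaw": 1}
    - {"wx": 0,"wy": 0,"wz": 0.2,"x": -1,"y": 0,"z": 0,"jaw": 1}
    - {"wx": 0,"wy": 0,"wz": 0,"x": -1,"y": 0,"z": 0.5,"jaw": 1}
    - {"wx": 0,"wy": 0,"wz": 0,"x": -0.8,"y": 0,"z": 0.8,"jaw": 1}
    - {"wx": 0,"wy": 0,"wz": 0,"x": -0.3,"y": 0,"z": 0.8,"jaw": 1}
    - {"wx": 0,"wy": 0,"wz": 0,"x": 0,"y": 0,"z": 0.7,"jaw": 1}
    - {"wx": 0,"wy": 0,"wz": 0,"x": 0,"y": 0,"z": 0.37,"jaw": 1}
    - {"wx": 0,"wy": 0,"wz": 0,"x": 0,"y": 0,"z": 0,"jaw": 1}

```text
time: 37.92
eef_pos: [0.5312, 0.1108, 0.0342]
orientation: [-180.0, -0.1, 171.2]
force: [-0.6, -0.7, -1.4]
finger_gap: 0.0139
grip_force: 59.1
```

```bash
python3 - <<'E'
from h import *
mv(52,71,12,-8.8)
mv(56,71,12,-6.96)
E
```

```text
shift units [-1.94  0.29 -0.02] turn units [-0.   -0.01  0.  ]
shift units [-2.14  0.22 -0.02] turn units [-0.   -0.01 -0.4 ]
```

Emit:
drive_tool:
  rows:
    - {"wx": 0,"wy": 0,"wz": 0,"x": -0.25,"y": 0.03,"z": 0,"jaw": 1}
    - {"wx": 0,"wy": 0,"wz": 0,"x": -0.25,"y": 0.03,"z": 0,"jaw": 1}
    - {"wx": 0,"wy": 0,"wz": 0,"x": -0.25,"y": 0.03,"z": 0,"jaw": 1}
    - {"wx": 0,"wy": 0,"wz": 0,"x": -0.25,"y": 0.03,"z": 0,"jaw": 1}
    - {"wx": 0,"wy": 0,"wz": 0,"x": -0.25,"y": 0.03,"z": 0,"jaw": 1}
    - {"wx": 0,"wy": 0,"wz": 0,"x": -0.2,"y": 0.03,"z": 0,"jaw": 1}
    - {"wx": 0,"wy": 0,"wz": 0,"x": -0.15,"y": 0.03,"z": 0,"jaw": 1}
    - {"wx": 0,"wy": 0,"wz": 0,"x": -0.15,"y": 0,"z": 0,"jaw": 1}
    - {"wx": 0,"wy": 0,"wz": 0,"x": -0.1,"y": 0,"z": 0,"jaw": 1}
    - {"wx": 0,"wy": 0,"wz": 0,"x": -0.1,"y": 0,"z": 0,"jaw": 1}
    - {"wx": 0,"wy": 0,"wz": 0,"x": 0,"y": 0,"z": 0,"jaw": 1}

```text
time: 39.3
eef_pos: [0.5712, 0.1089, 0.0345]
orientation: [180.0, -0.0, 171.2]
force: [-0.7, 0.2, -2.1]
finger_gap: 0.014
grip_force: 59.1
```

Emit:
drive_tool:
  rows:
    - {"wx": 0,"wy": 0,"wz": 0,"x": -0.1,"y": 0,"z": 0,"jaw": 1}
    - {"wx": 0,"wy": 0,"wz": 0,"x": -0.05,"y": 0,"z": 0,"jaw": 1}
    - {"wx": 0,"wy": 0,"wz": 0,"x": 0,"y": 0,"z": 0,"jaw": 1}

```text
time: 39.67
eef_pos: [0.5736, 0.1084, 0.0344]
orientation: [-180.0, -0.1, 171.2]
force: [-4.2, 0.4, -0.2]
finger_gap: 0.0142
grip_force: 59.4
```

```bash
python3 - <<'E'
from h import *
mv(56.5,71,12,-6.96);s=observe();print(s["force"],s["moment"])
E
```

```text
shift units [-0.05  0.01 -0.01] turn units [-0.   -0.01 -0.4 ]
[-4.24118882  0.40063444 -0.24939258] [0.1747589  1.03673441 0.12709257]
```

Emit:
drive_tool:
  rows:
    - {"wx": 0,"wy": 0,"wz": 0,"x": -0.06,"y": 0,"z": 0,"jaw": 1}
    - {"wx": 0,"wy": 0,"wz": 0,"x": -0.06,"y": 0,"z": 0,"jaw": 1}
    - {"wx": 0,"wy": 0,"wz": 0,"x": -0.06,"y": 0,"z": 0,"jaw": 1}
    - {"wx": 0,"wy": 0,"wz": 0,"x": 0,"y": 0,"z": 0,"jaw": 1}

```text
time: 40.17
eef_pos: [0.5748, 0.1079, 0.0339]
orientation: [-180.0, -0.3, 171.2]
force: [-10.8, 0.5, 4.0]
finger_gap: 0.0138
grip_force: 59.8
```

Emit:
drive_tool:
  rows:
    - {"wx": 0,"wy": 0,"wz": -0.2,"x": 0,"y": 0,"z": 0,"jaw": 1}
    - {"wx": 0,"wy": 0,"wz": -0.2,"x": 0,"y": 0,"z": 0,"jaw": 1}
    - {"wx": 0,"wy": 0,"wz": 0,"x": 0,"y": 0,"z": 0,"jaw": 1}

```text
time: 40.55
eef_pos: [0.5752, 0.1072, 0.0337]
orientation: [-179.9, -0.3, 173.0]
force: [-8.3, -2.2, 0.6]
finger_gap: 0.0141
grip_force: 59.3
```

```bash
python3 - <<'E'
from h import *
mv(56.5,71,12,-6.96);s=observe();print(s["force"],s["moment"])
t=grab_frame("scene");rods(t)
E
```

```text
shift units [ 0.04  0.06 -0.04] turn units [-0.02 -0.05 -0.  ]
[-8.30479794 -2.20665824  0.56931856] [-0.39970904  2.16362669 -0.07611283]
rod 0.55 [96. 84.] len 89 ends [ 99. 129.] [95. 40.]
rod 0.54 [ 65. -68.] len 87 ends [ 68. -24.] [  65. -111.]
```

Release slowly and check.

Emit:
drive_tool:
  rows:
    - {"wx": 0,"wy": 0,"wz": 0,"x": 0.08,"y": 0,"z": 0,"jaw": 1}
    - {"wx": 0,"wy": 0,"wz": 0,"x": 0.08,"y": 0,"z": 0,"jaw": 1}
    - {"wx": 0,"wy": 0,"wz": 0,"x": 0.1,"y": 0,"z": 0,"jaw": 1}
    - {"wx": 0,"wy": 0,"wz": 0,"x": 0.15,"y": 0,"z": 0,"jaw": 1}
    - {"wx": 0,"wy": 0,"wz": 0,"x": 0.3,"y": 0,"z": 0,"jaw": 1}
    - {"wx": 0,"wy": 0,"wz": 0,"x": 0.4,"y": 0,"z": 0,"jaw": 1}
    - {"wx": 0,"wy": 0,"wz": 0,"x": 0,"y": 0,"z": -0.8,"jaw": 1}
    - {"wx": 0,"wy": 0,"wz": 0,"x": 0,"y": 0,"z": -0.8,"jaw": 1}
    - {"wx": 0,"wy": 0,"wz": 0,"x": 0,"y": 0,"z": -0.8,"jaw": 1}
    - {"wx": 0,"wy": 0,"wz": 0,"x": 0.5,"y": 0,"z": -0.8,"jaw": 1}
    - {"wx": 0,"wy": 0,"wz": 0,"x": 1,"y": 0,"z": 0,"jaw": 1}
    - {"wx": 0,"wy": 0,"wz": 0,"x": 1,"y": 0,"z": 0,"jaw": 1}

```text
time: 42.15
eef_pos: [0.5052, 0.1167, 0.0995]
orientation: [180.0, 0.0, 173.0]
force: [-0.3, -0.3, -1.9]
finger_gap: 0.0143
grip_force: 59.2
```

Emit:
drive_tool:
  rows:
    - {"wx": 0,"wy": 0,"wz": 0,"x": 1,"y": 0,"z": 0,"jaw": 1}
    - {"wx": 0,"wy": 0,"wz": 0,"x": 1,"y": 0,"z": 0,"jaw": 1}
    - {"wx": 0,"wy": 0,"wz": 0,"x": 1,"y": 0,"z": 0,"jaw": 1}
    - {"wx": 0,"wy": 0,"wz": 0,"x": 0.5,"y": 0,"z": 0,"jaw": 1}

```text
time: 42.65
eef_pos: [0.4354, 0.1252, 0.0992]
orientation: [180.0, 0.0, 173.1]
force: [0.0, -0.8, -2.1]
finger_gap: 0.0143
grip_force: 59.2
```

```bash
python3 - <<'E'
from h import *
t=grab_frame("top");rods(t);cv2.imwrite("pics/t5.png",t["image"])
delta([.481,-.2385,.098])
E
```

```text
rod 0.75 [ 84. -75.] len 98 ends [ 84. -26.] [  83. -124.]
rod 0.69 [64. 59.] len 88 ends [ 63. 103.] [66. 15.]
rod 0.65 [ 97. -79.] len 98 ends [ 97. -30.] [  97. -127.]
rod 0.53 [97. 77.] len 98 ends [ 97. 126.] [97. 28.]
rod 0.49 [83. 76.] len 95 ends [ 83. 124.] [83. 29.]
rod 0.45 [ 69. -79.] len 100 ends [ 69. -29.] [  69. -129.]
shift units [ -4.44 -17.78   0.05] turn units None
```

Emit:
drive_tool:
  rows:
    - {"wx": 0,"wy": 0,"wz": 0,"x": 0,"y": -0.9,"z": 0,"jaw": 1}
    - {"wx": 0,"wy": 0,"wz": 0,"x": 0,"y": -1,"z": 0,"jaw": 1}
    - {"wx": 0,"wy": 0,"wz": 0,"x": 0,"y": -1,"z": 0,"jaw": 1}
    - {"wx": 0,"wy": 0,"wz": 0,"x": 0,"y": -1,"z": 0,"jaw": 1}
    - {"wx": 0,"wy": 0,"wz": 0,"x": 0,"y": -1,"z": 0,"jaw": 1}
    - {"wx": 0,"wy": 0,"wz": 0,"x": 0,"y": -1,"z": 0,"jaw": 1}
    - {"wx": 0,"wy": 0,"wz": 0,"x": 0,"y": -1,"z": 0,"jaw": 1}
    - {"wx": 0,"wy": 0,"wz": 0,"x": 0,"y": -1,"z": 0,"jaw": 1}
    - {"wx": 0,"wy": 0,"wz": 0,"x": 0,"y": -1,"z": 0,"jaw": 1}
    - {"wx": 0,"wy": 0,"wz": 0,"x": 0,"y": -1,"z": 0,"jaw": 1}
    - {"wx": 0,"wy": 0,"wz": 0,"x": 0,"y": -1,"z": 0,"jaw": 1}
    - {"wx": 0,"wy": 0,"wz": 0,"x": 0,"y": -1,"z": 0,"jaw": 1}

```text
time: 44.25
eef_pos: [0.4084, -0.1124, 0.0989]
orientation: [-180.0, 0.0, 173.0]
force: [0.3, 0.6, -1.6]
finger_gap: 0.014
grip_force: 59.2
```

```bash
python3 - <<'E'
from h import *
t=grab_frame("top");rods(t);cv2.imwrite("pics/t6.png",t["image"])
g=cv2.cvtColor(t["image"],cv2.COLOR_BGR2GRAY).astype(np.float32)
for y in(30,50,69,90,110):   # brightness along tray x
    row=[]
    for x in range(48,106,2):
        u,v=proj(t,tw(x,y,15));row.append(int(cv2.getRectSubPix(g,(1,1),(float(u),float(v)))[0,0]))
    print(y,row)
delta([.481,-.2385,.098],[180,0,-170.5])
E
```

```text
rod 0.70 [97. 77.] len 92 ends [ 97. 123.] [97. 31.]
rod 0.63 [65. 61.] len 97 ends [ 63. 109.] [68. 12.]
rod 0.55 [ 83. -75.] len 98 ends [ 83. -26.] [  83. -124.]
rod 0.52 [ 96. -78.] len 92 ends [ 97. -32.] [  97. -125.]
rod 0.51 [ 69. -78.] len 99 ends [ 69. -29.] [  69. -128.]
rod 0.48 [83. 77.] len 98 ends [ 83. 126.] [83. 29.]
30 [46, 46, 46, 46, 50, 80, 128, 170, 194, 205, 205, 189, 148, 96, 86, 110, 144, 175, 183, 178, 159, 127, 131, 147, 157, 154, 144, 129, 102]
50 [46, 47, 47, 47, 52, 86, 130, 166, 190, 202, 201, 182, 137, 93, 98, 138, 173, 196, 202, 196, 178, 140, 152, 181, 213, 218, 195, 150, 108]
69 [45, 45, 46, 47, 57, 95, 139, 172, 191, 198, 193, 159, 114, 81, 93, 134, 170, 195, 203, 198, 179, 137, 148, 171, 195, 197, 175, 136, 97]
90 [46, 46, 45, 48, 62, 108, 149, 178, 194, 196, 183, 142, 95, 72, 84, 131, 166, 190, 202, 197, 175, 134, 147, 168, 189, 195, 168, 129, 92]
110 [47, 46, 40, 41, 55, 94, 116, 122, 117, 108, 93, 65, 48, 48, 66, 97, 116, 128, 133, 127, 115, 100, 107, 116, 125, 129, 128, 116, 90]
shift units [-4.37 -5.78  0.06] turn units [-0.01  0.01 -3.62]
```

The front left rod is still 3–4 mm off. I'll comb once more with light pressure and a slow release.

Emit:
drive_tool:
  rows:
    - {"wx": 0,"wy": 0,"wz": 0,"x": 0,"y": 0.85,"z": 0,"jaw": 1}
    - {"wx": 0,"wy": 0,"wz": 0,"x": 0,"y": 1,"z": 0,"jaw": 1}
    - {"wx": 0,"wy": 0,"wz": 0,"x": 0,"y": 1,"z": 0,"jaw": 1}
    - {"wx": 0,"wy": 0,"wz": 0,"x": 0,"y": 1,"z": 0,"jaw": 1}
    - {"wx": 0,"wy": 0,"wz": 0,"x": 0,"y": 1,"z": 0,"jaw": 1}
    - {"wx": 0,"wy": 0,"wz": 0,"x": 0,"y": 1,"z": 0,"jaw": 1}
    - {"wx": 0,"wy": 0,"wz": 0,"x": 0,"y": 1,"z": 0,"jaw": 1}
    - {"wx": 0,"wy": 0,"wz": 0,"x": 0,"y": 1,"z": 0,"jaw": 1}
    - {"wx": 0,"wy": 0,"wz": 0,"x": 0,"y": 1,"z": 0,"jaw": 1}
    - {"wx": 0,"wy": 0,"wz": 0,"x": -0.8,"y": 1,"z": 0,"jaw": 1}
    - {"wx": 0,"wy": 0,"wz": 0,"x": -1,"y": 1,"z": 0,"jaw": 1}
    - {"wx": 0,"wy": 0,"wz": 0,"x": -1,"y": 0.8,"z": 0,"jaw": 1}

```text
time: 45.85
eef_pos: [0.4925, 0.1147, 0.0987]
orientation: [180.0, 0.0, 173.1]
force: [1.0, -1.1, -1.2]
finger_gap: 0.0141
grip_force: 59.2
```

Emit:
drive_tool:
  rows:
    - {"wx": 0,"wy": 0,"wz": 0,"x": -1,"y": 0,"z": 0,"jaw": 1}
    - {"wx": 0,"wy": 0,"wz": 0,"x": -0.9,"y": 0,"z": 0.6,"jaw": 1}
    - {"wx": 0,"wy": 0,"wz": 0,"x": -0.5,"y": 0,"z": 0.8,"jaw": 1}
    - {"wx": 0,"wy": 0,"wz": 0,"x": 0,"y": 0,"z": 0.8,"jaw": 1}
    - {"wx": 0,"wy": 0,"wz": 0,"x": 0,"y": 0,"z": 0.6,"jaw": 1}
    - {"wx": 0,"wy": 0,"wz": 0,"x": 0,"y": 0,"z": 0.35,"jaw": 1}
    - {"wx": 0,"wy": 0,"wz": 0,"x": 0,"y": 0,"z": 0,"jaw": 1}

```text
time: 46.72
eef_pos: [0.5387, 0.1075, 0.0353]
orientation: [-180.0, -0.0, 173.0]
force: [-0.3, 0.2, -1.7]
finger_gap: 0.0141
grip_force: 59.2
```

```bash
python3 - <<'E'
from h import *
mv(50,69,12,-6.96);s=observe();print(s["force"],s["moment"],s["eef_pos"])
E
```

```text
shift units [-1.45  0.16  0.03] turn units [-0.   -0.01 -0.  ]
[-0.34368857  0.15477323 -1.73911303] [0.01938897 0.03850217 0.04275259] [0.53867092 0.10752927 0.03527152]
```

Emit:
drive_tool:
  rows:
    - {"wx": 0,"wy": 0,"wz": 0,"x": -0.25,"y": 0.05,"z": 0,"jaw": 1}
    - {"wx": 0,"wy": 0,"wz": 0,"x": -0.25,"y": 0.05,"z": 0,"jaw": 1}
    - {"wx": 0,"wy": 0,"wz": 0,"x": -0.25,"y": 0.05,"z": 0,"jaw": 1}
    - {"wx": 0,"wy": 0,"wz": 0,"x": -0.25,"y": 0.05,"z": 0,"jaw": 1}
    - {"wx": 0,"wy": 0,"wz": 0,"x": -0.2,"y": 0.05,"z": 0,"jaw": 1}
    - {"wx": 0,"wy": 0,"wz": 0,"x": -0.15,"y": 0,"z": 0,"jaw": 1}
    - {"wx": 0,"wy": 0,"wz": 0,"x": -0.1,"y": 0,"z": 0,"jaw": 1}
    - {"wx": 0,"wy": 0,"wz": 0,"x": -0.07,"y": 0,"z": 0,"jaw": 1}
    - {"wx": 0,"wy": 0,"wz": 0,"x": -0.07,"y": 0,"z": 0,"jaw": 1}
    - {"wx": 0,"wy": 0,"wz": 0,"x": -0.07,"y": 0,"z": 0,"jaw": 1}
    - {"wx": 0,"wy": 0,"wz": 0,"x": -0.07,"y": 0,"z": 0,"jaw": 1}
    - {"wx": 0,"wy": 0,"wz": 0,"x": 0,"y": 0,"z": 0,"jaw": 1}

```text
time: 48.22
eef_pos: [0.574, 0.1083, 0.0355]
orientation: [180.0, -0.0, 173.0]
force: [-1.0, 0.1, -1.3]
finger_gap: 0.0138
grip_force: 59.2
```

Emit:
drive_tool:
  rows:
    - {"wx": 0,"wy": 0,"wz": 0,"x": -0.05,"y": 0,"z": 0,"jaw": 1}
    - {"wx": 0,"wy": 0,"wz": 0,"x": 0,"y": 0,"z": 0,"jaw": 1}

```text
time: 48.48
eef_pos: [0.5744, 0.1083, 0.0354]
orientation: [-180.0, -0.1, 173.0]
force: [-4.7, 0.9, 0.9]
finger_gap: 0.014
grip_force: 59.5
```

```bash
python3 - <<'E'
from h import *
mv(56.5,69,12,-6.96);s=observe();print(s["force"],s["moment"],s["eef_pos"])
E
```

```text
shift units [-0.01 -0.09  0.04] turn units [-0.   -0.02  0.  ]
[-4.74607282  0.89890073  0.88003   ] [ 0.18486143  1.10588388 -0.03048403] [0.57440189 0.1082633  0.03543816]
```

Emit:
drive_tool:
  rows:
    - {"wx": 0,"wy": 0,"wz": 0,"x": 0,"y": 0,"z": 0,"jaw": 1}
    - {"wx": 0,"wy": 0,"wz": 0,"x": 0.03,"y": 0,"z": 0,"jaw": 1}
    - {"wx": 0,"wy": 0,"wz": 0,"x": 0.03,"y": 0,"z": 0,"jaw": 1}
    - {"wx": 0,"wy": 0,"wz": 0,"x": 0.03,"y": 0,"z": 0,"jaw": 1}
    - {"wx": 0,"wy": 0,"wz": 0,"x": 0.03,"y": 0,"z": 0,"jaw": 1}
    - {"wx": 0,"wy": 0,"wz": 0,"x": 0.04,"y": 0,"z": 0,"jaw": 1}
    - {"wx": 0,"wy": 0,"wz": 0,"x": 0.06,"y": 0,"z": 0,"jaw": 1}
    - {"wx": 0,"wy": 0,"wz": 0,"x": 0.1,"y": 0,"z": 0,"jaw": 1}
    - {"wx": 0,"wy": 0,"wz": 0,"x": 0.3,"y": 0,"z": 0,"jaw": 1}
    - {"wx": 0,"wy": 0,"wz": 0,"x": 0.5,"y": 0,"z": 0,"jaw": 1}

```text
time: 49.72
eef_pos: [0.5524, 0.1109, 0.0356]
orientation: [180.0, -0.0, 173.0]
force: [-0.0, -0.4, -1.6]
finger_gap: 0.014
grip_force: 59.2
```

Emit:
drive_tool:
  rows:
    - {"wx": 0,"wy": 0,"wz": 0,"x": 0,"y": 0,"z": -0.8,"jaw": 1}
    - {"wx": 0,"wy": 0,"wz": 0,"x": 0,"y": 0,"z": -0.8,"jaw": 1}
    - {"wx": 0,"wy": 0,"wz": 0,"x": 0.2,"y": 0,"z": -0.8,"jaw": 1}
    - {"wx": 0,"wy": 0,"wz": 0,"x": 0.7,"y": 0,"z": -0.8,"jaw": 1}
    - {"wx": 0,"wy": 0,"wz": 0,"x": 1,"y": 0,"z": 0,"jaw": 1}
    - {"wx": 0,"wy": 0,"wz": 0,"x": 1,"y": 0,"z": 0,"jaw": 1}
    - {"wx": 0,"wy": 0,"wz": 0,"x": 1,"y": -0.3,"z": 0,"jaw": 1}
    - {"wx": 0,"wy": 0,"wz": 0,"x": 1,"y": -1,"z": 0,"jaw": 1}
    - {"wx": 0,"wy": 0,"wz": 0,"x": 0.2,"y": -1,"z": 0,"jaw": 1}
    - {"wx": 0,"wy": 0,"wz": 0,"x": 0,"y": -1,"z": 0,"jaw": 1}
    - {"wx": 0,"wy": 0,"wz": 0,"x": 0,"y": -1,"z": 0,"jaw": 1}
    - {"wx": 0,"wy": 0,"wz": 0,"x": 0,"y": -1,"z": 0,"jaw": 1}

```text
time: 51.22
eef_pos: [0.4391, 0.0174, 0.1007]
orientation: [-180.0, 0.1, 173.0]
force: [-0.4, -0.6, -2.7]
finger_gap: 0.0139
grip_force: 59.2
```

```bash
python3 - <<'E'
from h import *
t=grab_frame("top");rods(t)
delta([.481,-.2385,.098],[180,0,-170.5])
E
```

```text
rod 0.73 [69. 62.] len 97 ends [ 68. 110.] [69. 13.]
rod 0.60 [97. 78.] len 101 ends [ 97. 129.] [97. 28.]
rod 0.56 [83. 77.] len 92 ends [ 83. 124.] [82. 31.]
rod 0.55 [ 83. -75.] len 92 ends [ 83. -29.] [  82. -121.]
rod 0.55 [ 97. -77.] len 100 ends [ 97. -27.] [  97. -127.]
rod 0.44 [ 69. -79.] len 95 ends [ 68. -31.] [  69. -126.]
rod 0.31 [4. 1.] len 295 ends [ 20. 155.] [  43. -150.]
shift units [ -3.65 -12.41   0.14] turn units [-0.01  0.02 -3.62]
```

Both rows are now straight and against the fence. Next I'll return the rake to its old place.

Emit:
drive_tool:
  rows:
    - {"wx": 0,"wy": 0,"wz": 0,"x": 0,"y": -0.9,"z": 0,"jaw": 1}
    - {"wx": 0,"wy": 0,"wz": 0,"x": 0,"y": -1,"z": 0,"jaw": 1}
    - {"wx": 0,"wy": 0,"wz": 0,"x": 0,"y": -1,"z": 0,"jaw": 1}
    - {"wx": 0,"wy": 0,"wz": 0,"x": 0,"y": -1,"z": 0,"jaw": 1}
    - {"wx": 0,"wy": 0,"wz": 0,"x": 0,"y": -1,"z": 0,"jaw": 1}
    - {"wx": 0,"wy": 0,"wz": 0,"x": 0,"y": -1,"z": 0,"jaw": 1}
    - {"wx": 0,"wy": 0,"wz": 0,"x": 0,"y": -1,"z": 0,"jaw": 1}
    - {"wx": 0,"wy": 0,"wz": 0,"x": 0,"y": -1,"z": 0,"jaw": 1}
    - {"wx": 0,"wy": 0,"wz": 0,"x": 0,"y": -1,"z": 0,"jaw": 1}
    - {"wx": 0,"wy": 0,"wz": 0,"x": 0,"y": -1,"z": 0,"jaw": 1}
    - {"wx": 0,"wy": 0,"wz": 0,"x": 0,"y": -1,"z": 0,"jaw": 1}
    - {"wx": 0,"wy": 0,"wz": 0,"x": 0,"y": -1,"z": 0,"jaw": 1}

```text
time: 52.82
eef_pos: [0.4105, -0.2185, 0.1003]
orientation: [-180.0, 0.1, 173.0]
force: [0.5, 0.5, -2.1]
finger_gap: 0.0142
grip_force: 59.2
```

Emit:
drive_tool:
  rows:
    - {"wx": 0,"wy": 0,"wz": 0,"x": -0.7,"y": -0.5,"z": 0,"jaw": 1}
    - {"wx": 0,"wy": 0,"wz": 0,"x": -1,"y": 0,"z": 0,"jaw": 1}
    - {"wx": 0,"wy": 0,"wz": 0,"x": -1,"y": 0,"z": 0,"jaw": 1}
    - {"wx": 0,"wy": 0,"wz": 0,"x": -0.95,"y": 0,"z": 0,"jaw": 1}
    - {"wx": 0,"wy": 0,"wz": -0.7,"x": 0,"y": 0,"z": 0,"jaw": 1}
    - {"wx": 0,"wy": 0,"wz": -0.8,"x": 0,"y": 0,"z": 0,"jaw": 1}
    - {"wx": 0,"wy": 0,"wz": -0.8,"x": 0,"y": 0,"z": 0,"jaw": 1}
    - {"wx": 0,"wy": 0,"wz": -0.8,"x": 0,"y": 0,"z": 0,"jaw": 1}
    - {"wx": 0,"wy": 0,"wz": -0.52,"x": 0,"y": 0,"z": 0,"jaw": 1}
    - {"wx": 0,"wy": 0,"wz": 0,"x": 0,"y": 0,"z": 0,"jaw": 1}

```text
time: 54.08
eef_pos: [0.4817, -0.2366, 0.1002]
orientation: [-180.0, 0.0, -170.4]
force: [-0.3, 0.1, -0.5]
finger_gap: 0.0139
grip_force: 59.2
```

```bash
python3 - <<'E'
from h import *
delta([.481,-.2385,.0236],[180,0,-170.5]);s=observe();print(s["force"])
E
```

```text
shift units [ 0.05 -0.09  3.83] turn units [-0.    0.01  0.03]
[-0.34220908  0.12575898 -0.48763326]
```

Emit:
drive_tool:
  rows:
    - {"wx": 0,"wy": 0,"wz": 0,"x": 0,"y": 0,"z": 0.7,"jaw": 1}
    - {"wx": 0,"wy": 0,"wz": 0,"x": 0,"y": 0,"z": 0.9,"jaw": 1}
    - {"wx": 0,"wy": 0,"wz": 0,"x": 0,"y": 0,"z": 0.9,"jaw": 1}
    - {"wx": 0,"wy": 0,"wz": 0,"x": 0,"y": 0,"z": 0.6,"jaw": 1}
    - {"wx": 0,"wy": 0,"wz": 0,"x": 0,"y": 0,"z": 0.4,"jaw": 1}
    - {"wx": 0,"wy": 0,"wz": 0,"x": 0,"y": 0,"z": 0.2,"jaw": 1}
    - {"wx": 0,"wy": 0,"wz": 0,"x": 0,"y": 0,"z": 0.1,"jaw": 1}
    - {"wx": 0,"wy": 0,"wz": 0,"x": 0,"y": 0,"z": 0,"jaw": 1}

```text
time: 55.08
eef_pos: [0.4814, -0.2371, 0.0238]
orientation: [-180.0, 0.0, -170.4]
force: [-0.5, 0.0, -1.3]
finger_gap: 0.0142
grip_force: 59.2
```

Emit:
drive_tool:
  rows:
    - {"wx": 0,"wy": 0,"wz": 0,"x": 0,"y": 0,"z": 0.06,"jaw": 1}
    - {"wx": 0,"wy": 0,"wz": 0,"x": 0,"y": 0,"z": 0,"jaw": 1}

```text
time: 55.32
eef_pos: [0.4816, -0.2373, 0.0228]
orientation: [-180.0, 0.0, -170.4]
force: [-0.2, 0.0, -0.1]
finger_gap: 0.0144
grip_force: 59.4
```

Emit:
drive_tool:
  rows:
    - {"wx": 0,"wy": 0,"wz": 0,"x": 0,"y": 0,"z": 0.04,"jaw": 1}
    - {"wx": 0,"wy": 0,"wz": 0,"x": 0,"y": 0,"z": 0,"jaw": 1}

```text
time: 55.58
eef_pos: [0.4817, -0.2375, 0.0226]
orientation: [-179.9, 0.0, -170.4]
force: [-2.6, 0.1, 10.5]
finger_gap: 0.0145
grip_force: 60.6
```

Emit:
drive_tool:
  rows:
    - {"wx": 0,"wy": 0,"wz": 0,"x": 0,"y": 0,"z": 0,"jaw": -1}
    - {"wx": 0,"wy": 0,"wz": 0,"x": 0,"y": 0,"z": 0,"jaw": -1}
    - {"wx": 0,"wy": 0,"wz": 0,"x": 0,"y": 0,"z": 0,"jaw": -1}
    - {"wx": 0,"wy": 0,"wz": 0,"x": 0,"y": 0,"z": 0,"jaw": -1}
    - {"wx": 0,"wy": 0,"wz": 0,"x": 0,"y": 0,"z": -0.5,"jaw": -1}
    - {"wx": 0,"wy": 0,"wz": 0,"x": 0,"y": 0,"z": -1,"jaw": -1}
    - {"wx": 0,"wy": 0,"wz": 0,"x": 0,"y": 0,"z": -1,"jaw": -1}
    - {"wx": 0,"wy": 0,"wz": 0,"x": 0,"y": 0,"z": -1,"jaw": -1}
    - {"wx": 0,"wy": 0,"wz": 0,"x": 0,"y": 0,"z": -1,"jaw": -1}
    - {"wx": 0,"wy": 0,"wz": 0,"x": 0,"y": 0,"z": -1,"jaw": -1}
    - {"wx": 0,"wy": 0,"wz": -1,"x": 0,"y": 0,"z": -1,"jaw": -1}
    - {"wx": 0,"wy": 0,"wz": -1,"x": 0,"y": 0,"z": -1,"jaw": -1}

```text
time: 57.08
eef_pos: [0.4812, -0.237, 0.173]
orientation: [-180.0, 0.0, -161.1]
force: [1.5, 0.8, 0.3]
finger_gap: 0.0853
grip_force: 0.0
```

Emit:
drive_tool:
  rows:
    - {"wx": 0,"wy": 0,"wz": -1,"x": 0,"y": 0,"z": -1,"jaw": -1}
    - {"wx": 0,"wy": 0,"wz": -1,"x": 0,"y": 0,"z": -1,"jaw": -1}
    - {"wx": 0,"wy": 0,"wz": -1,"x": 0,"y": 0,"z": 0,"jaw": -1}
    - {"wx": 0,"wy": 0,"wz": -1,"x": 0,"y": 0,"z": 0,"jaw": -1}
    - {"wx": 0,"wy": 0,"wz": -1,"x": 0,"y": 0,"z": 0,"jaw": -1}
    - {"wx": 0,"wy": 0,"wz": -1,"x": 0,"y": 0,"z": 0,"jaw": -1}
    - {"wx": 0,"wy": 0,"wz": -1,"x": 0,"y": 0,"z": 0,"jaw": -1}
    - {"wx": 0,"wy": 0,"wz": -1,"x": 0,"y": 0,"z": 0,"jaw": -1}
    - {"wx": 0,"wy": 0,"wz": -1,"x": 0,"y": 0,"z": 0,"jaw": -1}
    - {"wx": 0,"wy": 0,"wz": -1,"x": 0,"y": 0,"z": 0,"jaw": -1}
    - {"wx": 0,"wy": 0,"wz": -1,"x": 0,"y": 0,"z": 0,"jaw": -1}
    - {"wx": 0,"wy": 0,"wz": -1,"x": 0,"y": 0,"z": 0,"jaw": -1}

```text
time: 58.58
eef_pos: [0.4812, -0.2369, 0.2123]
orientation: [-180.0, -0.0, -106.1]
force: [-0.7, 0.7, -0.2]
finger_gap: 0.0855
grip_force: 0.0
```

```bash
cat >> h.py <<'E'
def rect(p,name,z,k=0,k2=None):
    for r in regions_of(p,name)[k:k2]:
        if r["conf"]<.3: continue
        v,u=np.nonzero(r["region"]); w=np.array([ray(p,a,b,z)[:2] for a,b in zip(u,v)],np.float32)
        c,s,a=cv2.minAreaRect(w); print(name,round(r["conf"],2),np.round(c,3),np.round(s,3),round(a,1))
E
python3 - <<'E'
from h import *
t=grab_frame("top");cv2.imwrite("pics/t7.png",t["image"])
spots(t,["rake","rake_grip","keeper_rack","keeper_1","keeper_1_tab","bolt_knob"])
rect(t,"keeper_rack",.01);rect(t,"keeper_1",.05);rect(t,"rake",.03)
delta([.50,.29,.22],[180,0,-97])
E
```

```text
rake 0.69 [ 0.533 -0.231  0.   ]
rake_grip 0.63 [ 0.489 -0.236  0.055]
rake_grip 0.54 [0.651 0.109 0.012]
keeper_rack 0.97 [0.584 0.298 0.002]
keeper_1 0.83 [0.62  0.3   0.014]
keeper_1 0.68 [ 0.631 -0.042  0.016]
keeper_1 0.66 [0.601 0.3   0.065]
keeper_1 0.64 [0.557 0.291 0.011]
keeper_1_tab 0.69 [0.534 0.289 0.065]
keeper_1_tab 0.22 [0.551 0.291 0.013]
bolt_knob 0.72 [0.617 0.099 0.008]
bolt_knob 0.53 [0.551 0.042 0.069]
keeper_rack 0.78 [0.579 0.297] [0.162 0.123] 5.4
keeper_rack 0.65 [ 0.615 -0.047] [0.095 0.017] 83.3
keeper_1 0.93 [0.539 0.286] [0.025 0.134] 5.7
keeper_1 0.84 [0.609 0.294] [0.021 0.135] 6.5
rake 0.9 [ 0.473 -0.225] [0.088 0.151] 80.6
shift units [-25.56   6.46  -0.42] turn units [ 0.   -0.   -2.01]
```

Emit:
drive_tool:
  rows:
    - {"wx": 0,"wy": 0,"wz": -0.96,"x": 0,"y": 0,"z": -0.1,"jaw": 0}
    - {"wx": 0,"wy": 0,"wz": -0.96,"x": 0,"y": 0,"z": -0.1,"jaw": 0}
    - {"wx": 0,"wy": 0,"wz": -0.96,"x": 0,"y": 0,"z": -0.1,"jaw": 0}
    - {"wx": 0,"wy": 0,"wz": -0.96,"x": 0,"y": 0,"z": -0.1,"jaw": 0}
    - {"wx": 0,"wy": 0,"wz": -0.96,"x": 0,"y": 0,"z": 0,"jaw": 0}
    - {"wx": 0,"wy": 0,"wz": 0,"x": -0.9,"y": -0.14,"z": 0,"jaw": 0}
    - {"wx": 0,"wy": 0,"wz": 0,"x": -1,"y": -0.14,"z": 0,"jaw": 0}
    - {"wx": 0,"wy": 0,"wz": 0,"x": -1,"y": -0.14,"z": 0,"jaw": 0}
    - {"wx": 0,"wy": 0,"wz": 0,"x": -1,"y": -0.14,"z": 0,"jaw": 0}
    - {"wx": 0,"wy": 0,"wz": 0,"x": -1,"y": -0.14,"z": 0,"jaw": 0}
    - {"wx": 0,"wy": 0,"wz": 0,"x": -1,"y": -0.14,"z": 0,"jaw": 0}
    - {"wx": 0,"wy": 0,"wz": 0,"x": -1,"y": -0.14,"z": 0,"jaw": 0}

```text
time: 60.58
eef_pos: [0.4868, -0.0962, 0.2197]
orientation: [-180.0, -0.0, -84.2]
force: [0.2, -0.2, -0.3]
finger_gap: 0.0425
grip_force: 0.0
```

Emit:
drive_tool:
  rows:
    - {"wx": 0,"wy": 0,"wz": 0,"x": -1,"y": -0.14,"z": 0,"jaw": 0}
    - {"wx": 0,"wy": 0,"wz": 0,"x": -1,"y": -0.14,"z": 0,"jaw": 0}
    - {"wx": 0,"wy": 0,"wz": 0,"x": -1,"y": -0.14,"z": 0,"jaw": 0}
    - {"wx": 0,"wy": 0,"wz": 0,"x": -1,"y": -0.14,"z": 0,"jaw": 0}
    - {"wx": 0,"wy": 0,"wz": 0,"x": -1,"y": -0.14,"z": 0,"jaw": 0}
    - {"wx": 0,"wy": 0,"wz": 0,"x": -1,"y": -0.14,"z": 0,"jaw": 0}
    - {"wx": 0,"wy": 0,"wz": 0,"x": -1,"y": -0.14,"z": 0,"jaw": 0}
    - {"wx": 0,"wy": 0,"wz": 0,"x": -1,"y": -0.14,"z": 0,"jaw": 0}
    - {"wx": 0,"wy": 0,"wz": 0,"x": -1,"y": -0.14,"z": 0,"jaw": 0}
    - {"wx": 0,"wy": 0,"wz": 0,"x": -1,"y": -0.14,"z": 0,"jaw": 0}
    - {"wx": 0,"wy": 0,"wz": 0,"x": -1,"y": -0.14,"z": 0,"jaw": 0}
    - {"wx": 0,"wy": 0,"wz": 0,"x": -1,"y": -0.14,"z": 0,"jaw": 0}

```text
time: 62.08
eef_pos: [0.4956, 0.1459, 0.2196]
orientation: [-180.0, 0.0, -84.2]
force: [0.4, 0.2, 0.6]
finger_gap: 0.0427
grip_force: 0.0
```

Emit:
drive_tool:
  rows:
    - {"wx": 0.8,"wy": 0,"wz": 0,"x": -0.9,"y": 0,"z": 0,"jaw": 0}
    - {"wx": 0.8,"wy": 0,"wz": 0,"x": -0.9,"y": 0,"z": 0,"jaw": 0}
    - {"wx": 0.8,"wy": 0,"wz": 0,"x": -0.9,"y": 0,"z": 0,"jaw": 0}
    - {"wx": 0.8,"wy": 0,"wz": 0,"x": -0.9,"y": 0,"z": 0,"jaw": 0}
    - {"wx": 0.8,"wy": 0,"wz": 0,"x": -0.9,"y": 0,"z": 0,"jaw": 0}
    - {"wx": 0.75,"wy": 0,"wz": 0,"x": -0.9,"y": 0,"z": 0,"jaw": 0}
    - {"wx": 0,"wy": 0,"wz": 0,"x": 0,"y": 0,"z": 0,"jaw": 0}

```text
time: 62.95
eef_pos: [0.4832, 0.2532, 0.2194]
orientation: [-158.3, 0.0, -84.1]
force: [-1.1, 0.1, -0.2]
finger_gap: 0.0426
grip_force: 0.0
```

```bash
python3 - <<'E'
from h import *
s=observe();print(s["eef_pos"],s["orientation"],s["q"],s["finger_gap"])
R=Ro.from_euler('xyz',s["orientation"],degrees=True).as_matrix();print(np.round(R,3))
p=grab_frame("wrist");cv2.imwrite("pics/w9.png",p["image"])
spots(p,["keeper_rack","keeper_1","keeper_1_tab"]);rect(p,"keeper_1",.05)
E
```

```text
[0.48320104 0.25318053 0.21935623] [-1.58253171e+02  1.72213622e-02 -8.40568486e+01] [ 24.34725708   1.78408351 -29.11302127  38.36682277  -6.70227464
 -72.82017253] 0.04260198721800734
[[ 0.104 -0.924  0.368]
 [-0.995 -0.096  0.039]
 [-0.    -0.371 -0.929]]
keeper_rack 0.67 [0.583 0.297 0.002]
keeper_1 0.93 [0.553 0.294 0.014]
keeper_1 0.62 [0.624 0.299 0.01 ]
keeper_1 0.32 [0.617 0.101 0.008]
keeper_1_tab 0.68 [0.536 0.293 0.067]
keeper_1 0.97 [0.608 0.296] [0.025 0.135] 6.8
keeper_1 0.66 [0.538 0.288] [0.012 0.132] 7.0
```

```bash
python3 - <<'E'
from h import *
delta([.5433,.2911,.0398],[-158,0,-84])
E
```

```text
shift units [-1.67  0.48  9.5 ] turn units [ 0.05 -0.02 -0.05]
```

Emit:
drive_tool:
  rows:
    - {"wx": 0,"wy": 0,"wz": 0,"x": -0.84,"y": 0.24,"z": 0.3,"jaw": 0}
    - {"wx": 0,"wy": 0,"wz": 0,"x": -0.83,"y": 0.24,"z": 0.8,"jaw": 0}
    - {"wx": 0,"wy": 0,"wz": 0,"x": 0,"y": 0,"z": 1,"jaw": 0}
    - {"wx": 0,"wy": 0,"wz": 0,"x": 0,"y": 0,"z": 1,"jaw": 0}
    - {"wx": 0,"wy": 0,"wz": 0,"x": 0,"y": 0,"z": 0.9,"jaw": 0}
    - {"wx": 0,"wy": 0,"wz": 0,"x": 0,"y": 0,"z": 0,"jaw": 0}

```text
time: 63.95
eef_pos: [0.5021, 0.2863, 0.1404]
orientation: [-158.4, -0.1, -84.3]
force: [0.0, 0.4, -0.1]
finger_gap: 0.0426
grip_force: 0.0
```

```bash
python3 - <<'E'
from h import *
s=observe();R=Ro.from_euler('xyz',s["orientation"],degrees=True)
p=grab_frame("wrist");cv2.imwrite("pics/w10.png",p["image"])
for n in("keeper_1","keeper_1_tab"):
    for r in spot_point(p,n)[:3]:
        w=world(p,r["xyz"]);print(n,round(r["conf"],2),np.round(w,3),"tool mm",np.round(1e3*R.inv().apply(w-s["eef_pos"]),1))
e=s["eef_pos"]
# yellow mask columns/rows in tool y at the tab
hsv=cv2.cvtColor(p["image"],cv2.COLOR_BGR2HSV);m=cv2.inRange(hsv,(20,110,90),(35,255,255))
n,l,st,c=cv2.connectedComponentsWithStats(m)
for i in range(1,n):
    if st[i,4]>150: print(st[i],np.round(c[i]))
for d in (0,.019,.04): print(proj(p,e+R.apply([0,0,-d])))
E
```

```text
keeper_1 0.76 [0.626 0.303 0.011] tool mm [ -4.2 -68.8 166.3]
keeper_1 0.66 [0.555 0.29  0.014] tool mm [  1.8  -2.6 136.7]
keeper_1_tab 0.88 [0.533 0.292 0.067] tool mm [-2.3 -1.8 80.1]
[ 266  123   15  150 1757] [273. 197.]
[ 188  125   28  138 1739] [201. 193.]
[ 459  124  101  150 6613] [520. 197.]
[274.06654273 244.33276039]
[274.18364019 257.82932539]
[274.34693263 276.65029014]
```

Emit:
drive_tool:
  rows:
    - {"wx": 0,"wy": 0,"wz": 0,"x": 0,"y": -0.08,"z": 0.8,"jaw": 0}
    - {"wx": 0,"wy": 0,"wz": 0,"x": 0,"y": 0,"z": 0.9,"jaw": 0}
    - {"wx": 0,"wy": 0,"wz": 0,"x": 0,"y": 0,"z": 0.9,"jaw": 0}
    - {"wx": 0,"wy": 0,"wz": 0,"x": 0,"y": 0,"z": 0.9,"jaw": 0}
    - {"wx": 0,"wy": 0,"wz": 0,"x": 0,"y": 0,"z": 0.8,"jaw": 0}
    - {"wx": 0,"wy": 0,"wz": 0,"x": 0,"y": 0,"z": 0.6,"jaw": 0}
    - {"wx": 0,"wy": 0,"wz": 0,"x": 0,"y": 0,"z": 0.4,"jaw": 0}
    - {"wx": 0,"wy": 0,"wz": 0,"x": 0,"y": 0,"z": 0,"jaw": 0}

```text
time: 65.1
eef_pos: [0.5429, 0.2912, 0.0434]
orientation: [-158.3, -0.0, -84.2]
force: [-0.2, -0.3, -0.8]
finger_gap: 0.0429
grip_force: 0.0
```

Emit:
drive_tool:
  rows:
    - {"wx": 0,"wy": 0,"wz": 0,"x": 0,"y": 0,"z": 0,"jaw": 1}
    - {"wx": 0,"wy": 0,"wz": 0,"x": 0,"y": 0,"z": 0,"jaw": 1}
    - {"wx": 0,"wy": 0,"wz": 0,"x": 0,"y": 0,"z": 0,"jaw": 1}
    - {"wx": 0,"wy": 0,"wz": 0,"x": 0,"y": 0,"z": 0,"jaw": 1}
    - {"wx": 0,"wy": 0,"wz": 0,"x": 0,"y": 0,"z": 0,"jaw": 1}

```text
time: 65.72
eef_pos: [0.5433, 0.2916, 0.0445]
orientation: [-158.2, 0.0, -84.2]
force: [-1.8, -0.8, 5.6]
finger_gap: 0.0077
grip_force: 60.0
```

```bash
python3 - <<'E'
from h import *
p=grab_frame("wrist");cv2.imwrite("pics/w11.png",p["image"])
s=observe();R=Ro.from_euler('xyz',s["orientation"],degrees=True);print(s["eef_pos"],s["force"],s["moment"],s["finger_gap"],s["grip_force"])
for n in("keeper_1","keeper_1_tab"):
    for r in spot_point(p,n)[:3]:
        w=world(p,r["xyz"]);print(n,round(r["conf"],2),np.round(w,3),"tool mm",np.round(1e3*R.inv().apply(w-s["eef_pos"]),1))
E
```

```text
[0.54331853 0.29158662 0.04447069] [-1.20275432 -0.30994932  5.99812368] [-0.10278384  0.32286535 -0.02270814] 0.007717219626319494 60.045979279093444
keeper_1 0.88 [0.622 0.3   0.011] tool mm [ -0.8 -61.3  60.1]
keeper_1 0.84 [0.556 0.292 0.012] tool mm [ 1.   0.1 35. ]
keeper_1_tab 0.93 [0.535 0.29  0.064] tool mm [  1.1   0.3 -20.7]
```

Emit:
drive_tool:
  rows:
    - {"wx": 0,"wy": 0,"wz": 0,"x": 0,"y": 0,"z": -0.4,"jaw": 1}
    - {"wx": 0,"wy": 0,"wz": 0,"x": 0,"y": 0,"z": -0.8,"jaw": 1}
    - {"wx": 0,"wy": 0,"wz": 0,"x": 0,"y": 0,"z": -0.9,"jaw": 1}
    - {"wx": 0,"wy": 0,"wz": 0,"x": 0,"y": 0,"z": -0.9,"jaw": 1}
    - {"wx": 0,"wy": 0,"wz": 0,"x": 0,"y": 0,"z": -0.9,"jaw": 1}
    - {"wx": 0,"wy": 0,"wz": 0,"x": 0,"y": 0,"z": -0.9,"jaw": 1}
    - {"wx": -0.9,"wy": 0,"wz": 0,"x": 0,"y": 0,"z": -0.7,"jaw": 1}
    - {"wx": -0.95,"wy": 0,"wz": 0,"x": 0,"y": 0,"z": 0,"jaw": 1}
    - {"wx": -0.95,"wy": 0,"wz": 0,"x": 0,"y": 0,"z": 0,"jaw": 1}
    - {"wx": -0.95,"wy": 0,"wz": 0,"x": 0,"y": 0,"z": 0,"jaw": 1}
    - {"wx": -1,"wy": 0,"wz": 0,"x": 0,"y": 0,"z": 0,"jaw": 1}
    - {"wx": 0,"wy": 0,"wz": 0,"x": 0,"y": 0,"z": 0,"jaw": 1}

```text
time: 67.38
eef_pos: [0.5031, 0.2872, 0.1463]
orientation: [-180.0, -0.0, -84.2]
force: [0.2, 0.2, -0.9]
finger_gap: 0.0073
grip_force: 59.2
```

```bash
python3 - <<'E'
from h import *
p=grab_frame("top");rods(p);cv2.imwrite("pics/t8.png",p["image"])
delta([*tw(49,69)[:2],.15],[180,0,-96.96]);print(tw(49,69))
s=observe();print(s["eef_pos"],s["orientation"],s["finger_gap"])
E
```

```text
rod 0.72 [3. 1.] len 296 ends [ -7. 149.] [  -7. -146.]
rod 0.60 [97. 77.] len 98 ends [ 97. 126.] [97. 28.]
rod 0.59 [84. 77.] len 98 ends [ 84. 126.] [83. 29.]
rod 0.58 [ 83. -75.] len 98 ends [ 83. -26.] [  83. -124.]
rod 0.49 [ 97. -76.] len 92 ends [ 97. -29.] [  96. -122.]
rod 0.48 [ 69. -79.] len 97 ends [ 69. -31.] [  69. -128.]
rod 0.46 [69. 62.] len 97 ends [ 69. 110.] [69. 13.]
shift units [ 9.79 -4.62 -0.18] turn units [-0.01 -0.    2.78]
[0.61360009 0.1016539  0.        ]
[0.50194981 0.28713302 0.14623172] [-1.79949191e+02 -1.11565605e-02 -8.42027659e+01] 0.007934228710336609
```

Emit:
drive_tool:
  rows:
    - {"wx": 0,"wy": 0,"wz": 0.93,"x": 0,"y": 0,"z": -0.1,"jaw": 1}
    - {"wx": 0,"wy": 0,"wz": 0.93,"x": 0,"y": 0,"z": -0.1,"jaw": 1}
    - {"wx": 0,"wy": 0,"wz": 0.92,"x": 0,"y": 0,"z": 0,"jaw": 1}
    - {"wx": 0,"wy": 0,"wz": 0,"x": 0,"y": -0.9,"z": 0,"jaw": 1}
    - {"wx": 0,"wy": 0,"wz": 0,"x": 0,"y": -1,"z": 0,"jaw": 1}
    - {"wx": 0,"wy": 0,"wz": 0,"x": 0,"y": -1,"z": 0,"jaw": 1}
    - {"wx": 0,"wy": 0,"wz": 0,"x": 0,"y": -1,"z": 0,"jaw": 1}
    - {"wx": 0,"wy": 0,"wz": 0,"x": 0,"y": -1,"z": 0,"jaw": 1}
    - {"wx": 0,"wy": 0,"wz": 0,"x": 0,"y": -1,"z": 0,"jaw": 1}
    - {"wx": 0,"wy": 0,"wz": 0,"x": 0,"y": -0.6,"z": 0,"jaw": 1}

```text
time: 68.72
eef_pos: [0.6314, 0.2715, 0.1506]
orientation: [-179.9, 0.0, -96.9]
force: [0.5, 0.0, -0.6]
finger_gap: 0.0075
grip_force: 59.2
```

Emit:
drive_tool:
  rows:
    - {"wx": 0,"wy": 0,"wz": 0,"x": 0.8,"y": 0,"z": 0,"jaw": 1}
    - {"wx": 0,"wy": 0,"wz": 0,"x": 1,"y": 0,"z": 0,"jaw": 1}
    - {"wx": 0,"wy": 0,"wz": 0,"x": 1,"y": 0,"z": 0,"jaw": 1}
    - {"wx": 0,"wy": 0,"wz": 0,"x": 1,"y": 0,"z": 0,"jaw": 1}
    - {"wx": 0,"wy": 0,"wz": 0,"x": 1,"y": 0,"z": 0,"jaw": 1}
    - {"wx": 0,"wy": 0,"wz": 0,"x": 1,"y": 0,"z": 0,"jaw": 1}
    - {"wx": 0,"wy": 0,"wz": 0,"x": 1,"y": 0,"z": 0,"jaw": 1}
    - {"wx": 0,"wy": 0,"wz": 0,"x": 1,"y": 0,"z": 0,"jaw": 1}
    - {"wx": 0,"wy": 0,"wz": 0,"x": 0.8,"y": 0,"z": 0,"jaw": 1}
    - {"wx": 0,"wy": 0,"wz": 0,"x": 0,"y": 0,"z": 0,"jaw": 1}

```text
time: 69.97
eef_pos: [0.6106, 0.0996, 0.1501]
orientation: [180.0, -0.0, -97.0]
force: [-0.1, 0.8, -1.2]
finger_gap: 0.0079
grip_force: 59.2
```

```bash
python3 - <<'E'
from h import *
delta([*tw(49,69)[:2],.15],[180,0,-96.96])
p=grab_frame("wrist");cv2.imwrite("pics/w12.png",p["image"])
s=observe();R=Ro.from_euler('xyz',s["orientation"],degrees=True);print(s["eef_pos"],s["orientation"])
for n in("keeper_1","keeper_1_tab","slot_left","slot_right","bolt_knob","rod_tray"):
    for r in spot_point(p,n)[:3]:
        if r["conf"]<.2: continue
        w=world(p,r["xyz"]);print(n,round(r["conf"],2),np.round(w,3),"tray",np.round(tt(w),1),"tool mm",np.round(1e3*R.inv().apply(w-s["eef_pos"]),1))
for x,y,z in((49,0,42),(49,135,42),(49,69,8)):print((x,y,z),proj(p,tw(x,y,z)))
E
```

```text
shift units [-0.12 -0.14  0.01] turn units [ 0.   -0.   -0.02]
[0.61066723 0.10041919 0.1501154 ] [-1.79995465e+02  1.73959209e-02 -9.69914855e+01]
keeper_1 0.92 [0.61  0.101 0.116] tray [ 45.   68.1 116.2] tool mm [-0.7  1.2 33.9]
keeper_1 0.59 [0.624 0.305 0.013] tray [ 35.  272.5  13. ] tool mm [-205.1   11.3  137.2]
keeper_1 0.29 [ 0.35   0.253 -0.002] tray [-230.9  187.7   -2.4] tool mm [-120.1  277.2  152.5]
keeper_1_tab 0.81 [0.612 0.099 0.172] tray [ 47.8  66.4 172.5] tool mm [  1.   -1.5 -22.4]
slot_left 0.81 [0.619 0.101 0.009] tray [54.8 68.8  9.1] tool mm [ -1.4  -8.5 141. ]
slot_right 0.9 [ 0.6   -0.034  0.012] tray [ 51.6 -67.8  11.9] tool mm [135.2  -5.5 138.2]
bolt_knob 0.75 [0.556 0.04  0.067] tray [-1.   1.  67.4] tool mm [66.5 47.2 82.7]
rod_tray 0.97 [0.56  0.042 0.005] tray [3.4 3.6 4.9] tool mm [ 63.9  42.8 145.2]
rod_tray 0.56 [ 0.613 -0.043  0.016] tray [ 65.6 -74.9  15.6] tool mm [142.4 -19.5 134.4]
(49, 0, 42) [269.81619868 121.23927592]
(49, 135, 42) [270.35143617 271.62104556]
(49, 69, 8) [270.39700233 194.42457291]
```

```bash
python3 - <<'E'
from h import *
import cv2
im=cv2.imread("pics/w12.png");p=grab_frame("wrist")
def prof(y,z,xs):
    o=[]
    for x in xs:
        u,v=proj(p,tw(x,y,z));b=cv2.getRectSubPix(im,(1,1),(float(u),float(v)))[0,0];o.append("%d/%d"%(b.mean(),int(b[2])-int(b[0])))
    return o
xs=range(24,84,2)
print(list(xs))
for y,z in((0,42),(-9,42),(9,42),(135,42),(139,42),(-135,42)): print(y,prof(y,z,xs))
E
```

```text
[24, 26, 28, 30, 32, 34, 36, 38, 40, 42, 44, 46, 48, 50, 52, 54, 56, 58, 60, 62, 64, 66, 68, 70, 72, 74, 76, 78, 80, 82]
0 ['176/-4', '175/-5', '173/-4', '175/-6', '180/-4', '235/-4', '240/-3', '241/-3', '197/17', '156/75', '166/80', '176/84', '218/71', '228/58', '235/48', '232/55', '198/75', '110/51', '162/81', '164/81', '168/84', '202/87', '202/86', '201/86', '201/87', '201/87', '202/86', '202/84', '203/86', '205/89']
-9 ['32/0', '35/1', '32/0', '32/-2', '34/-2', '31/0', '32/-2', '32/0', '32/-1', '32/-2', '36/-1', '43/-2', '47/-3', '48/-2', '49/-4', '33/-1', '34/-2', '34/-2', '33/-3', '32/-2', '32/0', '35/-2', '33/-2', '32/-1', '31/-2', '34/-1', '33/0', '34/0', '32/0', '31/0']
9 ['163/-5', '163/-4', '165/-5', '163/-4', '164/-5', '234/-4', '224/7', '139/130', '150/151', '151/150', '150/149', '150/148', '146/148', '136/139', '116/88', '216/73', '193/76', '105/52', '164/82', '165/80', '168/84', '200/87', '202/85', '202/85', '202/85', '202/87', '203/85', '203/85', '202/86', '203/85']
135 ['107/-5', '106/-5', '103/-4', '104/-5', '101/-4', '30/-1', '24/-2', '112/105', '183/161', '186/161', '187/161', '185/163', '188/159', '137/139', '144/143', '69/58', '27/-2', '42/-3', '106/-5', '104/-5', '107/-4', '105/-5', '105/-5', '92/-4', '29/-7', '26/-6', '33/-6', '34/-4', '33/-2', '35/-3']
139 ['106/-5', '104/-6', '104/-5', '104/-4', '81/-3', '26/0', '23/-2', '113/109', '183/161', '185/162', '186/161', '187/160', '186/162', '139/139', '114/116', '56/49', '27/0', '34/-3', '98/-6', '106/-6', '106/-5', '105/-5', '105/-4', '103/-5', '53/-5', '25/-3', '31/-4', '29/-8', '34/-3', '31/-4']
-135 ['28/-1', '32/0', '32/-4', '45/-1', '49/-4', '46/-1', '42/0', '43/-1', '47/-2', '47/-2', '46/-2', '43/-1', '44/-1', '49/-1', '45/-2', '48/-1', '48/-3', '46/1', '85/-4', '195/-7', '230/-3', '240/-2', '230/-3', '204/-6', '124/-6', '189/-7', '226/-2', '236/-4', '234/-3', '216/-4']
```

```bash
python3 -c "
import cv2;a=cv2.imread('pics/w12.png')[30:290,180:400];cv2.imwrite('pics/w12c.png',cv2.resize(a,(506,598),interpolation=cv2.INTER_CUBIC))"
```

```text
(no output)
```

View pics/w12c.png

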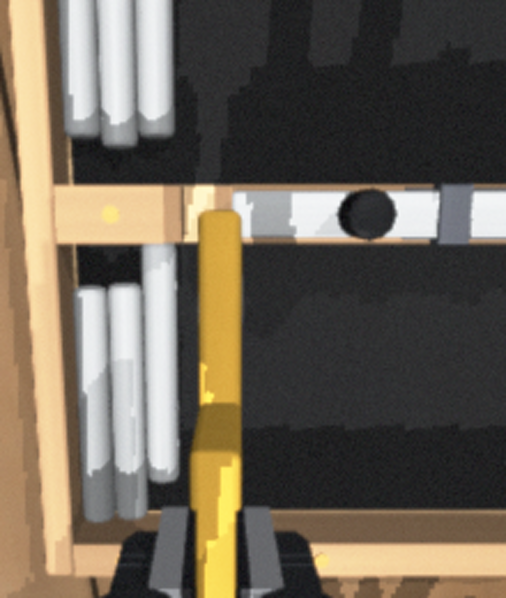

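The picture shows both rows straight, the bolt nose short of the slot (crop column 238) and the slot between columns 183 and 233. The slot centre lies 4 mm further back than my tray estimate, which I'll correct now.

```bash
sed -i 's/^TC=.*;TR/TC=np.array([.5608,.0401,0]);TR/' h.py; python3 - <<'E'
from h import *
print(tw(49,69));delta([*tw(49,69)[:2],.09],[180,0,-96.96])
E
```

```text
[0.61780009 0.1026539  0.        ]
shift units [-0.11 -0.35  3.  ] turn units [0.   0.   0.01]
```

Emit:
drive_tool:
  rows:
    - {"wx": 0,"wy": 0,"wz": 0,"x": -0.11,"y": -0.35,"z": 0,"jaw": 1}
    - {"wx": 0,"wy": 0,"wz": 0,"x": 0,"y": 0,"z": 0.7,"jaw": 1}
    - {"wx": 0,"wy": 0,"wz": 0,"x": 0,"y": 0,"z": 0.8,"jaw": 1}
    - {"wx": 0,"wy": 0,"wz": 0,"x": 0,"y": 0,"z": 0.8,"jaw": 1}
    - {"wx": 0,"wy": 0,"wz": 0,"x": 0,"y": 0,"z": 0.6,"jaw": 1}
    - {"wx": 0,"wy": 0,"wz": 0,"x": 0,"y": 0,"z": 0,"jaw": 1}

```text
time: 71.12
eef_pos: [0.6169, 0.1021, 0.0907]
orientation: [179.9, -0.0, -96.9]
force: [-0.2, -0.6, -1.6]
finger_gap: 0.0077
grip_force: 59.2
```

```bash
python3 - <<'E'
from h import *
delta([*tw(49,69)[:2],.0425],[180,0,-96.96])
p=grab_frame("wrist");cv2.imwrite("pics/w13.png",p["image"]);im=p["image"]
s=observe();print(s["force"],s["moment"])
for y,z in((0,42),(4,42),(8,42)):
    o=[]
    for x in range(24,76,2):
        u,v=proj(p,tw(x,y,z));b=cv2.getRectSubPix(im,(1,1),(float(u),float(v)))[0,0];o.append("%d:%d/%d"%(x,b.mean(),int(b[2])-int(b[0])))
    print(y,o)
spots(p,["slot_left","slot_right"])
for r in spot_point(p,"slot_left")+spot_point(p,"slot_right"): print(round(r["conf"],2),np.round(tt(world(p,r["xyz"])),1))
E
```

```text
shift units [-0.04 -0.05  2.41] turn units [ 0.03 -0.    0.  ]
[-0.89907228  0.05670648 -0.92542218] [-0.02813374  0.00557188 -0.02476179]
0 ['24:245/-3', '26:184/-7', '28:180/-6', '30:180/-4', '32:179/-6', '34:179/-4', '36:102/5', '38:99/49', '40:98/49', '42:105/52', '44:220/68', '46:225/65', '48:224/64', '50:233/51', '52:238/42', '54:139/63', '56:171/84', '58:171/86', '60:174/85', '62:210/82', '64:210/80', '66:210/81', '68:212/79', '70:211/81', '72:211/81', '74:211/82']
4 ['24:245/-3', '26:245/-4', '28:179/-7', '30:177/-4', '32:177/-4', '34:174/-4', '36:110/8', '38:100/48', '40:98/54', '42:148/145', '44:156/155', '46:155/153', '48:153/153', '50:153/151', '52:128/127', '54:139/64', '56:170/87', '58:172/85', '60:172/86', '62:208/82', '64:208/82', '66:210/81', '68:209/83', '70:209/84', '72:210/82', '74:208/84']
8 ['24:206/46', '26:207/45', '28:119/32', '30:113/32', '32:113/33', '34:112/34', '36:115/53', '38:100/49', '40:103/56', '42:146/144', '44:157/154', '46:157/152', '48:155/152', '50:152/153', '52:125/129', '54:151/65', '56:170/86', '58:173/86', '60:173/87', '62:212/80', '64:212/79', '66:212/79', '68:210/82', '70:211/81', '72:211/82', '74:211/82']
slot_left 0.76 [0.617 0.099 0.006]
slot_right 0.78 [ 0.6   -0.036  0.01 ]
slot_right 0.71 [0.661 0.106 0.016]
0.76 [48.1 65.7  5.7]
0.78 [ 48.4 -70.5  10. ]
0.71 [91.9 77.5 15.8]
```

Emit:
drive_tool:
  rows:
    - {"wx": 0,"wy": 0,"wz": 0,"x": -0.04,"y": -0.06,"z": 0.3,"jaw": 1}
    - {"wx": 0,"wy": 0,"wz": 0,"x": 0,"y": 0,"z": 0.2,"jaw": 1}
    - {"wx": 0,"wy": 0,"wz": 0,"x": 0,"y": 0,"z": 0.2,"jaw": 1}
    - {"wx": 0,"wy": 0,"wz": 0,"x": 0,"y": 0,"z": 0.2,"jaw": 1}
    - {"wx": 0,"wy": 0,"wz": 0,"x": 0,"y": 0,"z": 0.15,"jaw": 1}
    - {"wx": 0,"wy": 0,"wz": 0,"x": 0,"y": 0,"z": 0,"jaw": 1}

```text
time: 72.12
eef_pos: [0.6189, 0.1027, 0.0708]
orientation: [180.0, -0.0, -96.9]
force: [0.3, 0.5, -0.7]
finger_gap: 0.0076
grip_force: 59.2
```

Emit:
drive_tool:
  rows:
    - {"wx": 0,"wy": 0,"wz": 0,"x": 0,"y": 0,"z": 0.2,"jaw": 1}
    - {"wx": 0,"wy": 0,"wz": 0,"x": 0,"y": 0,"z": 0.2,"jaw": 1}
    - {"wx": 0,"wy": 0,"wz": 0,"x": 0,"y": 0,"z": 0.2,"jaw": 1}
    - {"wx": 0,"wy": 0,"wz": 0,"x": 0,"y": 0,"z": 0.2,"jaw": 1}
    - {"wx": 0,"wy": 0,"wz": 0,"x": 0,"y": 0,"z": 0,"jaw": 1}

```text
time: 72.75
eef_pos: [0.6188, 0.1027, 0.0546]
orientation: [180.0, -0.0, -96.9]
force: [-0.1, 0.5, -0.9]
finger_gap: 0.0076
grip_force: 59.2
```

Emit:
drive_tool:
  rows:
    - {"wx": 0,"wy": 0,"wz": 0,"x": 0,"y": 0,"z": 0.2,"jaw": 1}
    - {"wx": 0,"wy": 0,"wz": 0,"x": 0,"y": 0,"z": 0.15,"jaw": 1}
    - {"wx": 0,"wy": 0,"wz": 0,"x": 0,"y": 0,"z": 0.1,"jaw": 1}
    - {"wx": 0,"wy": 0,"wz": 0,"x": 0,"y": 0,"z": 0,"jaw": 1}

```text
time: 73.25
eef_pos: [0.6189, 0.1028, 0.0459]
orientation: [180.0, -0.0, -96.9]
force: [-0.2, 0.9, -1.2]
finger_gap: 0.0076
grip_force: 59.2
```

Emit:
drive_tool:
  rows:
    - {"wx": 0,"wy": 0,"wz": 0,"x": 0,"y": 0,"z": 0.1,"jaw": 1}
    - {"wx": 0,"wy": 0,"wz": 0,"x": 0,"y": 0,"z": 0.05,"jaw": 1}
    - {"wx": 0,"wy": 0,"wz": 0,"x": 0,"y": 0,"z": 0,"jaw": 1}

```text
time: 73.62
eef_pos: [0.6191, 0.1027, 0.0431]
orientation: [-180.0, -0.0, -96.9]
force: [0.1, -0.6, -1.6]
finger_gap: 0.0079
grip_force: 59.2
```

Emit:
drive_tool:
  rows:
    - {"wx": 0,"wy": 0,"wz": 0,"x": 0,"y": 0,"z": 0.05,"jaw": 1}
    - {"wx": 0,"wy": 0,"wz": 0,"x": 0,"y": 0,"z": 0,"jaw": 1}

```text
time: 73.88
eef_pos: [0.6196, 0.1028, 0.0428]
orientation: [-179.9, 0.0, -96.9]
force: [-0.4, -0.0, 4.5]
finger_gap: 0.008
grip_force: 59.9
```

Emit:
drive_tool:
  rows:
    - {"wx": 0,"wy": 0,"wz": 0,"x": 0,"y": 0,"z": 0,"jaw": 0}
    - {"wx": 0,"wy": 0,"wz": 0,"x": 0,"y": 0,"z": 0,"jaw": 0}
    - {"wx": 0,"wy": 0,"wz": 0,"x": 0,"y": 0,"z": 0,"jaw": 0}
    - {"wx": 0,"wy": 0,"wz": 0,"x": 0,"y": 0,"z": -0.3,"jaw": 0}
    - {"wx": 0,"wy": 0,"wz": 0,"x": 0,"y": 0,"z": -0.8,"jaw": 0}
    - {"wx": 0,"wy": 0,"wz": 0,"x": 0,"y": 0,"z": -1,"jaw": 0}
    - {"wx": 0,"wy": 0,"wz": 0,"x": 0,"y": 0,"z": -1,"jaw": 0}
    - {"wx": 0,"wy": 0,"wz": 0,"x": 0,"y": 0,"z": -1,"jaw": 0}
    - {"wx": 0,"wy": 0,"wz": 0,"x": 0,"y": 0,"z": -1,"jaw": 0}
    - {"wx": 0,"wy": 0,"wz": 0,"x": 0,"y": 0,"z": -1,"jaw": 0}
    - {"wx": 0,"wy": 0,"wz": -0.9,"x": 0,"y": 0,"z": -0.5,"jaw": 0}
    - {"wx": 0,"wy": 0,"wz": -0.9,"x": 0,"y": 0,"z": 0,"jaw": 0}

```text
time: 75.38
eef_pos: [0.62, 0.1028, 0.1766]
orientation: [-179.8, 0.0, -88.6]
force: [0.8, -0.0, -0.6]
finger_gap: 0.0428
grip_force: 0.0
```

Emit:
drive_tool:
  rows:
    - {"wx": 0,"wy": 0,"wz": -0.95,"x": -0.8,"y": 0,"z": 0,"jaw": 0}
    - {"wx": 0,"wy": 0,"wz": 0,"x": -1,"y": 0.2,"z": 0,"jaw": 0}
    - {"wx": 0,"wy": 0,"wz": 0,"x": -1,"y": 0.4,"z": 0,"jaw": 0}
    - {"wx": 0,"wy": 0,"wz": 0,"x": -1,"y": 0.4,"z": 0,"jaw": 0}
    - {"wx": 0,"wy": 0,"wz": 0,"x": -1,"y": 0.4,"z": 0,"jaw": 0}
    - {"wx": 0,"wy": 0,"wz": 0,"x": -1,"y": 0.4,"z": 0,"jaw": 0}
    - {"wx": 0.95,"wy": 0,"wz": 0,"x": -1,"y": 0.4,"z": 0,"jaw": 0}
    - {"wx": 0.95,"wy": 0,"wz": 0,"x": -1,"y": 0.4,"z": 0,"jaw": 0}
    - {"wx": 0.95,"wy": 0,"wz": 0,"x": -1,"y": 0.4,"z": 0,"jaw": 0}
    - {"wx": 0.95,"wy": 0,"wz": 0,"x": -0.7,"y": 0.4,"z": 0,"jaw": 0}
    - {"wx": 0.95,"wy": 0,"wz": 0,"x": 0,"y": 0,"z": 0,"jaw": 0}
    - {"wx": 0,"wy": 0,"wz": 0,"x": 0,"y": 0,"z": 0,"jaw": 0}

```text
time: 76.88
eef_pos: [0.532, 0.2857, 0.17]
orientation: [-158.3, -0.0, -84.3]
force: [0.4, -0.0, -0.5]
finger_gap: 0.0426
grip_force: 0.0
```

```bash
python3 - <<'E'
from h import *
t=grab_frame("top");rods(t)
for n in("keeper_1","keeper_1_tab","slot_left"):
  for r in spot_point(t,n)[:3]: print(n,round(r["conf"],2),np.round(world(t,r["xyz"]),3),np.round(tt(world(t,r["xyz"])),1))
p=grab_frame("wrist");cv2.imwrite("pics/w14.png",p["image"])
s=observe();R=Ro.from_euler('xyz',s["orientation"],degrees=True);print(s["eef_pos"],s["orientation"])
for n in("keeper_1","keeper_1_tab"):
    for r in spot_point(p,n)[:3]:
        w=world(p,r["xyz"]);print(n,round(r["conf"],2),np.round(w,3),"tool mm",np.round(1e3*R.inv().apply(w-s["eef_pos"]),1))
delta([.611,.2983,.0445],[-158.2,0,-84])
E
```

```text
rod 0.70 [65. 59.] len 95 ends [ 68. 106.] [65. 11.]
rod 0.63 [93. 77.] len 100 ends [ 93. 127.] [93. 27.]
rod 0.62 [ 79. -77.] len 97 ends [ 79. -28.] [  79. -125.]
rod 0.61 [ 93. -78.] len 96 ends [ 93. -31.] [  93. -126.]
rod 0.46 [ 64. -80.] len 100 ends [ 65. -30.] [  65. -130.]
rod 0.45 [79. 76.] len 98 ends [ 79. 125.] [79. 27.]
keeper_1 0.76 [0.621 0.102 0.01 ] [51.8 69.1  9.7]
keeper_1 0.58 [0.623 0.3   0.013] [ 30.6 265.7  12.6]
keeper_1_tab 0.67 [0.616 0.102 0.065] [47.4 68.3 65.2]
keeper_1_tab 0.19 [ 0.489 -0.231  0.055] [ -38.7 -277.6   55.3]
slot_left 0.6 [0.618 0.098 0.006] [49.3 64.   5.8]
[0.53509947 0.28524864 0.1706268 ] [-1.58239896e+02  1.36713865e-02 -8.43831395e+01]
keeper_1 0.87 [0.623 0.305 0.012] tool mm [-11.  -23.9 180.2]
keeper_1_tab 0.48 [0.625 0.301 0.013] tool mm [ -6.5 -25.9 179.5]
shift units [-0.28 -1.25  7.28] turn units [ 0.01 -0.03 -0.08]
```

Emit:
drive_tool:
  rows:
    - {"wx": 0,"wy": 0,"wz": -0.08,"x": -0.2,"y": -0.6,"z": 0,"jaw": 0}
    - {"wx": 0,"wy": 0,"wz": 0,"x": -0.15,"y": -0.65,"z": 0.2,"jaw": 0}
    - {"wx": 0,"wy": 0,"wz": 0,"x": 0,"y": 0,"z": 0.8,"jaw": 0}
    - {"wx": 0,"wy": 0,"wz": 0,"x": 0,"y": 0,"z": 0.8,"jaw": 0}
    - {"wx": 0,"wy": 0,"wz": 0,"x": 0,"y": 0,"z": 0,"jaw": 0}

```text
time: 77.9
eef_pos: [0.5687, 0.2951, 0.1435]
orientation: [-158.4, -0.2, -84.0]
force: [-0.6, -0.5, -0.1]
finger_gap: 0.0428
grip_force: 0.0
```

```bash
python3 - <<'E'
from h import *
s=observe();R=Ro.from_euler('xyz',s["orientation"],degrees=True)
p=grab_frame("wrist");cv2.imwrite("pics/w15.png",p["image"])
for n in("keeper_1","keeper_1_tab"):
    for r in spot_point(p,n)[:3]:
        w=world(p,r["xyz"]);print(n,round(r["conf"],2),np.round(w,3),"tool mm",np.round(1e3*R.inv().apply(w-s["eef_pos"]),1))
hsv=cv2.cvtColor(p["image"],cv2.COLOR_BGR2HSV);m=cv2.inRange(hsv,(20,110,90),(35,255,255))
n,l,st,c=cv2.connectedComponentsWithStats(m)
for i in range(1,n):
    if st[i,4]>150: print(st[i],np.round(c[i]))
print(proj(p,s["eef_pos"]))
E
```

```text
keeper_1 0.6 [0.625 0.305 0.012] tool mm [ -4.3  -4.4 142.9]
keeper_1 0.37 [0.604 0.302 0.062] tool mm [-3.5 -3.5 89.4]
[267   0  32  43 758] [279.  18.]
[ 264  123   14  148 1707] [271. 196.]
[274.01899782 244.35888368]
```

Emit:
drive_tool:
  rows:
    - {"wx": 0,"wy": 0,"wz": 0,"x": -0.15,"y": -0.15,"z": 0.8,"jaw": 0}
    - {"wx": 0,"wy": 0,"wz": 0,"x": 0,"y": 0,"z": 0.9,"jaw": 0}
    - {"wx": 0,"wy": 0,"wz": 0,"x": 0,"y": 0,"z": 0.9,"jaw": 0}
    - {"wx": 0,"wy": 0,"wz": 0,"x": 0,"y": 0,"z": 0.9,"jaw": 0}
    - {"wx": 0,"wy": 0,"wz": 0,"x": 0,"y": 0,"z": 0.8,"jaw": 0}
    - {"wx": 0,"wy": 0,"wz": 0,"x": 0,"y": 0,"z": 0.6,"jaw": 0}
    - {"wx": 0,"wy": 0,"wz": 0,"x": 0,"y": 0,"z": 0.4,"jaw": 0}
    - {"wx": 0,"wy": 0,"wz": 0,"x": 0,"y": 0,"z": 0,"jaw": 0}

```text
time: 79.05
eef_pos: [0.6113, 0.3029, 0.0484]
orientation: [-158.3, -0.1, -84.0]
force: [0.4, 0.1, 0.5]
finger_gap: 0.0425
grip_force: 0.0
```

Emit:
drive_tool:
  rows:
    - {"wx": 0,"wy": 0,"wz": 0,"x": 0,"y": 0,"z": 0,"jaw": 1}
    - {"wx": 0,"wy": 0,"wz": 0,"x": 0,"y": 0,"z": 0,"jaw": 1}
    - {"wx": 0,"wy": 0,"wz": 0,"x": 0,"y": 0,"z": 0,"jaw": 1}
    - {"wx": 0,"wy": 0,"wz": 0,"x": 0,"y": 0,"z": 0,"jaw": 1}
    - {"wx": 0,"wy": 0,"wz": 0,"x": 0,"y": 0,"z": 0,"jaw": 1}

```text
time: 79.68
eef_pos: [0.612, 0.3033, 0.0496]
orientation: [-158.2, -0.1, -84.0]
force: [-1.2, -0.6, 6.2]
finger_gap: 0.0058
grip_force: 59.6
```

```bash
python3 - <<'E'
from h import *
p=grab_frame("wrist")
s=observe();R=Ro.from_euler('xyz',s["orientation"],degrees=True);print(s["eef_pos"],s["force"],s["moment"],s["finger_gap"],s["grip_force"])
for n in("keeper_1","keeper_1_tab"):
    for r in spot_point(p,n)[:3]:
        w=world(p,r["xyz"]);print(n,round(r["conf"],2),np.round(w,3),"tool mm",np.round(1e3*R.inv().apply(w-s["eef_pos"]),1))
E
```

```text
[0.61198082 0.30330005 0.04966636] [-1.00345044 -0.40454363  5.59076689] [-0.03828727  0.19609644  0.05341845] 0.005617714236939694 59.6574006109131
keeper_1 0.89 [0.629 0.302 0.014] tool mm [ 3.4 -1.9 39.2]
keeper_1_tab 0.17 [0.583 0.296 0.001] tool mm [ 4.5 45.8 34.6]
```

Emit:
drive_tool:
  rows:
    - {"wx": 0,"wy": 0,"wz": 0,"x": 0,"y": 0,"z": -0.4,"jaw": 1}
    - {"wx": 0,"wy": 0,"wz": 0,"x": 0,"y": 0,"z": -0.8,"jaw": 1}
    - {"wx": 0,"wy": 0,"wz": 0,"x": 0,"y": 0,"z": -0.9,"jaw": 1}
    - {"wx": 0,"wy": 0,"wz": 0,"x": 0,"y": 0,"z": -0.9,"jaw": 1}
    - {"wx": 0,"wy": 0,"wz": 0,"x": 0,"y": 0,"z": -0.9,"jaw": 1}
    - {"wx": 0,"wy": 0,"wz": 0,"x": 0,"y": 0,"z": -0.9,"jaw": 1}
    - {"wx": -0.9,"wy": 0,"wz": 0,"x": 0,"y": 0,"z": -0.9,"jaw": 1}
    - {"wx": -0.95,"wy": 0,"wz": 0,"x": 0,"y": 0,"z": -0.2,"jaw": 1}
    - {"wx": -0.95,"wy": 0,"wz": 0,"x": 0,"y": 0,"z": 0,"jaw": 1}
    - {"wx": -0.95,"wy": 0,"wz": 0,"x": 0,"y": 0,"z": 0,"jaw": 1}
    - {"wx": -1,"wy": 0,"wz": 0,"x": 0,"y": 0,"z": 0,"jaw": 1}
    - {"wx": 0,"wy": 0,"wz": 0.9,"x": 0,"y": 0,"z": 0,"jaw": 1}

```text
time: 81.32
eef_pos: [0.569, 0.2986, 0.1588]
orientation: [179.9, -0.1, -88.2]
force: [0.0, 0.4, -0.1]
finger_gap: 0.0055
grip_force: 58.9
```

Emit:
drive_tool:
  rows:
    - {"wx": 0,"wy": 0,"wz": 0.95,"x": 0,"y": 0,"z": 0,"jaw": 1}
    - {"wx": 0,"wy": 0,"wz": 0.95,"x": 0,"y": 0,"z": 0,"jaw": 1}
    - {"wx": 0,"wy": 0,"wz": 0,"x": 0,"y": 0,"z": 0,"jaw": 1}

```text
time: 81.7
eef_pos: [0.568, 0.2988, 0.1594]
orientation: [-179.9, -0.1, -96.8]
force: [-0.5, 0.0, -0.3]
finger_gap: 0.0057
grip_force: 58.9
```

```bash
python3 - <<'E'
from h import *
delta([*tw(49,-69)[:2],.165],[180,0,-96.96])
s=observe();print(s["eef_pos"],s["orientation"],s["finger_gap"])
E
```

```text
shift units [16.34 -3.61 -0.24] turn units [-0.01 -0.03  0.04]
[0.56802651 0.29878235 0.15938511] [-1.79947266e+02 -1.24819209e-01 -9.67986989e+01] 0.005670023058459855
```

Emit:
drive_tool:
  rows:
    - {"wx": 0,"wy": 0,"wz": 0,"x": 0.8,"y": -0.3,"z": -0.1,"jaw": 1}
    - {"wx": 0,"wy": 0,"wz": 0,"x": 1,"y": -0.3,"z": -0.14,"jaw": 1}
    - {"wx": 0,"wy": 0,"wz": 0,"x": 1,"y": -0.3,"z": 0,"jaw": 1}
    - {"wx": 0,"wy": 0,"wz": 0,"x": 1,"y": -0.3,"z": 0,"jaw": 1}
    - {"wx": 0,"wy": 0,"wz": 0,"x": 1,"y": -0.3,"z": 0,"jaw": 1}
    - {"wx": 0,"wy": 0,"wz": 0,"x": 1,"y": -0.3,"z": 0,"jaw": 1}
    - {"wx": 0,"wy": 0,"wz": 0,"x": 1,"y": -0.3,"z": 0,"jaw": 1}
    - {"wx": 0,"wy": 0,"wz": 0,"x": 1,"y": -0.3,"z": 0,"jaw": 1}
    - {"wx": 0,"wy": 0,"wz": 0,"x": 1,"y": -0.3,"z": 0,"jaw": 1}
    - {"wx": 0,"wy": 0,"wz": 0,"x": 1,"y": -0.3,"z": 0,"jaw": 1}
    - {"wx": 0,"wy": 0,"wz": 0,"x": 1,"y": -0.3,"z": 0,"jaw": 1}
    - {"wx": 0,"wy": 0,"wz": 0,"x": 1,"y": -0.3,"z": 0,"jaw": 1}

```text
time: 83.2
eef_pos: [0.6118, 0.0545, 0.164]
orientation: [-180.0, -0.1, -96.8]
force: [0.9, 0.6, -1.1]
finger_gap: 0.0053
grip_force: 58.9
```

Emit:
drive_tool:
  rows:
    - {"wx": 0,"wy": 0,"wz": 0,"x": 1,"y": 0,"z": 0,"jaw": 1}
    - {"wx": 0,"wy": 0,"wz": 0,"x": 1,"y": 0,"z": 0,"jaw": 1}
    - {"wx": 0,"wy": 0,"wz": 0,"x": 1,"y": 0,"z": 0,"jaw": 1}
    - {"wx": 0,"wy": 0,"wz": 0,"x": 1,"y": 0,"z": 0,"jaw": 1}
    - {"wx": 0,"wy": 0,"wz": 0,"x": 0.5,"y": 0,"z": 0,"jaw": 1}
    - {"wx": 0,"wy": 0,"wz": 0,"x": 0,"y": 0,"z": 0,"jaw": 1}

```text
time: 83.95
eef_pos: [0.6008, -0.0341, 0.1642]
orientation: [-180.0, -0.1, -96.9]
force: [0.0, -0.0, -1.6]
finger_gap: 0.0056
grip_force: 58.9
```

```bash
python3 - <<'E'
from h import *
delta([*tw(49,-69)[:2],.098],[180,0,-96.96])
p=grab_frame("wrist");cv2.imwrite("pics/w16.png",p["image"]);im=p["image"]
s=observe();R=Ro.from_euler('xyz',s["orientation"],degrees=True)
for n in("keeper_1","keeper_1_tab","slot_right","slot_left"):
    for r in spot_point(p,n)[:2]:
        w=world(p,r["xyz"]);print(n,round(r["conf"],2),"tray",np.round(tt(w),1),"tool mm",np.round(1e3*R.inv().apply(w-s["eef_pos"]),1))
hsv=cv2.cvtColor(im,cv2.COLOR_BGR2HSV);m=cv2.inRange(hsv,(18,110,90),(35,255,255))
for z in(.15,.154): 
  for v in range(120,260,10):
    u=np.nonzero(m[v,220:330])[0]
    if len(u) and z==.15:
        w=ray(p,u.mean()+220,v,s["eef_pos"][2]-.007);print(v,u.min()+220,u.max()+220,np.round(1e3*R.inv().apply(w-s["eef_pos"]),1))
E
```

```text
shift units [ 0.   -0.01  3.31] turn units [-0.01 -0.03  0.02]
keeper_1 0.89 tray [ 46.8 -69.2 123.5] tool mm [ 0.9  1.9 40.7]
keeper_1 0.33 tray [-184.8 -226.2    6.6] tool mm [157.3 233.9 157.8]
keeper_1_tab 0.62 tray [51.1 73.6 67.1] tool mm [-142.    -2.6   96.8]
slot_right 0.87 tray [ 46.3 -69.8  12.3] tool mm [  1.2   2.5 151.9]
slot_left 0.66 tray [49.  66.2  7.1] tool mm [-134.8   -0.4  156.8]
120 235 329 [67.9 -0.4  7.1]
130 268 287 [62.8  2.2  7.1]
140 269 287 [57.6  2.5  7.1]
150 269 286 [52.3  2.2  7.1]
160 269 286 [46.9  2.2  7.1]
170 268 287 [41.4  2.3  7.1]
180 268 287 [35.9  2.3  7.1]
190 268 287 [30.2  2.3  7.1]
200 269 287 [24.5  2.6  7. ]
210 266 287 [18.7  1.8  7. ]
220 263 286 [12.7  0.6  7. ]
230 263 286 [6.7 0.6 7. ]
240 263 286 [0.6 0.6 7. ]
250 264 283 [-5.6  0.1  7. ]
```

Emit:
drive_tool:
  rows:
    - {"wx": 0,"wy": 0,"wz": 0,"x": 0,"y": 0,"z": 0.7,"jaw": 1}
    - {"wx": 0,"wy": 0,"wz": 0,"x": 0,"y": 0,"z": 0.9,"jaw": 1}
    - {"wx": 0,"wy": 0,"wz": 0,"x": 0,"y": 0,"z": 0.9,"jaw": 1}
    - {"wx": 0,"wy": 0,"wz": 0,"x": 0,"y": 0,"z": 0.7,"jaw": 1}
    - {"wx": 0,"wy": 0,"wz": 0,"x": 0,"y": 0,"z": 0.1,"jaw": 1}
    - {"wx": 0,"wy": 0,"wz": 0,"x": 0,"y": 0,"z": 0,"jaw": 1}

```text
time: 84.95
eef_pos: [0.6011, -0.0336, 0.0984]
orientation: [-180.0, -0.1, -96.8]
force: [0.7, -0.1, -0.6]
finger_gap: 0.0052
grip_force: 58.9
```

```bash
python3 - <<'E'
from h import *
p=grab_frame("wrist");im=p["image"];cv2.imwrite("pics/w17.png",im)
delta([*tw(49,-69)[:2],.0483],[180,0,-96.96])
for y,z in((-141,42),(-138,42),(-135,42),(-130,42)):
    o=[]
    for x in range(28,76,2):
        u,v=proj(p,tw(x,y,z));b=cv2.getRectSubPix(im,(1,1),(float(u),float(v)))[0,0];o.append("%d:%d/%d"%(x,b.mean(),int(b[2])-int(b[0])))
    print(y,o)
E
```

```text
shift units [0.03 0.01 2.52] turn units [-0.02 -0.03  0.03]
-141 ['28:151/74', '30:149/75', '32:150/73', '34:152/75', '36:147/74', '38:110/53', '40:109/55', '42:108/54', '44:154/68', '46:158/71', '48:155/71', '50:156/71', '52:150/68', '54:125/57', '56:171/85', '58:172/85', '60:172/85', '62:206/84', '64:206/84', '66:208/83', '68:210/79', '70:209/81', '72:208/83', '74:208/83']
-138 ['28:167/82', '30:152/76', '32:153/76', '34:154/76', '36:148/74', '38:111/53', '40:111/60', '42:141/131', '44:153/142', '46:156/141', '48:154/138', '50:153/138', '52:163/95', '54:143/63', '56:172/85', '58:174/86', '60:174/85', '62:209/82', '64:209/83', '66:210/81', '68:210/82', '70:209/83', '72:210/81', '74:210/81']
-135 ['28:169/83', '30:156/79', '32:158/78', '34:157/77', '36:152/75', '38:112/55', '40:98/90', '42:155/150', '44:157/154', '46:157/152', '48:153/152', '50:153/150', '52:128/114', '54:170/75', '56:172/87', '58:173/87', '60:172/88', '62:210/82', '64:211/81', '66:211/81', '68:211/82', '70:210/82', '72:212/80', '74:211/81']
-130 ['28:192/80', '30:151/74', '32:152/76', '34:152/76', '36:145/72', '38:112/55', '40:98/93', '42:155/148', '44:159/153', '46:158/153', '48:154/153', '50:152/152', '52:125/113', '54:189/80', '56:172/86', '58:175/86', '60:174/86', '62:208/83', '64:210/82', '66:210/82', '68:209/84', '70:210/81', '72:210/82', '74:211/80']
```

Emit:
drive_tool:
  rows:
    - {"wx": 0,"wy": 0,"wz": 0,"x": 0,"y": -0.09,"z": 0.3,"jaw": 1}
    - {"wx": 0,"wy": 0,"wz": 0,"x": 0,"y": 0,"z": 0.2,"jaw": 1}
    - {"wx": 0,"wy": 0,"wz": 0,"x": 0,"y": 0,"z": 0.2,"jaw": 1}
    - {"wx": 0,"wy": 0,"wz": 0,"x": 0,"y": 0,"z": 0.2,"jaw": 1}
    - {"wx": 0,"wy": 0,"wz": 0,"x": 0,"y": 0,"z": 0.2,"jaw": 1}
    - {"wx": 0,"wy": 0,"wz": 0,"x": 0,"y": 0,"z": 0.1,"jaw": 1}
    - {"wx": 0,"wy": 0,"wz": 0,"x": 0,"y": 0,"z": 0,"jaw": 1}

```text
time: 85.88
eef_pos: [0.6027, -0.0339, 0.0741]
orientation: [-180.0, -0.1, -96.8]
force: [-0.0, -0.4, -1.2]
finger_gap: 0.0054
grip_force: 58.9
```

Emit:
drive_tool:
  rows:
    - {"wx": 0,"wy": 0,"wz": 0,"x": 0,"y": 0,"z": 0.2,"jaw": 1}
    - {"wx": 0,"wy": 0,"wz": 0,"x": 0,"y": 0,"z": 0.2,"jaw": 1}
    - {"wx": 0,"wy": 0,"wz": 0,"x": 0,"y": 0,"z": 0.2,"jaw": 1}
    - {"wx": 0,"wy": 0,"wz": 0,"x": 0,"y": 0,"z": 0.2,"jaw": 1}
    - {"wx": 0,"wy": 0,"wz": 0,"x": 0,"y": 0,"z": 0,"jaw": 1}

```text
time: 86.5
eef_pos: [0.6024, -0.0339, 0.0578]
orientation: [180.0, -0.1, -96.8]
force: [-0.3, 0.7, -1.2]
finger_gap: 0.0055
grip_force: 58.8
```

Emit:
drive_tool:
  rows:
    - {"wx": 0,"wy": 0,"wz": 0,"x": 0,"y": 0,"z": 0.2,"jaw": 1}
    - {"wx": 0,"wy": 0,"wz": 0,"x": 0,"y": 0,"z": 0.2,"jaw": 1}
    - {"wx": 0,"wy": 0,"wz": 0,"x": 0,"y": 0,"z": 0.1,"jaw": 1}
    - {"wx": 0,"wy": 0,"wz": 0,"x": 0,"y": 0,"z": 0,"jaw": 1}

```text
time: 87.0
eef_pos: [0.6027, -0.034, 0.0481]
orientation: [-180.0, -0.1, -96.8]
force: [0.1, 0.1, -0.5]
finger_gap: 0.0057
grip_force: 58.9
```

Emit:
drive_tool:
  rows:
    - {"wx": 0,"wy": 0,"wz": 0,"x": 0,"y": 0,"z": 0.06,"jaw": 1}
    - {"wx": 0,"wy": 0,"wz": 0,"x": 0,"y": 0,"z": 0,"jaw": 1}

```text
time: 87.25
eef_pos: [0.6035, -0.034, 0.0478]
orientation: [-179.9, -0.1, -96.8]
force: [-0.5, 1.5, 5.5]
finger_gap: 0.0056
grip_force: 60.7
```

Emit:
drive_tool:
  rows:
    - {"wx": 0,"wy": 0,"wz": 0,"x": 0,"y": 0,"z": 0.05,"jaw": 1}
    - {"wx": 0,"wy": 0,"wz": 0,"x": 0,"y": 0,"z": 0,"jaw": 1}

```text
time: 87.5
eef_pos: [0.6043, -0.0341, 0.0477]
orientation: [-179.8, -0.1, -96.8]
force: [1.1, 0.1, 11.2]
finger_gap: 0.0054
grip_force: 62.4
```

Emit:
drive_tool:
  rows:
    - {"wx": 0,"wy": 0,"wz": 0,"x": 0,"y": 0,"z": -0.05,"jaw": 0}
    - {"wx": 0,"wy": 0,"wz": 0,"x": 0,"y": 0,"z": 0,"jaw": 0}
    - {"wx": 0,"wy": 0,"wz": 0,"x": 0,"y": 0,"z": 0,"jaw": 0}
    - {"wx": 0,"wy": 0,"wz": 0,"x": 0,"y": 0,"z": -0.3,"jaw": 0}
    - {"wx": 0,"wy": 0,"wz": 0,"x": 0,"y": 0,"z": -0.8,"jaw": 0}
    - {"wx": 0,"wy": 0,"wz": 0,"x": 0,"y": 0,"z": -1,"jaw": 0}
    - {"wx": 0,"wy": 0,"wz": 0,"x": 0,"y": 0,"z": -1,"jaw": 0}
    - {"wx": 0,"wy": 0,"wz": 0,"x": 0,"y": 0,"z": -1,"jaw": 0}
    - {"wx": 0,"wy": 0,"wz": 0,"x": 0,"y": 0,"z": -1,"jaw": 0}
    - {"wx": 0,"wy": 0,"wz": 0,"x": -0.5,"y": 0.6,"z": -0.2,"jaw": 0}
    - {"wx": 0,"wy": 0,"wz": 0,"x": -0.5,"y": 0.6,"z": 0,"jaw": 0}
    - {"wx": 0,"wy": 0,"wz": 0,"x": 0,"y": 0,"z": 0,"jaw": 0}

```text
time: 89.0
eef_pos: [0.5796, -0.0097, 0.1525]
orientation: [179.9, -0.1, -96.8]
force: [0.5, 0.5, 1.0]
finger_gap: 0.0428
grip_force: 0.0
```

```bash
python3 - <<'E'
from h import *
t=grab_frame("top");rods(t)
for n in("keeper_1","keeper_1_tab","bolt_knob"):
  for r in spot_point(t,n)[:3]: print(n,round(r["conf"],2),np.round(tt(world(t,r["xyz"])),1))
p=grab_frame("wrist");im=p["image"];cv2.imwrite("pics/w18.png",im)
for n in("keeper_1","keeper_1_tab","bolt_knob"):
  for r in spot_point(p,n)[:3]: print("w",n,round(r["conf"],2),np.round(tt(world(p,r["xyz"])),1))
s=observe();print(s["eef_pos"])
for q in(t,p):
  o=[]
  for x in range(-60,60,3):
    u,v=proj(q,tw(x,0,70));b=cv2.getRectSubPix(q["image"],(1,1),(float(u),float(v)))[0,0];o.append("%d:%d"%(x,b.mean()))
  print(o)
E
```

```text
rod 0.39 [ 92. 112.] len 25 ends [ 93. 124.] [93. 99.]
rod 0.37 [ 78. 112.] len 25 ends [ 80. 125.] [ 79. 100.]
keeper_1 0.69 [ 171.2 -367.1    0.9]
keeper_1_tab 0.34 [ -37.3 -286.5   57.1]
bolt_knob 0.59 [-182.  -223.9    4.3]
w keeper_1 0.91 [ 51.2 -68.9   8.2]
w keeper_1 0.82 [50.2 68.9  9.5]
w keeper_1_tab 0.61 [50.2 70.  66. ]
w bolt_knob 0.9 [-7.1  1.2 68.2]
w bolt_knob 0.4 [ 46.4 -70.4  10.6]
[ 0.58131598 -0.01120914  0.15276623]
['-60:98', '-57:98', '-54:98', '-51:98', '-48:98', '-45:98', '-42:99', '-39:98', '-36:98', '-33:99', '-30:99', '-27:99', '-24:98', '-21:98', '-18:98', '-15:98', '-12:99', '-9:98', '-6:98', '-3:98', '0:98', '3:98', '6:98', '9:98', '12:98', '15:98', '18:98', '21:98', '24:98', '27:98', '30:98', '33:98', '36:97', '39:97', '42:97', '45:98', '48:97', '51:97', '54:98', '57:97']
['-60:50', '-57:52', '-54:51', '-51:53', '-48:51', '-45:53', '-42:62', '-39:96', '-36:41', '-33:46', '-30:103', '-27:104', '-24:104', '-21:57', '-18:23', '-15:24', '-12:38', '-9:43', '-6:43', '-3:38', '0:18', '3:53', '6:54', '9:53', '12:56', '15:55', '18:54', '21:57', '24:57', '27:55', '30:55', '33:38', '36:26', '39:25', '42:94', '45:188', '48:199', '51:98', '54:155', '57:237']
```

```bash
python3 - <<'E'
from h import *
delta([*tw(3,0.5)[:2],.058],[180,0,-96.96])
E
```

```text
shift units [-2.46  1.18  4.73] turn units [-0.   -0.03  0.02]
```

Emit:
drive_tool:
  rows:
    - {"wx": 0,"wy": 0,"wz": 0,"x": -0.8,"y": 0.4,"z": 0,"jaw": 0}
    - {"wx": 0,"wy": 0,"wz": 0,"x": -0.83,"y": 0.4,"z": 0,"jaw": 0}
    - {"wx": 0,"wy": 0,"wz": 0,"x": -0.83,"y": 0.38,"z": 0.2,"jaw": 0}
    - {"wx": 0,"wy": 0,"wz": 0,"x": 0,"y": 0,"z": 0.8,"jaw": 0}
    - {"wx": 0,"wy": 0,"wz": 0,"x": 0,"y": 0,"z": 0.9,"jaw": 0}
    - {"wx": 0,"wy": 0,"wz": 0,"x": 0,"y": 0,"z": 0.9,"jaw": 0}
    - {"wx": 0,"wy": 0,"wz": 0,"x": 0,"y": 0,"z": 0.8,"jaw": 0}
    - {"wx": 0,"wy": 0,"wz": 0,"x": 0,"y": 0,"z": 0.6,"jaw": 0}
    - {"wx": 0,"wy": 0,"wz": 0,"x": 0,"y": 0,"z": 0.3,"jaw": 0}
    - {"wx": 0,"wy": 0,"wz": 0,"x": 0,"y": 0,"z": 0.2,"jaw": 0}
    - {"wx": 0,"wy": 0,"wz": 0,"x": 0,"y": 0,"z": 0,"jaw": 0}

```text
time: 90.82
eef_pos: [0.5638, 0.0404, 0.0589]
orientation: [-180.0, -0.1, -96.8]
force: [0.0, -0.5, -0.2]
finger_gap: 0.0428
grip_force: 0.0
```

Emit:
drive_tool:
  rows:
    - {"wx": 0,"wy": 0,"wz": 0,"x": 0,"y": -0.15,"z": 0,"jaw": 0}
    - {"wx": 0,"wy": 0,"wz": 0,"x": 0,"y": -0.15,"z": 0,"jaw": 0}
    - {"wx": 0,"wy": 0,"wz": 0,"x": 0,"y": -0.15,"z": 0,"jaw": 0}
    - {"wx": 0,"wy": 0,"wz": 0,"x": 0,"y": -0.15,"z": 0,"jaw": 0}
    - {"wx": 0,"wy": 0,"wz": 0,"x": 0,"y": -0.15,"z": 0,"jaw": 0}
    - {"wx": 0,"wy": 0,"wz": 0,"x": 0,"y": -0.15,"z": 0,"jaw": 0}
    - {"wx": 0,"wy": 0,"wz": 0,"x": 0,"y": -0.15,"z": 0,"jaw": 0}
    - {"wx": 0,"wy": 0,"wz": 0,"x": 0,"y": -0.15,"z": 0,"jaw": 0}
    - {"wx": 0,"wy": 0,"wz": 0,"x": 0,"y": 0,"z": 0,"jaw": 0}

```text
time: 91.95
eef_pos: [0.5877, 0.0375, 0.0588]
orientation: [-180.0, -0.1, -96.8]
force: [-0.4, -0.1, 0.6]
finger_gap: 0.0427
grip_force: 0.0
```

Emit:
drive_tool:
  rows:
    - {"wx": 0,"wy": 0,"wz": 0,"x": 0,"y": -0.1,"z": 0,"jaw": 0}
    - {"wx": 0,"wy": 0,"wz": 0,"x": 0,"y": -0.1,"z": 0,"jaw": 0}
    - {"wx": 0,"wy": 0,"wz": 0,"x": 0,"y": -0.1,"z": 0,"jaw": 0}
    - {"wx": 0,"wy": 0,"wz": 0,"x": 0,"y": 0,"z": 0,"jaw": 0}

```text
time: 92.45
eef_pos: [0.5936, 0.0368, 0.0588]
orientation: [-180.0, -0.1, -96.8]
force: [1.3, -0.1, -0.5]
finger_gap: 0.0425
grip_force: 0.0
```

```bash
python3 - <<'E'
from h import *
s=observe();print(np.round(tt(s["eef_pos"]),1),s["force"],s["moment"],s["finger_gap"])
p=grab_frame("wrist");cv2.imwrite("pics/w19.png",p["image"])
for r in spot_point(p,"bolt_knob")[:2]: print(round(r["conf"],2),np.round(tt(world(p,r["xyz"])),1))
E
```

```text
[33.   0.7 58.8] [ 1.30324873 -0.05161011 -0.45078676] [-0.01655162  0.00348073 -0.00860045] 0.0425277217843956
0.59 [-10.9  -3.   67. ]
```

Emit:
drive_tool:
  rows:
    - {"wx": 0,"wy": 0,"wz": 0,"x": 0,"y": 0.05,"z": -0.2,"jaw": 0}
    - {"wx": 0,"wy": 0,"wz": 0,"x": 0,"y": 0,"z": -0.8,"jaw": 0}
    - {"wx": 0,"wy": 0,"wz": 0,"x": 0,"y": 0,"z": -1,"jaw": 0}
    - {"wx": 0,"wy": 0,"wz": 0,"x": 0,"y": 0,"z": -1,"jaw": 0}
    - {"wx": 0,"wy": 0,"wz": 0,"x": -0.3,"y": 0,"z": -0.8,"jaw": 0}
    - {"wx": 0,"wy": 0,"wz": 0,"x": 0,"y": 0,"z": 0,"jaw": 0}

```text
time: 93.3
eef_pos: [0.5944, 0.0433, 0.137]
orientation: [-179.8, -0.1, -96.8]
force: [-0.3, 0.4, -0.6]
finger_gap: 0.0426
grip_force: 0.0
```

```bash
python3 - <<'E'
from h import *
p=grab_frame("wrist");cv2.imwrite("pics/w20.png",p["image"])
for n in("bolt_knob","keeper_1","keeper_1_tab"):
  for r in spot_point(p,n)[:2]: print(n,round(r["conf"],2),np.round(tt(world(p,r["xyz"])),1))
for y in(0,5):
  o=[]
  for x in range(-60,80,3):
    u,v=proj(p,tw(x,y,50));b=cv2.getRectSubPix(p["image"],(1,1),(float(u),float(v)))[0,0];o.append("%d:%d/%d"%(x,b.mean(),int(b[2])-int(b[0])))
  print(o)
E
```

```text
bolt_knob 0.61 [-6.2 -1.8 67.8]
keeper_1 0.87 [47.3 67.6  9.6]
keeper_1_tab 0.88 [51.2 70.4 64.7]
['-60:242/-3', '-57:242/-2', '-54:242/-3', '-51:242/-4', '-48:241/-4', '-45:126/-13', '-42:125/-14', '-39:128/-12', '-36:111/-9', '-33:243/-4', '-30:242/-3', '-27:241/-3', '-24:242/-3', '-21:243/-2', '-18:230/-2', '-15:42/0', '-12:47/-4', '-9:39/-1', '-6:18/-2', '-3:16/-4', '0:176/-5', '3:236/-3', '6:243/-3', '9:244/-2', '12:244/-2', '15:244/-3', '18:244/-2', '21:244/-3', '24:244/-3', '27:245/-2', '30:245/-2', '33:245/-1', '36:207/1', '39:103/50', '42:103/60', '45:110/109', '48:113/111', '51:106/104', '54:145/73', '57:171/86', '60:191/86', '63:209/81', '66:209/82', '69:210/82', '72:209/82', '75:210/83', '78:208/112']
['-60:242/-3', '-57:242/-2', '-54:242/-2', '-51:242/-4', '-48:239/-3', '-45:123/-14', '-42:125/-13', '-39:127/-13', '-36:114/-8', '-33:241/-3', '-30:242/-2', '-27:242/-3', '-24:242/-2', '-21:241/-3', '-18:47/-3', '-15:44/-4', '-12:45/-3', '-9:47/-4', '-6:45/-2', '-3:16/-2', '0:199/-4', '3:224/-4', '6:234/-4', '9:244/-2', '12:244/-2', '15:244/-3', '18:244/-3', '21:244/-3', '24:245/-2', '27:245/-3', '30:245/-3', '33:245/-1', '36:201/-3', '39:101/50', '42:79/46', '45:158/152', '48:200/149', '51:198/152', '54:155/78', '57:172/85', '60:191/85', '63:210/82', '66:209/81', '69:210/82', '72:209/83', '75:209/84', '78:211/82']
```

```bash
python3 - <<'E'
from h import *
delta([*tw(4,0)[:2],.04],[180,0,-96.96])
E
```

```text
shift units [0.32 1.36 4.72] turn units [ 0.01 -0.03  0.03]
```

Emit:
drive_tool:
  rows:
    - {"wx": 0,"wy": 0,"wz": 0,"x": 0.16,"y": 0.68,"z": -0.2,"jaw": 0}
    - {"wx": 0,"wy": 0,"wz": 0,"x": 0.16,"y": 0.68,"z": 0,"jaw": 0}
    - {"wx": 0,"wy": 0,"wz": 0,"x": 0,"y": 0,"z": 0.6,"jaw": 0}
    - {"wx": 0,"wy": 0,"wz": 0,"x": 0,"y": 0,"z": 0.9,"jaw": 0}
    - {"wx": 0,"wy": 0,"wz": 0,"x": 0,"y": 0,"z": 0.9,"jaw": 0}
    - {"wx": 0,"wy": 0,"wz": 0,"x": 0,"y": 0,"z": 0.8,"jaw": 0}
    - {"wx": 0,"wy": 0,"wz": 0,"x": 0,"y": 0,"z": 0.6,"jaw": 0}
    - {"wx": 0,"wy": 0,"wz": 0,"x": 0,"y": 0,"z": 0.4,"jaw": 0}
    - {"wx": 0,"wy": 0,"wz": 0,"x": 0,"y": 0,"z": 0.3,"jaw": 0}
    - {"wx": 0,"wy": 0,"wz": 0,"x": 0,"y": 0,"z": 0.2,"jaw": 0}
    - {"wx": 0,"wy": 0,"wz": 0,"x": 0,"y": 0,"z": 0.2,"jaw": 0}
    - {"wx": 0,"wy": 0,"wz": 0,"x": 0,"y": 0,"z": 0,"jaw": 0}

```text
time: 95.0
eef_pos: [0.5653, 0.0398, 0.0407]
orientation: [-180.0, -0.1, -96.8]
force: [0.6, -0.0, 0.1]
finger_gap: 0.043
grip_force: 0.0
```

Emit:
drive_tool:
  rows:
    - {"wx": 0,"wy": 0,"wz": 0,"x": 0,"y": -0.15,"z": 0,"jaw": 0}
    - {"wx": 0,"wy": 0,"wz": 0,"x": 0,"y": -0.15,"z": 0,"jaw": 0}
    - {"wx": 0,"wy": 0,"wz": 0,"x": 0,"y": -0.15,"z": 0,"jaw": 0}
    - {"wx": 0,"wy": 0,"wz": 0,"x": 0,"y": -0.15,"z": 0,"jaw": 0}
    - {"wx": 0,"wy": 0,"wz": 0,"x": 0,"y": -0.15,"z": 0,"jaw": 0}
    - {"wx": 0,"wy": 0,"wz": 0,"x": 0,"y": -0.15,"z": 0,"jaw": 0}

```text
time: 95.75
eef_pos: [0.5835, 0.0376, 0.0408]
orientation: [-180.0, -0.1, -96.8]
force: [-1.6, 1.5, 1.2]
finger_gap: 0.0426
grip_force: 0.8
```

```bash
python3 - <<'E'
from h import *
s=observe();print(np.round(tt(s["eef_pos"]),1),s["force"],s["moment"])
E
```

```text
[22.8  0.3 40.8] [-1.64640994  1.48218986  1.21444324] [ 0.0556284   0.37596022 -0.05796941]
```

Emit:
drive_tool:
  rows:
    - {"wx": 0,"wy": 0,"wz": 0,"x": 0,"y": -0.15,"z": 0,"jaw": 0}
    - {"wx": 0,"wy": 0,"wz": 0,"x": 0,"y": -0.15,"z": 0,"jaw": 0}
    - {"wx": 0,"wy": 0,"wz": 0,"x": 0,"y": -0.15,"z": 0,"jaw": 0}
    - {"wx": 0,"wy": 0,"wz": 0,"x": 0,"y": -0.1,"z": 0,"jaw": 0}
    - {"wx": 0,"wy": 0,"wz": 0,"x": 0,"y": 0,"z": 0,"jaw": 0}

```text
time: 96.38
eef_pos: [0.5945, 0.0363, 0.0408]
orientation: [-179.9, -0.1, -96.8]
force: [-0.5, 0.8, 0.0]
finger_gap: 0.0425
grip_force: 0.0
```

Emit:
drive_tool:
  rows:
    - {"wx": 0,"wy": 0,"wz": 0,"x": 0,"y": -0.06,"z": 0,"jaw": 0}
    - {"wx": 0,"wy": 0,"wz": 0,"x": 0,"y": -0.06,"z": 0,"jaw": 0}
    - {"wx": 0,"wy": 0,"wz": 0,"x": 0,"y": 0,"z": 0,"jaw": 0}

```text
time: 96.75
eef_pos: [0.596, 0.0361, 0.0407]
orientation: [180.0, -0.1, -96.8]
force: [-4.2, -0.0, 1.0]
finger_gap: 0.0425
grip_force: 2.0
```

```bash
python3 - <<'E'
from h import *
s=observe();print(np.round(tt(s["eef_pos"]),1),s["force"],s["moment"],s["grip_force"],s["finger_gap"])
E
```

```text
[35.4  0.3 40.7] [-4.19087655 -0.03386372  1.01338216] [0.1134099  0.94262832 0.00479973] 2.013385221362114 0.04250855650492702
```

Emit:
drive_tool:
  rows:
    - {"wx": 0,"wy": 0,"wz": 0,"x": 0,"y": -0.08,"z": 0,"jaw": 0}
    - {"wx": 0,"wy": 0,"wz": 0,"x": 0,"y": 0,"z": 0,"jaw": 0}

```text
time: 97.0
eef_pos: [0.5962, 0.0361, 0.0406]
orientation: [179.8, -0.1, -96.8]
force: [-8.3, 0.8, 5.9]
finger_gap: 0.0424
grip_force: 4.4
```

Emit:
drive_tool:
  rows:
    - {"wx": 0,"wy": 0,"wz": 0,"x": 0,"y": 0.2,"z": 0,"jaw": 0}
    - {"wx": 0,"wy": 0,"wz": 0,"x": 0,"y": 0.1,"z": -0.3,"jaw": 0}
    - {"wx": 0,"wy": 0,"wz": 0,"x": 0,"y": 0,"z": -0.8,"jaw": 0}
    - {"wx": 0,"wy": 0,"wz": 0,"x": 0,"y": 0,"z": -1,"jaw": 0}
    - {"wx": 0,"wy": 0,"wz": 0,"x": 0,"y": 0,"z": -1,"jaw": 0}
    - {"wx": 0,"wy": 0,"wz": 0,"x": 0,"y": 0,"z": -1,"jaw": 0}
    - {"wx": 0,"wy": 0,"wz": 0,"x": 0,"y": 0,"z": -1,"jaw": 0}
    - {"wx": 0,"wy": 0,"wz": 0,"x": 0,"y": 0,"z": -1,"jaw": 0}
    - {"wx": 0,"wy": 0,"wz": 0,"x": 0,"y": 1,"z": 0,"jaw": 0}
    - {"wx": 0,"wy": 0,"wz": 0,"x": 0,"y": 1,"z": 0,"jaw": 0}
    - {"wx": 0,"wy": 0,"wz": 0,"x": 0,"y": 0,"z": 0,"jaw": 0}

```text
time: 98.38
eef_pos: [0.5523, 0.0417, 0.1643]
orientation: [-179.9, -0.1, -96.8]
force: [0.8, -0.3, -0.1]
finger_gap: 0.0429
grip_force: 0.0
```

```bash
python3 - <<'E'
from h import *
p=grab_frame("wrist");cv2.imwrite("pics/w21.png",p["image"])
for n in("bolt_knob","keeper_1","keeper_1_tab"):
  for r in spot_point(p,n)[:3]: print(n,round(r["conf"],2),np.round(tt(world(p,r["xyz"])),1))
rods(p)
for y in(0,):
  o=[]
  for x in range(-9,80,2):
    u,v=proj(p,tw(x,y,50));b=cv2.getRectSubPix(p["image"],(1,1),(float(u),float(v)))[0,0];o.append("%d:%d/%d"%(x,b.mean(),int(b[2])-int(b[0])))
  print(o)
s=observe();print(np.round(tt(s["eef_pos"]),1),s["q"])
E
```

```text
bolt_knob 0.61 [19.8 -0.7 67.6]
keeper_1 0.94 [ 50.5 -69.3   7.9]
keeper_1 0.72 [47.7 66.6  8.2]
rod 0.96 [93. 69.] len 81 ends [93. 28.] [ 94. 109.]
rod 0.92 [65. 46.] len 59 ends [65. 16.] [67. 75.]
rod 0.86 [ 65. -79.] len 100 ends [  65. -129.] [ 67. -29.]
rod 0.76 [ 79. -75.] len 100 ends [  79. -125.] [ 79. -25.]
rod 0.73 [79. 59.] len 66 ends [78. 26.] [81. 91.]
rod 0.59 [ 93. -78.] len 102 ends [  93. -129.] [ 93. -28.]
['-9:237/-2', '-7:237/-3', '-5:237/-4', '-3:237/-3', '-1:237/-4', '1:237/-4', '3:237/-3', '5:236/-3', '7:236/-3', '9:237/-3', '11:237/-2', '13:237/-2', '15:143/-4', '17:18/-3', '19:19/-3', '21:31/-3', '23:37/-2', '25:38/-2', '27:35/-4', '29:26/-1', '31:152/-5', '33:238/-2', '35:237/-4', '37:237/-3', '39:239/-2', '41:238/-3', '43:237/-3', '45:238/-4', '47:238/-4', '49:237/-3', '51:238/-4', '53:239/-4', '55:239/-4', '57:239/-2', '59:238/-2', '61:238/-3', '63:235/-2', '65:195/76', '67:200/87', '69:201/86', '71:200/86', '73:202/85', '75:189/102', '77:201/118', '79:203/113']
[ -7.6   0.4 163. ] [ -3.17858886  21.15111869  -8.04903925  60.73658247  -0.13529743
 -86.33490815]
```

```bash
python3 - <<'E'
from h import *
print(job_done())
E
```

```text
the job is handed in; nothing more can be done
None
```

The job is handed in with all steps done: both rod rows are straight against the rear fence, the rake stands on its tines beside the tray, both keepers are seated on the tray floor, and the bolt is shot to its stop over them.

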